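Gauge the casting cells and test the clamp spring

TASK

Slip every gap gauge from the rack down into a cell gap of the glass casting rig, one to a gap, until its collar rests on the plates, and let go of it. With the gauges standing in the cells, pull the sprung draw bar out to the bold line, 40 mm, hold it there for two seconds and let it go back home; then put every gauge back in the rack, fully down in any slot. Leave the other things on the bench alone.

Things in the scene. Friction and masses are not known exactly. Their poses are not given: they have to be found in the camera images.
- blade0: Gap gauge, one of four alike (three or all four are present). Steel blade 5 mm thick (its x), 36 mm wide (y), reaching 48 mm below the origin, last 8 mm tapered to 2.5 mm; collar 22 x 46 mm, 8 mm high; upright grey handle tab 12 mm (x) x 34 mm (y), from 8 to 52 mm above the origin. Origin: centre of the collar's underside, z up. 0.1 to 0.16 kg. Starts hanging in a rack slot. None if absent.
- blade1: Gap gauge, exactly like blade0 (same shape, axes and origin); None if absent.
- blade2: Gap gauge, exactly like blade0 (same shape, axes and origin); None if absent.
- blade3: Gap gauge, exactly like blade0 (same shape, axes and origin); None if absent.
- rack: Loose weighted white gauge rack, 1.3 to 2.1 kg, 235 (its x) x 84 (y) x 70 mm high; origin under its centre, z up. The 12 mm top plate has four slots in a row along x, 52 mm apart, each 8 mm (x) by 50 mm (y), 62 mm clear depth. A gauge hangs upright in a slot with its collar on the top plate, its origin 70 mm above the rack's.
- slot0 (a point): Centre of rack slot 0 at the level of the top plate's upper face (70 mm up), at rack x = -78 mm; axes as the rack's: x across the slot's 8 mm, y along its 50 mm.
- slot1 (a point): Centre of rack slot 1 at the level of the top plate's upper face (70 mm up), at rack x = -26 mm; axes as the rack's: x across the slot's 8 mm, y along its 50 mm.
- slot2 (a point): Centre of rack slot 2 at the level of the top plate's upper face (70 mm up), at rack x = 26 mm; axes as the rack's: x across the slot's 8 mm, y along its 50 mm.
- slot3 (a point): Centre of rack slot 3 at the level of the top plate's upper face (70 mm up), at rack x = 78 mm; axes as the rack's: x across the slot's 8 mm, y along its 50 mm.
- rig: Casting rig fixed to the bench: base 235 (its x) x 204 (y) x 12 mm, four upright cells in a row along x, 52 mm apart. A cell: two glass plates 8 mm thick, 76 mm wide, tops 80 mm above the bench; open gap between them 8 mm (x) by 50 mm (y), 68 mm deep. Origin on the bench under the row's middle, z up. The sprung draw bar runs along x on the -y side, 96 mm from the row.
- gap0 (a point): Centre of the mouth of cell gap 0, level with the plates' top edges (80 mm up), at rig x = -78 mm; axes as the rig's: x across the 8 mm gap, y along it. A gauge is fully in when its collar rests on the plates, its origin at this height.
- gap1 (a point): Centre of the mouth of cell gap 1, level with the plates' top edges (80 mm up), at rig x = -26 mm; axes as the rig's: x across the 8 mm gap, y along it. A gauge is fully in when its collar rests on the plates, its origin at this height.
- gap2 (a point): Centre of the mouth of cell gap 2, level with the plates' top edges (80 mm up), at rig x = 26 mm; axes as the rig's: x across the 8 mm gap, y along it. A gauge is fully in when its collar rests on the plates, its origin at this height.
- gap3 (a point): Centre of the mouth of cell gap 3, level with the plates' top edges (80 mm up), at rig x = 78 mm; axes as the rig's: x across the 8 mm gap, y along it. A gauge is fully in when its collar rests on the plates, its origin at this height.
- draw_bar (a joint): Pull-out of the sprung draw bar in m: 0 at rest (home), growing to at most 0.07 as its handle is pulled along the rig's -x. At 0.040 its pointer stands on the bold line of the scale. The spring pulls it home: 2 N at rest, about 10 N at the line; let go, it returns by itself.
- draw_handle (a point): Grip point of the draw bar's handle, a black upright tab 14 mm thick (rig x), 22 mm wide (rig y), standing from 43 to 86 mm above the bench; this point is its middle in plan, 70 mm above the bench. It moves with the bar; axes as the rig's. 58 mm separate it from the nearest glass plate edge (rig y).
- line (a point): Where the handle's grip point stands when the bar is out at the bold line; fixed to the rig, 40 mm from the rest position along rig -x. The bold black line lies beside it on the white scale plate at the rig's outer (-y) edge, the thinner long line marks home.
- reagent: Bystander: closed glass reagent bottle, 70 mm across, 150 mm high; origin under its centre.
- wipe_roll: Bystander: upright roll of blue wipes, 150 mm across, 170 mm high; origin under its centre.
- tube_rack: Bystander: white tube rack 200 x 90 mm, tubes up to 89 mm high; origin under its centre.
Not all that is in view belongs to the job. What is shaped like the blade2 but green, purple or yellow is not meant.

How it is judged:
By the outcome, as a careful person would: the job done as asked, in the order asked, and still so for the second after the job is handed in, with the robot touching nothing.
Of blade0, blade1, blade2, blade3 only 3 to 4 are there at a start; the rules pass over those that are not, and their reading is None.
At some moment in a run one of rack may be knocked a few centimetres aside while the robot is not near it.
It also fails if it takes over 210 s, if anything falls off the work surface, if the arm or the gripper's body presses on something with over 40 N, if the wrist force passes 120 N, or if a joint passes its speed limit or range.

ROBOT

A 7-joint arm with a two-finger parallel gripper is mounted at the origin on the work surface. World frame = base frame: x ahead of the robot, y to its left, z up, the work surface at z = 0. Lengths are in m, angles in rad, forces in N, time in s.
With the tool pointing down it reaches from about 0.425 to 0.825 m from the base axis. Payload 3.6 kg.
Tool frame: the origin (TCP) lies midway between the tips of the shut fingers; the grasp point (between the pads) lies 19 mm behind it (bot.tcp_to_grasp is the distance from the TCP to the grasp point, in m); z points along the fingers, y is the direction in which the jaws open and shut (so a half turn about z gives the same grasp; the last joint's range is limited). The gripper opens to 93 mm and grips with 3 to 60 N. Pads are 15 mm wide; open, the fingers measure 128 mm over their backs; the gripper's body (75 mm by 188 mm) begins 65 mm behind the grasp point.
Start: joints at [-1.29, 0.615, -0.013, 1.423, 0.008, 1.103, -0.04], TCP at [0.197, 0.619, 0.191] pointing down, gripper open.
Joint ranges: [-3.12, 3.12], [-0.3, 2.06], [-1.34, 1.32], [0.26, 2.42], [-1.36, 4.5], [0.01, 1.98], [-2.84, 2.84]. Speed limits (rad/s): [2.79, 2.79, 3.14, 3.14, 3.14, 3.14, 3.14].

INTERFACE

Orientations are given as a rotation vector (axis times angle).
In Python, from plant import bot gives the robot as it stands. The module is installed in compiled form; this text tells all that it offers.
- The arm moves only by the tool carry_out, never from a script. Its argument "targets" is a list of rows, each an object of numbers: "gripper": the opening, from 0 (shut) to 1 (fully open); "dx", "dy", "dz": the shift along the tool's x, y, z in mm; "rx", "ry", "rz": the turn, a rotation vector about the tool's x, y, z in rad. In form: [{"gripper": .., "dx": .., "dy": .., "dz": .., "rx": .., "ry": .., "rz": ..}, ...]. A call has 1 to 20 rows; each row is the pose to reach, as a shift and turn from the pose measured when the call began, along the tool's axes at that moment; what a row does not reach only later rows make up. A row lasts 1/8 s, in which the tool goes at most 62.5 mm and 10.7 degrees, less where a joint would pass 70% of its speed; a pose out of reach is approached as far as the arm can. A call with a gripper value outside its range is refused whole. The fingers move at their own pace and stop on an object; "force" is the grip in N (left out, the last holds). Time passes only in rows, so rows that repeat a pose let the fingers close. It gives the time, the measured TCP pose, the force and the opening at its end, in the units of the state.
- bot.observe(): the state, without advancing time (a new reading comes with each control period).
- bot.capture(name): name is "side" or "top"; returns the picture (480x640x3 uint8, red, green, blue); there is no depth.
- bot.get_calibration(name): a dict with "K" (3x3 intrinsics, pixels), "k1" (the pictures are not rectified: a ray, as slopes to the right and down, at radius r is drawn at 1 + k1 r^2 times it, then the intrinsics apply), "pose" (4x4, takes a point from camera to world coordinates). Camera axes: x right, y down, z forward; pixel columns grow to the right and rows downward; lengths in m; the calibration is good to about 2 mm. A picture is of the moment at which its call begins. get_calibration takes no time and is no camera call.
- bot.finish_job(): hands the job in, once; it reports no verdict.
The state is a dict: "t": time; "joint_positions": joint angles; "joint_velocities": joint speeds; "joint_efforts": joint torques, N m; "ee_pos": TCP position; "eef_rot": TCP orientation; "ft_force": force on the tool from outside, world axes, zero at the start; "ft_torque": the same for the moment, N m; "width": opening from 0.0 (shut) to 1.0 (fully open).
Only numpy, scipy, OpenCV 4.12 (cv2) and the standard library are available. Lean on these libraries where they do the work, as an engineer would, in place of code of your own. Each camera call takes 0.05 s, during which the arm holds its last target.

## Working session

There is one attempt and no reset: what is moved stays moved. The work goes in short steps, Python scripts to look and compute and a tool call to move; the robot and the scene stay as the last step left them, time stands still between calls to the robot, and variables do not carry over. Pictures are saved under pics/ and viewed, and the job is handed in when it is done.

Besides the shell and the picture viewer there is one more tool, called as a command line: name --argument value ..., lists and objects as JSON in quotes. carry_out: Moves the arm, as the interface text tells. Its arguments: {"type":"object","properties":{"targets":{"type":"array","items":{"type":"object","properties":{"gripper":{"type":"number"},"dx":{"type":"number"},"dy":{"type":"number"},"dz":{"type":"number"},"rx":{"type":"number"},"ry":{"type":"number"},"rz":{"type":"number"}}}},"force":{"type":"number"}},"required":["targets"]}

```bash
mkdir -p pics; python3 - <<'E'
from plant import bot
import cv2
print(bot.observe())
for n in("top","side"):
    im=bot.capture(n); cv2.imwrite(f"pics/{n}0.png",im[:,:,::-1]); c=bot.get_calibration(n); print(n,c)
E
```

```text
{'t': 0.0, 'joint_positions': array([-1.28946789,  0.61589112, -0.01260332,  1.42490262,  0.00810564,
        1.10339509, -0.04038289]), 'joint_velocities': array([-8.02992353e-05, -9.68564960e-04,  7.02808737e-04, -7.91098308e-04,
       -3.65268575e-04,  7.63269479e-04,  5.92010546e-04]), 'joint_efforts': array([-2.49705954e-04, -4.58942235e+01,  2.08992669e-01, -1.65743029e+01,
       -6.11291779e-02,  2.05447257e-02,  2.28171925e-04]), 'ee_pos': array([0.19668259, 0.61862102, 0.19029831]), 'eef_rot': array([-0.48145889, -3.10413267,  0.00396238]), 'ft_force': array([0.14972173, 0.65537836, 0.34114436]), 'ft_torque': array([ 0.00145752, -0.00094981, -0.0175667 ]), 'width': 0.99919324985523}
top {'K': array([[459.9588801 ,   0.        , 323.11777037],
       [  0.        , 459.9588801 , 241.44537153],
       [  0.        ,   0.        ,   1.        ]]), 'k1': -0.11500178238807823, 'pose': array([[ 0.02141847, -0.97986973,  0.19848566,  0.32529549],
       [-0.99976736, -0.02149759,  0.00175656, -0.00163061],
       [ 0.00254576, -0.19847711, -0.98010222,  1.4166578 ],
       [ 0.        ,  0.        ,  0.        ,  1.        ]])}
side {'K': array([[548.82312173,   0.        , 327.21426757],
       [  0.        , 548.82312173, 251.89147977],
       [  0.        ,   0.        ,   1.        ]]), 'k1': 0.016092827962901058, 'pose': array([[ 0.80609669, -0.40537337,  0.43113868, -0.05491307],
       [-0.59176562, -0.5464414 ,  0.59263416, -0.87211856],
       [-0.00464609, -0.73285348, -0.68037063,  1.06498844],
       [ 0.        ,  0.        ,  0.        ,  1.        ]])}
```

View pics/top0.png

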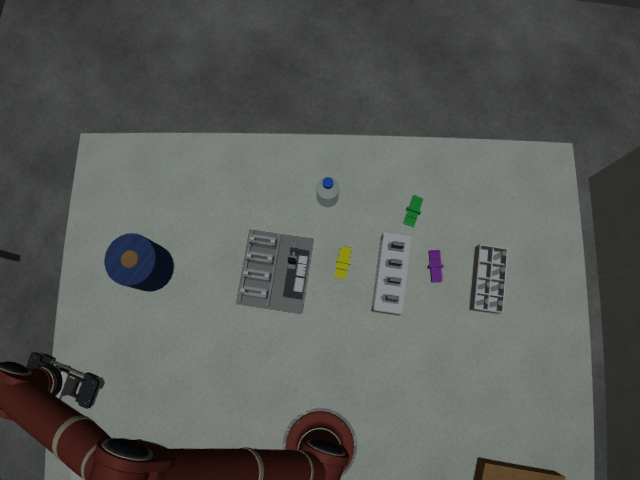

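View pics/side0.png

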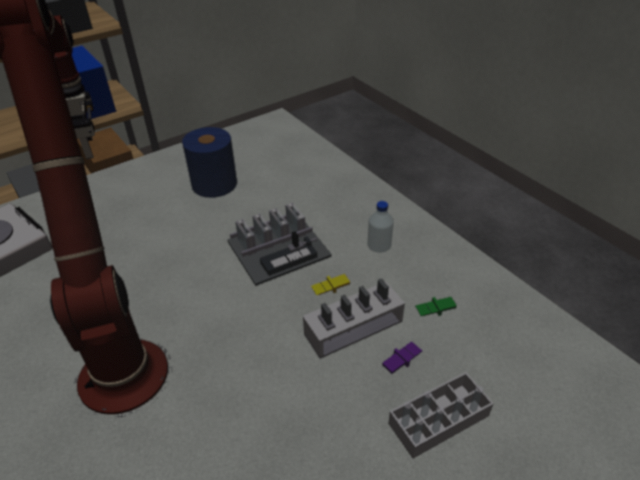

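The top view shows the rig at about (275,272) and the rack holding four gauges at (397,245), (394,264), (393,281) and (391,298). The green, purple and yellow decoys lie flat. I'll zoom in next.

```bash
cat > h.py <<'E'
import numpy as np, cv2
from plant import bot
from scipy.spatial.transform import Rotation as R
def undist(c,uv):
    K=c["K"];uv=np.atleast_2d(uv).astype(float)
    return cv2.undistortPoints(uv[:,None],K,np.array([c["k1"],0,0,0.]))[:,0]
def ray(n,uv):
    c=bot.get_calibration(n);s=undist(c,uv);P=c["pose"]
    d=np.c_[s,np.ones(len(s))]@P[:3,:3].T
    return P[:3,3],d
def onz(n,uv,z):
    o,d=ray(n,uv);return o+d*((z-o[2])/d[:,2])[:,None]
def proj(n,p):
    c=bot.get_calibration(n);P=np.linalg.inv(c["pose"]);p=np.atleast_2d(p)
    q=p@P[:3,:3].T+P[:3,3]
    uv,_=cv2.projectPoints(q,np.zeros(3),np.zeros(3),c["K"],np.array([c["k1"],0,0,0.]))
    return uv[:,0]
E
python3 - <<'E'
import cv2
a=cv2.imread("pics/top0.png")
cv2.imwrite("pics/top0_rig.png",cv2.resize(a[222:322,232:322],None,fx=6,fy=6,interpolation=cv2.INTER_CUBIC))
cv2.imwrite("pics/top0_rack.png",cv2.resize(a[225:322,365:420],None,fx=6,fy=6,interpolation=cv2.INTER_CUBIC))
b=cv2.imread("pics/side0.png")
cv2.imwrite("pics/side0_c.png",cv2.resize(b[200:360,220:420],None,fx=3.7,fy=3.7,interpolation=cv2.INTER_CUBIC))
E
```

```text
(no output)
```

View pics/top0_rig.png

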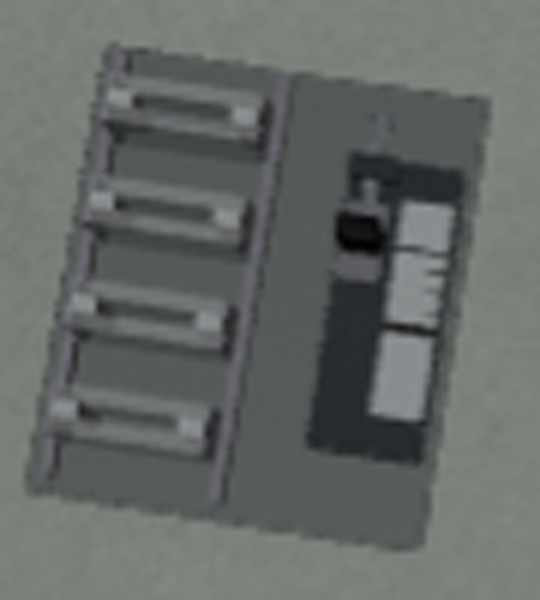

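View pics/top0_rack.png

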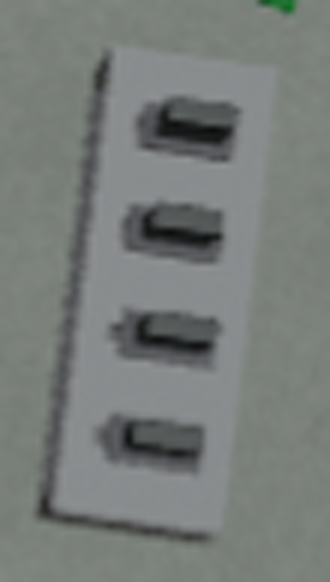

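View pics/side0_c.png

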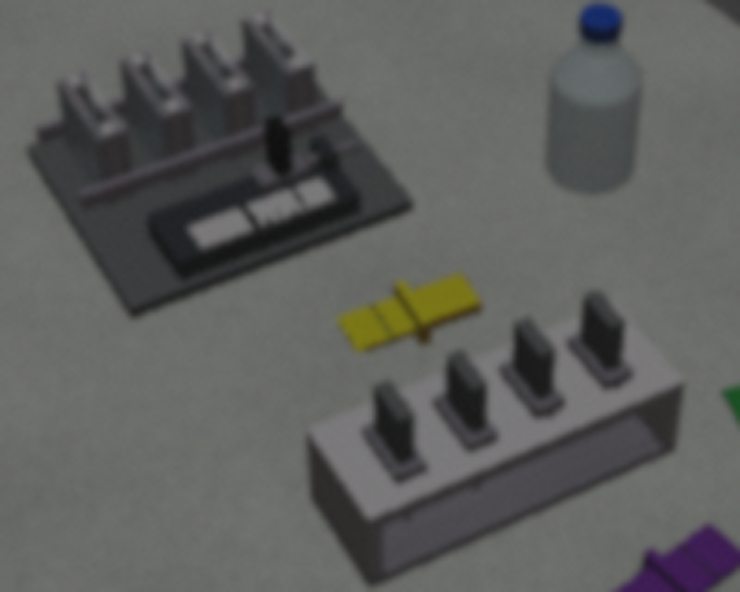

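```bash
python3 - <<'E'
from h import *
def up(p,ox,oy,s=6): return (np.array(p,float)+.5)/s-.5+np.array([ox,oy])
L=up([(64,408),(83,304),(102,200),(119,97)],232,222);Rr=up([(190,424),(210,320),(228,215),(246,114)],232,222)
a=onz("top",L,.08);b=onz("top",Rr,.08)
print(a[:,:2],b[:,:2]); print(np.linalg.norm(a-b,axis=1)); m=(a+b)/2; print("gaps",m, np.diff(m,axis=0), np.arctan2((a-b)[:,0],(a-b)[:,1]))
im=cv2.imread("pics/top0.png"); hsv=cv2.cvtColor(im,cv2.COLOR_BGR2HSV)
g=cv2.cvtColor(im,cv2.COLOR_BGR2GRAY)
print(g[270,365:420])
print(g[270,232:322])
h=up([(360,230)],232,222); print("handle top",onz("top",h,.086))
# rack
corners=up([(110,48),(276,68),(216,536),(52,512)],365,225)
r=onz("top",corners,.07);print(r); print(np.linalg.norm(np.diff(r,axis=0),axis=1), r.mean(0))
tabs=up([(201,117),(186,217),(181,323),(166,435)],365,225)
print("tabs",onz("top",tabs,.122))
# side tabs tops
st=(np.array([[390,395],[465,361],[535,330],[603,300]])+.5)/3.7-.5+np.array([220,200])
print("side tabs",onz("side",st,.122))
sg=(np.array([[97,100],[158,80],[218,60],[276,40]])+.5)/3.7-.5+np.array([220,200])
print("side gaps",onz("side",sg,.08))
E
```

```text
[[0.44762613 0.23345811]
 [0.49875565 0.22680108]
 [0.5505435  0.22013191]
 [0.60252918 0.21441342]] [[0.44142366 0.17163771]
 [0.49239303 0.16410884]
 [0.54449189 0.15754103]
 [0.59530883 0.15084479]]
[0.06213077 0.06301429 0.06288274 0.06397737]
gaps [[0.4445249  0.20254791 0.08      ]
 [0.49557434 0.19545496 0.08      ]
 [0.54751769 0.18883647 0.08      ]
 [0.59891901 0.1826291  0.08      ]] [[ 0.05104944 -0.00709295  0.        ]
 [ 0.05194335 -0.00661849  0.        ]
 [ 0.05140131 -0.00620737  0.        ]] [0.09999592 0.1011434  0.09638568 0.1130988 ]
[127 127 127 128 129 129 129 129 129 128 128 107  86 106 128 140 140 140
 139 139 140 140 140 140 139 139 139 140 139 139 139 140 140 140 139 139
 139 139 139 140 139 139 131 126 126 125 127 127 125 124 123 126 126 124
 124]
[123 122 124 124 123 121 120 121 121 123  92  98 108 100 101 111 112 115
 116 116 116 117 116 116 110 111 109 104  99  97  93  91  91  89  88  89
  88  88  88  89  96 102  85  80  88  89  88  88  88  88  89  89  89  88
  79  51  44  43  43  44  43  43  44  42  79 125 140 140 140 140 131 113
 111  90  62  90  95 110 126 127 127 126 126 124 124 125 124 124 126 126]
handle top [[0.53755017 0.09193024 0.086     ]]
[[ 0.62913035 -0.17834518  0.07      ]
 [ 0.6207543  -0.26194841  0.07      ]
 [ 0.38757773 -0.22947953  0.07      ]
 [ 0.39784422 -0.14951209  0.07      ]]
[0.08402177 0.2354263  0.08062377] [ 0.50882665 -0.20482131  0.07      ]
tabs [[ 0.58447073 -0.21522117  0.122     ]
 [ 0.53575482 -0.20754     0.122     ]
 [ 0.48495133 -0.20476987  0.122     ]
 [ 0.4319254  -0.19737453  0.122     ]]
side tabs [[ 0.4305292  -0.19507165  0.122     ]
 [ 0.48496923 -0.20019117  0.122     ]
 [ 0.53700783 -0.20561249  0.122     ]
 [ 0.58901676 -0.21110944  0.122     ]]
side gaps [[0.44872091 0.20349016 0.08      ]
 [0.49775806 0.1963266  0.08      ]
 [0.54728985 0.18945155 0.08      ]
 [0.59670499 0.1833389  0.08      ]]
```

```bash
cat >> h.py <<'E'
def rackfit(im=None,near=None,thr=134):
    if im is None: im=bot.capture("top")[:,:,::-1]
    g=cv2.cvtColor(im,cv2.COLOR_BGR2GRAY)
    u0,v0=(np.array(near) if near is not None else np.array([393,273]))
    x0,y0=int(u0)-60,int(v0)-70
    c=cv2.resize(g[y0:y0+140,x0:x0+120],None,fx=8,fy=8,interpolation=cv2.INTER_CUBIC)
    cs,_=cv2.findContours((c>thr).astype(np.uint8),cv2.RETR_EXTERNAL,cv2.CHAIN_APPROX_NONE)
    k=max(cs,key=cv2.contourArea)
    k=cv2.convexHull(k)[:,0]
    p=(k+.5)/8-.5+[x0,y0]
    w=onz("top",p,.07)[:,:2].astype(np.float32)*1000
    (cx,cy),(a,b),_=cv2.minAreaRect(w)
    box=cv2.boxPoints(cv2.minAreaRect(w)); e=[box[1]-box[0],box[2]-box[1]]
    e=max(e,key=np.linalg.norm); e=e*np.sign(e[0])
    return cx/1000,cy/1000,float(np.arctan2(e[1],e[0])),a,b
def Rt(psi):
    y=np.array([np.cos(psi),np.sin(psi),0]);z=np.array([0,0,-1.]);return np.c_[np.cross(y,z),y,z]
def cmd(x,y,z,psi,s=None):
    s=s or bot.observe();R0=R.from_rotvec(s["eef_rot"]).as_matrix()
    c=[Rt(psi),Rt(psi+np.pi)]
    rv=[R.from_matrix(R0.T@q).as_rotvec() for q in c]
    r=min(rv,key=np.linalg.norm)
    d=R0.T@(np.array([x,y,z])-s["ee_pos"])*1000
    print("d",np.round(d,1),"r",np.round(r,3),"| alt r",np.round(max(rv,key=np.linalg.norm),3))
E
python3 - <<'E'
from h import *
im=cv2.imread("pics/top0.png")
for t in(131,133,135): print(rackfit(im,thr=t))
s=bot.observe();print(R.from_rotvec(s["eef_rot"]).as_matrix().round(3))
# gap slits: dark profile
g=cv2.cvtColor(im,cv2.COLOR_BGR2GRAY)
cmd(.432,-.197,.2,-.12)
E
```

```text
(0.5107329711914063, -0.2089346923828125, -0.12444739788770676, 87.46075439453125, 234.51686096191406)
(0.510556640625, -0.20839732360839844, -0.12792269885540009, 85.56342315673828, 233.9523162841797)
(0.5105833129882813, -0.20766838073730468, -0.1286357194185257, 83.24475860595703, 233.1458282470703)
[[-0.953  0.303 -0.001]
 [ 0.303  0.953 -0.002]
 [-0.    -0.002 -1.   ]]
d [-471.3 -706.1   -7.9] r [-0.002  0.002  1.383] | alt r [-0.002 -0.002 -1.759]
```

```bash
python3 - <<'E'
from h import *
print(onz("top",[[131,258]],.17))
cmd(.25,.59,.25,-.127)
cmd(.46,.40,.25,-.127)
cmd(.55,.15,.25,-.127)
cmd(.50,-.10,.25,-.127)
cmd(.433,-.1976,.25,-.127)
cmd(.433,-.1976,.15,-.127)
E
```

```text
[[0.51865924 0.5375884  0.17      ]]
d [-59.5 -11.3 -59.5] r [-0.002  0.002  1.39 ] | alt r [-0.002 -0.002 -1.752]
d [-317.2 -128.8  -59.3] r [-0.002  0.002  1.39 ] | alt r [-0.002 -0.002 -1.752]
d [-478.7 -339.8  -58.8] r [-0.002  0.002  1.39 ] | alt r [-0.002 -0.002 -1.752]
d [-506.8 -593.2  -58.2] r [-0.002  0.002  1.39 ] | alt r [-0.002 -0.002 -1.752]
d [-472.5 -706.5  -57.9] r [-0.002  0.002  1.39 ] | alt r [-0.002 -0.002 -1.752]
d [-472.5 -706.3   42.1] r [-0.002  0.002  1.39 ] | alt r [-0.002 -0.002 -1.752]
```

carry_out --targets '[{"gripper": 0.4,"dx": -30,"dy": -6,"dz": -35,"rz": 0.1},{"gripper": 0.4,"dx": -60,"dy": -11,"dz": -60,"rz": 0.25},{"gripper": 0.4,"dx": -112,"dy": -35,"dz": -60,"rz": 0.4},{"gripper": 0.4,"dx": -163,"dy": -58,"dz": -60,"rz": 0.55},{"gripper": 0.4,"dx": -214,"dy": -82,"dz": -60,"rz": 0.7},{"gripper": 0.4,"dx": -266,"dy": -105,"dz": -60,"rz": 0.85},{"gripper": 0.4,"dx": -317,"dy": -129,"dz": -59,"rz": 1.0},{"gripper": 0.4,"dx": -350,"dy": -172,"dz": -59,"rz": 1.13},{"gripper": 0.4,"dx": -383,"dy": -214,"dz": -59,"rz": 1.26},{"gripper": 0.4,"dx": -415,"dy": -256,"dz": -59,"rz": 1.39},{"gripper": 0.4,"dx": -447,"dy": -298,"dz": -59,"rz": 1.39},{"gripper": 0.4,"dx": -479,"dy": -340,"dz": -59,"rz": 1.39},{"gripper": 0.4,"dx": -486,"dy": -400,"dz": -59,"rz": 1.39},{"gripper": 0.4,"dx": -493,"dy": -460,"dz": -59,"rz": 1.39},{"gripper": 0.4,"dx": -500,"dy": -520,"dz": -58,"rz": 1.39},{"gripper": 0.4,"dx": -507,"dy": -580,"dz": -58,"rz": 1.39},{"gripper": 0.4,"dx": -500,"dy": -635,"dz": -58,"rz": 1.39},{"gripper": 0.4,"dx": -480,"dy": -690,"dz": -40,"rz": 1.39},{"gripper": 0.4,"dx": -472,"dy": -706,"dz": 0,"rz": 1.39},{"gripper": 0.4,"dx": -472,"dy": -706,"dz": 20,"rz": 1.39}]' --force 25

```text
invalid input
```

```bash
python3 - <<'E'
from h import *
print(bot.observe()["width"],bot.observe()["joint_positions"].round(2))
cmd(.433,-.1976,.085,-.127)
for n in("top","side"):
    im=bot.capture(n)[:,:,::-1]; 
    c=im[200:330,340:440] if n=="top" else im[200:360,270:430]
    cv2.imwrite(f"pics/{n}1.png",cv2.resize(c,None,fx=4,fy=4,interpolation=cv2.INTER_CUBIC))
E
```

```text
1.0005473997572445 [-1.29  0.62 -0.01  1.42  0.01  1.1  -0.04]
d [-472.5 -706.1  107.1] r [-0.002  0.002  1.39 ] | alt r [-0.002 -0.002 -1.752]
```

View pics/side1.png

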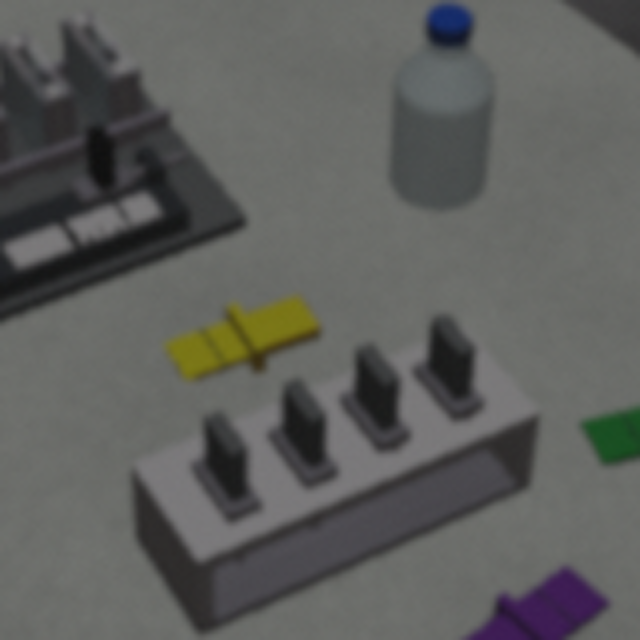

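View pics/top1.png

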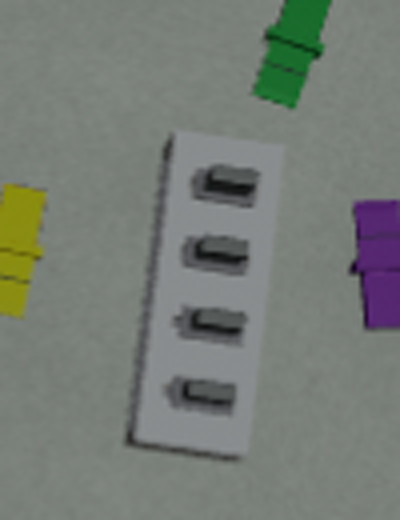

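The call was refused and the arm hasn't moved. I'll retry with every field filled in.

carry_out --targets '[{"gripper": 0.4,"dx": -30,"dy": -6,"dz": -35,"rx": 0,"ry": 0,"rz": 0.1},{"gripper": 0.4,"dx": -60,"dy": -11,"dz": -60,"rx": 0,"ry": 0,"rz": 0.25}]' --force 25

```text
t: 0.45
ee_pos: [0.251, 0.5902, 0.2515]
eef_rot: [-0.87, -3.018, 0.002]
ft_force: [0.6, -0.2, -0.5]
width: 0.834
```

```bash
python3 - <<'E'
from h import *
for f in np.linspace(1/5,1,5): cmd(.251+f*.209,.590-f*.19,.25,-.127)
for f in np.linspace(1/5,1,5): cmd(.46+f*.09,.4-f*.25,.25,-.127)
for f in np.linspace(1/4,1,4): cmd(.55-f*.05,.15-f*.25,.25,-.127)
cmd(.48,-.15,.25,-.127)
cmd(.433,-.1976,.18,-.127)
cmd(.433,-.1976,.15,-.127)
E
```

```text
d [-55.8 -10.1   1.6] r [-1.000e-03  1.000e-03  1.136e+00] | alt r [-1.000e-03 -1.000e-03 -2.005e+00]
d [-111.4  -20.     1.6] r [-1.000e-03  1.000e-03  1.136e+00] | alt r [-1.000e-03 -1.000e-03 -2.005e+00]
d [-167.   -29.9    1.6] r [-1.000e-03  1.000e-03  1.136e+00] | alt r [-1.000e-03 -1.000e-03 -2.005e+00]
d [-222.6  -39.9    1.6] r [-1.000e-03  1.000e-03  1.136e+00] | alt r [-1.000e-03 -1.000e-03 -2.005e+00]
d [-278.2  -49.8    1.7] r [-1.000e-03  1.000e-03  1.136e+00] | alt r [-1.000e-03 -1.000e-03 -2.005e+00]
d [-320.1  -82.5    1.7] r [-1.000e-03  1.000e-03  1.136e+00] | alt r [-1.000e-03 -1.000e-03 -2.005e+00]
d [-361.9 -115.3    1.8] r [-1.000e-03  1.000e-03  1.136e+00] | alt r [-1.000e-03 -1.000e-03 -2.005e+00]
d [-403.8 -148.     1.8] r [-1.000e-03  1.000e-03  1.136e+00] | alt r [-1.000e-03 -1.000e-03 -2.005e+00]
d [-445.6 -180.8    1.9] r [-1.000e-03  1.000e-03  1.136e+00] | alt r [-1.000e-03 -1.000e-03 -2.005e+00]
d [-487.5 -213.5    1.9] r [-1.000e-03  1.000e-03  1.136e+00] | alt r [-1.000e-03 -1.000e-03 -2.005e+00]
d [-510.2 -273.1    2. ] r [-1.000e-03  1.000e-03  1.136e+00] | alt r [-1.000e-03 -1.000e-03 -2.005e+00]
d [-532.9 -332.6    2.1] r [-1.000e-03  1.000e-03  1.136e+00] | alt r [-1.000e-03 -1.000e-03 -2.005e+00]
d [-555.5 -392.2    2.2] r [-1.000e-03  1.000e-03  1.136e+00] | alt r [-1.000e-03 -1.000e-03 -2.005e+00]
d [-578.2 -451.8    2.3] r [-1.000e-03  1.000e-03  1.136e+00] | alt r [-1.000e-03 -1.000e-03 -2.005e+00]
d [-587.9 -504.7    2.4] r [-1.000e-03  1.000e-03  1.136e+00] | alt r [-1.000e-03 -1.000e-03 -2.005e+00]
d [-573.4 -569.9   72.5] r [-1.000e-03  1.000e-03  1.136e+00] | alt r [-1.000e-03 -1.000e-03 -2.005e+00]
d [-573.4 -569.9  102.5] r [-1.000e-03  1.000e-03  1.136e+00] | alt r [-1.000e-03 -1.000e-03 -2.005e+00]
```

carry_out --targets '[{"gripper": 0.4,"dx": -56,"dy": -10,"dz": 2,"rx": 0,"ry": 0,"rz": 0.14},{"gripper": 0.4,"dx": -111,"dy": -20,"dz": 2,"rx": 0,"ry": 0,"rz": 0.28},{"gripper": 0.4,"dx": -167,"dy": -30,"dz": 2,"rx": 0,"ry": 0,"rz": 0.42},{"gripper": 0.4,"dx": -223,"dy": -40,"dz": 2,"rx": 0,"ry": 0,"rz": 0.56},{"gripper": 0.4,"dx": -278,"dy": -50,"dz": 2,"rx": 0,"ry": 0,"rz": 0.7},{"gripper": 0.4,"dx": -320,"dy": -83,"dz": 2,"rx": 0,"ry": 0,"rz": 0.85},{"gripper": 0.4,"dx": -362,"dy": -115,"dz": 2,"rx": 0,"ry": 0,"rz": 1.0},{"gripper": 0.4,"dx": -404,"dy": -148,"dz": 2,"rx": 0,"ry": 0,"rz": 1.136},{"gripper": 0.4,"dx": -446,"dy": -181,"dz": 2,"rx": 0,"ry": 0,"rz": 1.136},{"gripper": 0.4,"dx": -488,"dy": -214,"dz": 2,"rx": 0,"ry": 0,"rz": 1.136},{"gripper": 0.4,"dx": -510,"dy": -273,"dz": 2,"rx": 0,"ry": 0,"rz": 1.136},{"gripper": 0.4,"dx": -533,"dy": -333,"dz": 2,"rx": 0,"ry": 0,"rz": 1.136},{"gripper": 0.4,"dx": -556,"dy": -392,"dz": 2,"rx": 0,"ry": 0,"rz": 1.136},{"gripper": 0.4,"dx": -578,"dy": -452,"dz": 2,"rx": 0,"ry": 0,"rz": 1.136},{"gripper": 0.4,"dx": -588,"dy": -505,"dz": 2,"rx": 0,"ry": 0,"rz": 1.136},{"gripper": 0.4,"dx": -580,"dy": -540,"dz": 25,"rx": 0,"ry": 0,"rz": 1.136},{"gripper": 0.4,"dx": -573,"dy": -570,"dz": 72,"rx": 0,"ry": 0,"rz": 1.136},{"gripper": 0.4,"dx": -573,"dy": -570,"dz": 95,"rx": 0,"ry": 0,"rz": 1.136},{"gripper": 0.4,"dx": -573,"dy": -570,"dz": 103,"rx": 0,"ry": 0,"rz": 1.136}]' --force 25

```text
t: 2.82
ee_pos: [0.4317, -0.1971, 0.1483]
eef_rot: [-2.357, -2.075, 0.004]
ft_force: [-0.6, -0.1, 0.1]
width: 0.398
```

```bash
python3 - <<'E'
from h import *
print(bot.observe()["width"],bot.observe()["joint_positions"].round(2))
cmd(.433,-.1976,.085,-.127)
for n in("top","side"):
    im=bot.capture(n)[:,:,::-1]; 
    c=im[200:330,340:440] if n=="top" else im[200:360,270:430]
    cv2.imwrite(f"pics/{n}2.png",cv2.resize(c,None,fx=4,fy=4,interpolation=cv2.INTER_CUBIC))
E
```

```text
0.39837079034146355 [ 0.06  0.43  0.45  1.98 -0.26  0.79  0.54]
d [-0.3  1.5 63.3] r [-0.003  0.001 -0.   ] | alt r [1.000e-03 4.000e-03 3.141e+00]
```

View pics/side2.png

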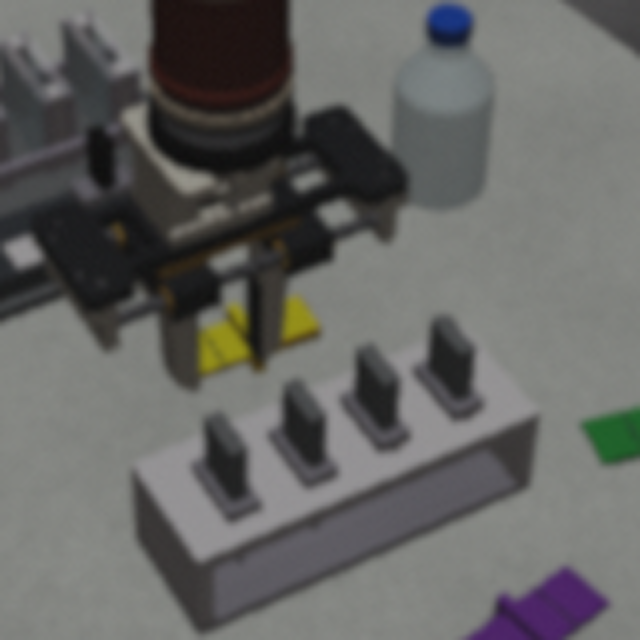

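View pics/top2.png

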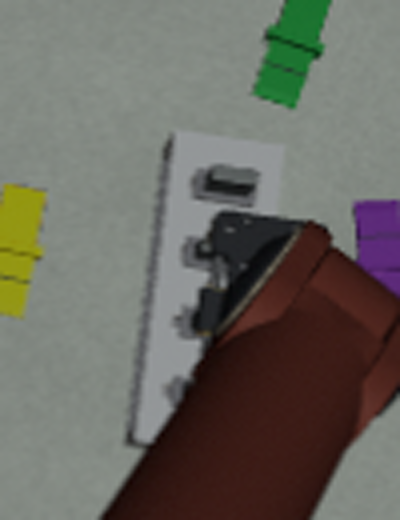

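The gripper hangs above the nearest gauge with its fingers on either side of the tab. I'll go down and grip.

carry_out --targets '[{"gripper": 0.4,"dx": 0,"dy": 1,"dz": 20,"rx": 0,"ry": 0,"rz": 0},{"gripper": 0.4,"dx": 0,"dy": 1,"dz": 40,"rx": 0,"ry": 0,"rz": 0},{"gripper": 0.4,"dx": 0,"dy": 1,"dz": 55,"rx": 0,"ry": 0,"rz": 0},{"gripper": 0.4,"dx": 0,"dy": 1,"dz": 63,"rx": 0,"ry": 0,"rz": 0},{"gripper": 0.4,"dx": 0,"dy": 1,"dz": 63,"rx": 0,"ry": 0,"rz": 0},{"gripper": 0.0,"dx": 0,"dy": 1,"dz": 63,"rx": 0,"ry": 0,"rz": 0},{"gripper": 0.0,"dx": 0,"dy": 1,"dz": 63,"rx": 0,"ry": 0,"rz": 0},{"gripper": 0.0,"dx": 0,"dy": 1,"dz": 63,"rx": 0,"ry": 0,"rz": 0}]' --force 25

```text
t: 3.92
ee_pos: [0.4338, -0.1973, 0.0865]
eef_rot: [2.356, 2.077, -0.002]
ft_force: [0.1, -0.5, -0.6]
width: 0.126
```

```bash
python3 - <<'E'
from h import *
s=bot.observe();print(s["width"],s["ft_force"].round(1),s["ee_pos"].round(4))
cmd(.433,-.1976,.235,-.127)
c=bot.capture("side")[200:360,270:430,::-1]
cv2.imwrite(f"pics/side3.png",cv2.resize(c,None,fx=4,fy=4,interpolation=cv2.INTER_CUBIC))
E
```

```text
0.12639990000202656 [ 0.1 -0.5 -0.6] [ 0.4338 -0.1973  0.0865]
d [  -0.6   -0.9 -148.5] r [-0.001  0.001  0.001] | alt r [-2.00e-03 -1.00e-03 -3.14e+00]
```

View pics/side3.png

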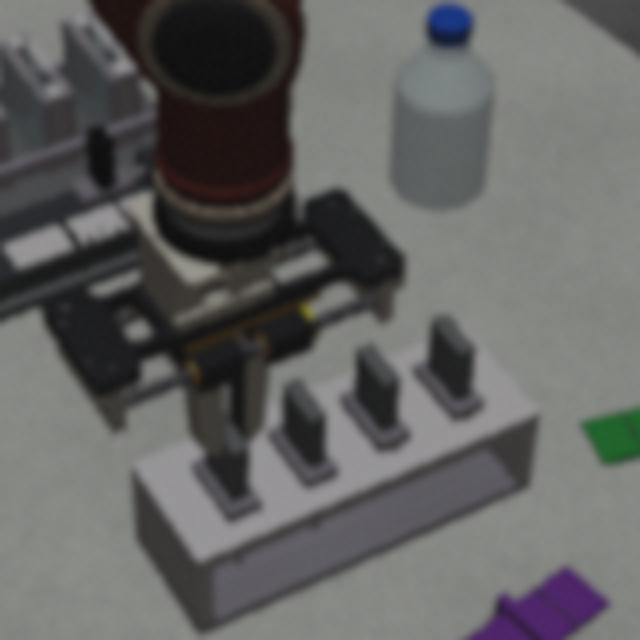

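```bash
python3 - <<'E'
from h import *
cmd(.455,-.10,.235,-.127)
cmd(.475,0,.235,-.127)
cmd(.475,.1,.235,-.127)
cmd(.4446,.2026,.235,-.127)
cmd(.4446,.2026,.165,-.127)
E
```

```text
d [  99.     8.7 -148.7] r [-0.001  0.001  0.001] | alt r [-2.00e-03 -1.00e-03 -3.14e+00]
d [ 200.7   16.1 -148.8] r [-0.001  0.001  0.001] | alt r [-2.00e-03 -1.00e-03 -3.14e+00]
d [ 299.9    3.5 -148.9] r [-0.001  0.001  0.001] | alt r [-2.00e-03 -1.00e-03 -3.14e+00]
d [ 397.9  -39.5 -149. ] r [-0.001  0.001  0.001] | alt r [-2.00e-03 -1.00e-03 -3.14e+00]
d [398.  -39.4 -79. ] r [-0.001  0.001  0.001] | alt r [-2.00e-03 -1.00e-03 -3.14e+00]
```

carry_out --targets '[{"gripper": 0,"dx": 0,"dy": 0,"dz": -25,"rx": 0,"ry": 0,"rz": 0},{"gripper": 0,"dx": 0,"dy": 0,"dz": -65,"rx": 0,"ry": 0,"rz": 0},{"gripper": 0,"dx": 0,"dy": 0,"dz": -110,"rx": 0,"ry": 0,"rz": 0},{"gripper": 0,"dx": 15,"dy": 2,"dz": -145,"rx": 0,"ry": 0,"rz": 0},{"gripper": 0,"dx": 50,"dy": 5,"dz": -149,"rx": 0,"ry": 0,"rz": 0},{"gripper": 0,"dx": 99,"dy": 9,"dz": -149,"rx": 0,"ry": 0,"rz": 0},{"gripper": 0,"dx": 150,"dy": 13,"dz": -149,"rx": 0,"ry": 0,"rz": 0},{"gripper": 0,"dx": 200,"dy": 16,"dz": -149,"rx": 0,"ry": 0,"rz": 0},{"gripper": 0,"dx": 250,"dy": 10,"dz": -149,"rx": 0,"ry": 0,"rz": 0},{"gripper": 0,"dx": 300,"dy": 3,"dz": -149,"rx": 0,"ry": 0,"rz": 0},{"gripper": 0,"dx": 345,"dy": -16,"dz": -149,"rx": 0,"ry": 0,"rz": 0},{"gripper": 0,"dx": 380,"dy": -32,"dz": -140,"rx": 0,"ry": 0,"rz": 0},{"gripper": 0,"dx": 395,"dy": -39,"dz": -110,"rx": 0,"ry": 0,"rz": 0},{"gripper": 0,"dx": 398,"dy": -39.5,"dz": -85,"rx": 0,"ry": 0,"rz": 0},{"gripper": 0,"dx": 398,"dy": -39.5,"dz": -79,"rx": 0,"ry": 0,"rz": 0},{"gripper": 0,"dx": 398,"dy": -39.5,"dz": -79,"rx": 0,"ry": 0,"rz": 0}]' --force 25

```text
t: 5.98
ee_pos: [0.4447, 0.2021, 0.1652]
eef_rot: [2.357, 2.076, -0.003]
ft_force: [0.6, -0.5, -1.0]
width: 0.123
```

```bash
python3 - <<'E'
from h import *
s=bot.observe();print(s["width"],s["ft_force"].round(1),s["ee_pos"].round(4))
cmd(.4446,.2026,.165,-.127)
im=bot.capture("side")[:,:,::-1];cv2.imwrite("pics/side4f.png",im)
cv2.imwrite(f"pics/side4.png",cv2.resize(im[170:290,200:350],None,fx=5,fy=5,interpolation=cv2.INTER_CUBIC))
im=bot.capture("top")[:,:,::-1];cv2.imwrite("pics/top4f.png",im)
cv2.imwrite(f"pics/top4.png",cv2.resize(im[222:322,222:422],None,fx=4,fy=4,interpolation=cv2.INTER_CUBIC))
E
```

```text
0.12339683380546938 [ 0.6 -0.5 -1. ] [0.4447 0.2021 0.1652]
d [ 0.5 -0.2  0.2] r [-0.001  0.002  0.   ] | alt r [-2.000e-03 -1.000e-03 -3.141e+00]
```

View pics/side4.png

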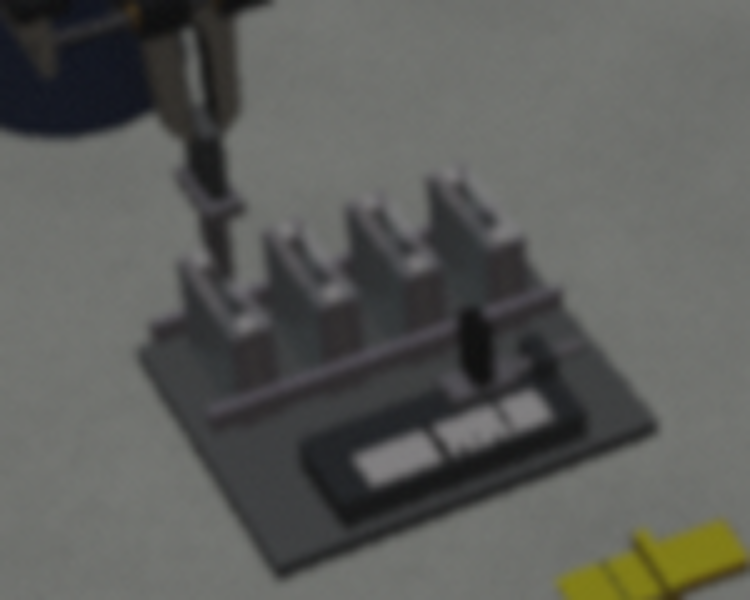

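View pics/top4.png

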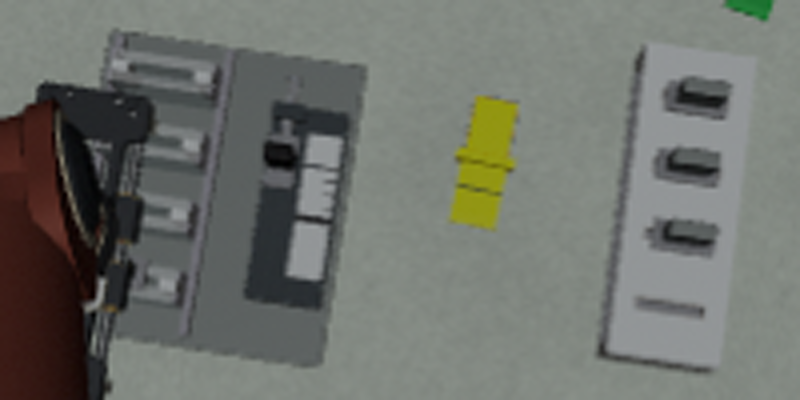

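```bash
python3 - <<'E'
from h import *
def cr(p): return ((proj("side",p)-[200,170]+.5)*5-.5).round(0)
t=np.array([.4447,.2021,0]);e=np.array([.127,.992,0])
for nm,z,hw in(("tip",.102,.018),("collar bot",.150,.023),("tabtop",.202,.017),("gap",.08,.025)):
    print(nm,cr([t+e*hw+[0,0,z],t-e*hw+[0,0,z]]))
for x in(-.078,-.026,.026,.078):
    c=np.array([.522+x*.992,.1927-x*.127,.08]);print(cr([c+e*.025,c-e*.025]))
E
```

```text
tip [[209. 241.]
 [235. 277.]]
collar bot [[196. 167.]
 [229. 213.]]
tabtop [[189.  95.]
 [214. 129.]]
gap [[209. 264.]
 [244. 315.]]
[[208. 264.]
 [243. 315.]]
[[294. 235.]
 [330. 285.]]
[[377. 207.]
 [415. 255.]]
[[458. 180.]
 [497. 227.]]
```

carry_out --targets '[{"gripper": 0,"dx": 0.5,"dy": 0,"dz": 10,"rx": 0,"ry": 0,"rz": 0},{"gripper": 0,"dx": 0.5,"dy": 0,"dz": 18,"rx": 0,"ry": 0,"rz": 0},{"gripper": 0,"dx": 0.5,"dy": 0,"dz": 24,"rx": 0,"ry": 0,"rz": 0},{"gripper": 0,"dx": 0.5,"dy": 0,"dz": 30,"rx": 0,"ry": 0,"rz": 0},{"gripper": 0,"dx": 0.5,"dy": 0,"dz": 36,"rx": 0,"ry": 0,"rz": 0}]'

```text
t: 6.7
ee_pos: [0.4455, 0.2028, 0.1295]
eef_rot: [2.357, 2.076, 0.001]
ft_force: [-0.3, -0.1, -0.7]
width: 0.126
```

carry_out --targets '[{"gripper": 0,"dx": 0,"dy": -0.5,"dz": 10,"rx": 0,"ry": 0,"rz": 0},{"gripper": 0,"dx": 0,"dy": -0.5,"dz": 20,"rx": 0,"ry": 0,"rz": 0},{"gripper": 0,"dx": 0,"dy": -0.5,"dz": 28,"rx": 0,"ry": 0,"rz": 0},{"gripper": 0,"dx": 0,"dy": -0.5,"dz": 32,"rx": 0,"ry": 0,"rz": 0},{"gripper": 0,"dx": 0,"dy": -0.5,"dz": 33,"rx": 0,"ry": 0,"rz": 0}]'

```text
t: 7.32
ee_pos: [0.4449, 0.2028, 0.097]
eef_rot: [2.358, 2.076, -0.0]
ft_force: [-1.7, -1.6, 8.2]
width: 0.127
```

carry_out --targets '[{"gripper": 0.38,"dx": 0,"dy": 0,"dz": 0,"rx": 0,"ry": 0,"rz": 0},{"gripper": 0.38,"dx": 0,"dy": 0,"dz": 0,"rx": 0,"ry": 0,"rz": 0},{"gripper": 0.38,"dx": 0,"dy": 0,"dz": 0,"rx": 0,"ry": 0,"rz": 0},{"gripper": 0.38,"dx": 0,"dy": 0,"dz": -20,"rx": 0,"ry": 0,"rz": 0},{"gripper": 0.38,"dx": 0,"dy": 0,"dz": -60,"rx": 0,"ry": 0,"rz": 0}]'

```text
t: 7.95
ee_pos: [0.4437, 0.2023, 0.1564]
eef_rot: [-2.357, -2.076, 0.007]
ft_force: [0.9, 0.8, 0.3]
width: 0.383
```

```bash
python3 - <<'E'
from h import *
s=bot.observe();print(s["width"],s["ft_force"].round(1),s["ee_pos"].round(4))
im=bot.capture("side")[:,:,::-1];cv2.imwrite("pics/side5f.png",im)
cv2.imwrite(f"pics/side5.png",cv2.resize(im[170:290,200:350],None,fx=5,fy=5,interpolation=cv2.INTER_CUBIC))
im=bot.capture("top")[:,:,::-1];print(rackfit(im,thr=134),rackfit(im,thr=135))
cmd(.475,.1,.17,-.127)
cmd(.51,0,.17,-.127)
cmd(.51,-.1,.17,-.127)
c=np.array([.5110-.026*.992,-.2075+.026*.127])
print(c);cmd(*c,.17,-.127);cmd(*c,.0865,-.127)
E
```

```text
0.3830383202943007 [0.9 0.8 0.3] [0.4437 0.2023 0.1564]
(0.554789306640625, -0.208837646484375, -1.517012119293213, 332.2723693847656, 356.7744140625) (0.516992431640625, -0.23594744873046875, -0.046480443328619, 158.21080017089844, 254.34629821777344)
d [-99.4  40.1  -9.8] r [ 0.007 -0.004 -0.   ] | alt r [-0.007 -0.011  3.141]
d [-194.1   87.5   -9.8] r [ 0.007 -0.004 -0.   ] | alt r [-0.007 -0.011  3.141]
d [-293.3  100.2  -10.2] r [ 0.007 -0.004 -0.   ] | alt r [-0.007 -0.011  3.141]
[ 0.485208 -0.204198]
d [-399.8   88.8  -10.7] r [ 0.007 -0.004 -0.   ] | alt r [-0.007 -0.011  3.141]
d [-400.2   88.2   72.8] r [ 0.007 -0.004 -0.   ] | alt r [-0.007 -0.011  3.141]
```

View pics/side5.png

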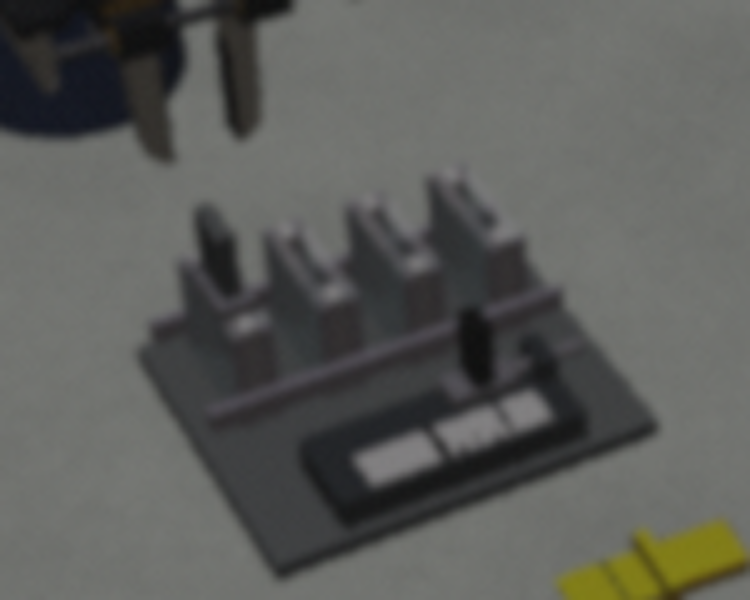

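Gauge 0 stands in cell gap 0 with its collar on the plates. The rack fit failed on this frame, so I'll look at it.

```bash
python3 - <<'E'
from h import *
im=bot.capture("top")[:,:,::-1].copy();cv2.imwrite("pics/top6f.png",im)
for t in (134,136,137,138): print(t,rackfit(im,thr=t))
print(im[265:275:3,340:425:6,1])
cv2.imwrite(f"pics/top6.png",cv2.resize(im[200:330,222:422],None,fx=4,fy=4,interpolation=cv2.INTER_CUBIC))
E
```

```text
134 (0.5535574340820313, -0.22218441772460937, 0.06822238117456436, 333.63983154296875, 332.3953857421875)
136 (0.51228466796875, -0.22170904541015626, -0.10814569890499115, 116.4587173461914, 241.6563720703125)
137 (0.5129947509765626, -0.21238681030273437, -0.11161867529153824, 96.98698425292969, 240.8612518310547)
138 (0.511063232421875, -0.20902662658691407, -0.11662480235099792, 89.66058349609375, 235.5607147216797)
[[150 150 134 135 140 141 128 149  96  55  72 149 136 136 135]
 [134 150 133 137 136 138 121 150 149 150  92 149 136 135 137]
 [149 148 137 137 137 141 115 150 150 150 149 149 137 134 134]
 [151 145 136 136 137 136 100 149 149 149 150 146 137 137 132]]
```

View pics/top6.png

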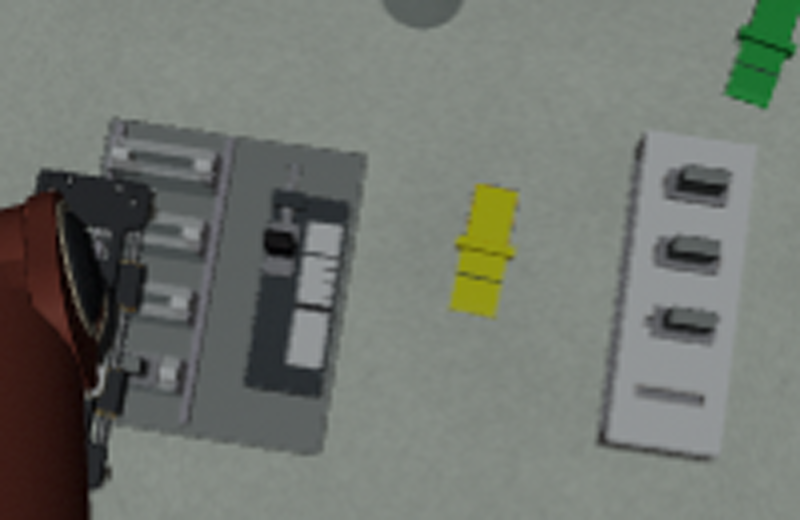

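```bash
sed -i 's/    cs,_=cv2.findContours((c>thr)/    rk=np.percentile(g[235:310,380:406],80); tb=np.median(g[200:330,330:440]); thr=(rk+tb)\/2\n    cs,_=cv2.findContours((c>thr)/' h.py; python3 - <<'E'
from h import *
for f in("top0","top4f","top6f"): print(rackfit(cv2.imread(f"pics/{f}.png")))
cmd(.475,.1,.17,-.127)
E
```

```text
(0.510556640625, -0.20839732360839844, -0.12792269885540009, 85.56342315673828, 233.9523162841797)
(0.5106811218261719, -0.20843562316894532, -0.1277022808790207, 85.55686950683594, 233.79273986816406)
(0.510582763671875, -0.2083671112060547, -0.12616503238677979, 85.93086242675781, 233.77642822265625)
d [-98.8  41.5 -11.5] r [ 0.004 -0.002  0.   ] | alt r [ 0.004  0.006 -3.141]
```

carry_out --targets '[{"gripper": 0.38,"dx": -40,"dy": 17,"dz": -11,"rx": 0,"ry": 0,"rz": 0},{"gripper": 0.38,"dx": -99,"dy": 42,"dz": -11,"rx": 0.004,"ry": -0.002,"rz": 0},{"gripper": 0.38,"dx": -147,"dy": 65,"dz": -11,"rx": 0.004,"ry": -0.002,"rz": 0},{"gripper": 0.38,"dx": -194,"dy": 88,"dz": -11,"rx": 0.004,"ry": -0.002,"rz": 0},{"gripper": 0.38,"dx": -244,"dy": 95,"dz": -11,"rx": 0.004,"ry": -0.002,"rz": 0},{"gripper": 0.38,"dx": -293,"dy": 100,"dz": -11,"rx": 0.004,"ry": -0.002,"rz": 0},{"gripper": 0.38,"dx": -345,"dy": 96,"dz": -11,"rx": 0.004,"ry": -0.002,"rz": 0},{"gripper": 0.38,"dx": -390,"dy": 90,"dz": -11,"rx": 0.004,"ry": -0.002,"rz": 0},{"gripper": 0.38,"dx": -400,"dy": 90,"dz": -5,"rx": 0.004,"ry": -0.002,"rz": 0},{"gripper": 0.38,"dx": -400,"dy": 90,"dz": 2,"rx": 0.004,"ry": -0.002,"rz": 0},{"gripper": 0.38,"dx": -400,"dy": 90,"dz": 2,"rx": 0.004,"ry": -0.002,"rz": 0}]'

```text
t: 9.48
ee_pos: [0.4851, -0.2021, 0.1546]
eef_rot: [-2.352, -2.078, -0.0]
ft_force: [-0.8, 0.0, -0.0]
width: 0.379
```

```bash
python3 - <<'E'
from h import *
s=bot.observe();print(s["width"],s["ft_force"].round(1),s["ee_pos"].round(4))
cmd(.4852,-.2042,.0865,-.127)
im=bot.capture("side")[:,:,::-1]
cv2.imwrite(f"pics/side7.png",cv2.resize(im[200:360,270:430],None,fx=4,fy=4,interpolation=cv2.INTER_CUBIC))
E
```

```text
0.37884820189475726 [-0.8  0.  -0. ] [ 0.4851 -0.2021  0.1546]
d [-2.2  0.5 68.1] r [-0.003 -0.003  0.003] | alt r [ 0.004 -0.004 -3.138]
```

View pics/side7.png

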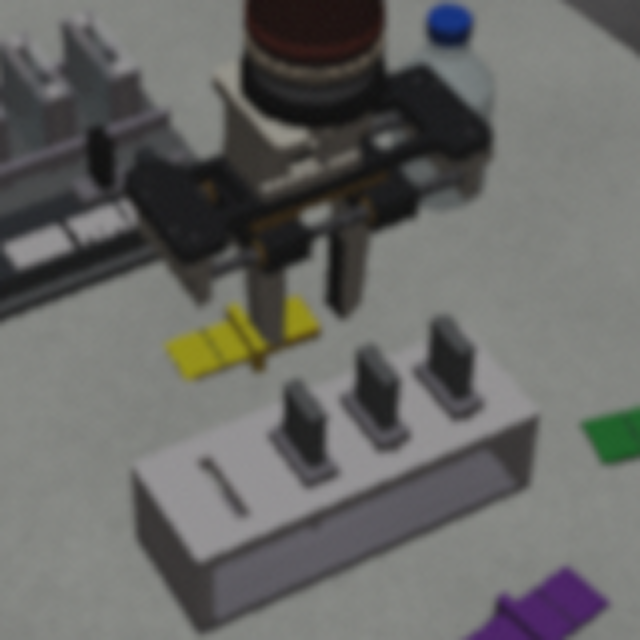

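The gripper is over gauge 1 and lined up. Descend and grip.

carry_out --targets '[{"gripper": 0.38,"dx": -2,"dy": 0.5,"dz": 20,"rx": 0,"ry": 0,"rz": 0},{"gripper": 0.38,"dx": -2.5,"dy": 0.5,"dz": 42,"rx": -0.003,"ry": -0.003,"rz": 0.003},{"gripper": 0.38,"dx": -2.5,"dy": 0.5,"dz": 60,"rx": -0.003,"ry": -0.003,"rz": 0.003},{"gripper": 0.38,"dx": -2.5,"dy": 0.5,"dz": 68,"rx": -0.003,"ry": -0.003,"rz": 0.003},{"gripper": 0.38,"dx": -2.5,"dy": 0.5,"dz": 68,"rx": -0.003,"ry": -0.003,"rz": 0.003},{"gripper": 0.0,"dx": -2.5,"dy": 0.5,"dz": 68,"rx": -0.003,"ry": -0.003,"rz": 0.003},{"gripper": 0.0,"dx": -2.5,"dy": 0.5,"dz": 68,"rx": -0.003,"ry": -0.003,"rz": 0.003},{"gripper": 0.0,"dx": -2.5,"dy": 0.5,"dz": 68,"rx": -0.003,"ry": -0.003,"rz": 0.003}]'

```text
t: 10.52
ee_pos: [0.4857, -0.2049, 0.0876]
eef_rot: [2.356, 2.075, 0.001]
ft_force: [-0.2, -0.7, 1.2]
width: 0.124
```

```bash
python3 - <<'E'
from h import *
s=bot.observe();print(s["width"],s["ft_force"].round(1),s["ee_pos"].round(4))
g=np.array([.5222-.026*.992,.1927+.026*.127]);print(g)
cmd(.505,-.10,.235,-.127)
cmd(.52,0,.235,-.127)
cmd(.51,.1,.235,-.127)
cmd(*g,.235,-.127)
cmd(*g,.165,-.127)
E
```

```text
0.12428797868587964 [-0.2 -0.7  1.2] [ 0.4857 -0.2049  0.0876]
[0.496408 0.196002]
d [ 106.4    6.3 -147.5] r [0.002 0.001 0.001] | alt r [-2.000e-03  3.000e-03 -3.141e+00]
d [ 207.4    8.5 -147.6] r [0.002 0.001 0.001] | alt r [-2.000e-03  3.000e-03 -3.141e+00]
d [ 305.4  -14.  -147.8] r [0.002 0.001 0.001] | alt r [-2.000e-03  3.000e-03 -3.141e+00]
d [ 398.9  -39.6 -147.9] r [0.002 0.001 0.001] | alt r [-2.000e-03  3.000e-03 -3.141e+00]
d [399.  -39.7 -77.9] r [0.002 0.001 0.001] | alt r [-2.000e-03  3.000e-03 -3.141e+00]
```

carry_out --targets '[{"gripper": 0,"dx": 0,"dy": 0,"dz": -25,"rx": 0,"ry": 0,"rz": 0},{"gripper": 0,"dx": 0,"dy": 0,"dz": -65,"rx": 0,"ry": 0,"rz": 0},{"gripper": 0,"dx": 0,"dy": 0,"dz": -110,"rx": 0,"ry": 0,"rz": 0},{"gripper": 0,"dx": 15,"dy": 1,"dz": -144,"rx": 0,"ry": 0,"rz": 0},{"gripper": 0,"dx": 55,"dy": 3,"dz": -148,"rx": 0,"ry": 0,"rz": 0},{"gripper": 0,"dx": 106,"dy": 6,"dz": -148,"rx": 0,"ry": 0,"rz": 0},{"gripper": 0,"dx": 157,"dy": 7,"dz": -148,"rx": 0,"ry": 0,"rz": 0},{"gripper": 0,"dx": 207,"dy": 8,"dz": -148,"rx": 0,"ry": 0,"rz": 0},{"gripper": 0,"dx": 256,"dy": -3,"dz": -148,"rx": 0,"ry": 0,"rz": 0},{"gripper": 0,"dx": 305,"dy": -14,"dz": -148,"rx": 0,"ry": 0,"rz": 0},{"gripper": 0,"dx": 350,"dy": -26,"dz": -148,"rx": 0,"ry": 0,"rz": 0},{"gripper": 0,"dx": 385,"dy": -36,"dz": -138,"rx": 0,"ry": 0,"rz": 0},{"gripper": 0,"dx": 398,"dy": -39.5,"dz": -110,"rx": 0.001,"ry": 0.001,"rz": 0},{"gripper": 0,"dx": 399,"dy": -39.5,"dz": -85,"rx": 0.001,"ry": 0.001,"rz": 0.001},{"gripper": 0,"dx": 399,"dy": -39.5,"dz": -78,"rx": 0.001,"ry": 0.001,"rz": 0.001},{"gripper": 0,"dx": 399,"dy": -39.5,"dz": -78,"rx": 0.001,"ry": 0.001,"rz": 0.001}]'

```text
t: 12.52
ee_pos: [0.4967, 0.1955, 0.1652]
eef_rot: [2.358, 2.074, 0.0]
ft_force: [0.6, 0.5, -0.6]
width: 0.124
```

```bash
python3 - <<'E'
from h import *
s=bot.observe();print(s["width"],s["ft_force"].round(1),s["ee_pos"].round(4))
cmd(.4964,.196,.0975,-.127)
im=bot.capture("side")[:,:,::-1]
cv2.imwrite(f"pics/side8.png",cv2.resize(im[170:290,200:350],None,fx=5,fy=5,interpolation=cv2.INTER_CUBIC))
E
```

```text
0.12446144521661905 [ 0.6  0.5 -0.6] [0.4967 0.1955 0.1652]
d [ 0.5 -0.4 67.7] r [ 0.001  0.    -0.001] | alt r [ 1.00e-03 -1.00e-03  3.14e+00]
```

View pics/side8.png

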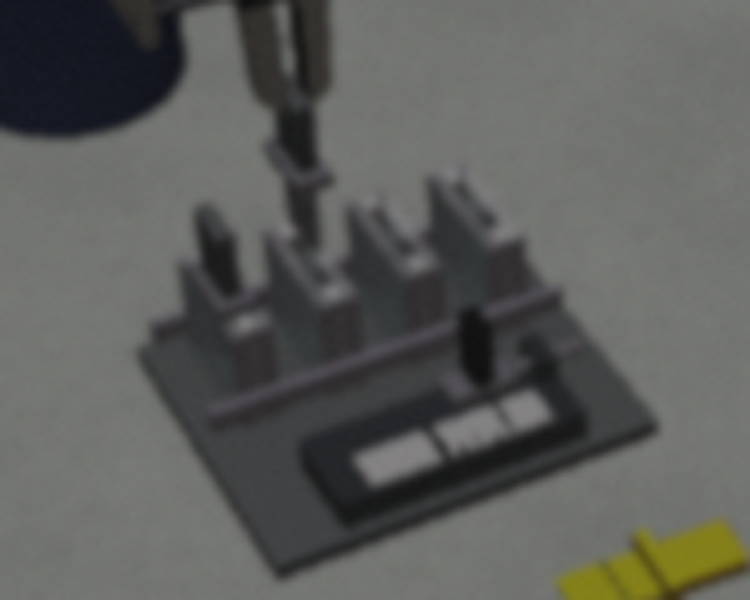

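The blade tip at (312,245) lines up with the slit of gap 1. Descending.

carry_out --targets '[{"gripper": 0,"dx": 0.5,"dy": -0.3,"dz": 10,"rx": 0,"ry": 0,"rz": 0},{"gripper": 0,"dx": 0.5,"dy": -0.3,"dz": 18,"rx": 0,"ry": 0,"rz": 0},{"gripper": 0,"dx": 0.5,"dy": -0.3,"dz": 24,"rx": 0,"ry": 0,"rz": 0},{"gripper": 0,"dx": 0.5,"dy": -0.3,"dz": 30,"rx": 0,"ry": 0,"rz": 0},{"gripper": 0,"dx": 0.5,"dy": -0.3,"dz": 36,"rx": 0,"ry": 0,"rz": 0}]'

```text
t: 13.2
ee_pos: [0.4971, 0.1962, 0.1294]
eef_rot: [2.358, 2.074, 0.003]
ft_force: [-0.1, 0.1, -1.8]
width: 0.125
```

carry_out --targets '[{"gripper": 0,"dx": 0,"dy": -0.5,"dz": 10,"rx": 0,"ry": 0,"rz": 0},{"gripper": 0,"dx": 0,"dy": -0.5,"dz": 20,"rx": 0,"ry": 0,"rz": 0},{"gripper": 0,"dx": 0,"dy": -0.5,"dz": 28,"rx": 0,"ry": 0,"rz": 0},{"gripper": 0,"dx": 0,"dy": -0.5,"dz": 31,"rx": 0,"ry": 0,"rz": 0},{"gripper": 0,"dx": 0,"dy": -0.5,"dz": 32,"rx": 0,"ry": 0,"rz": 0}]'

```text
t: 13.82
ee_pos: [0.4966, 0.1962, 0.0983]
eef_rot: [2.359, 2.074, 0.003]
ft_force: [-2.9, -1.7, 9.6]
width: 0.126
```

carry_out --targets '[{"gripper": 0.38,"dx": 0,"dy": 0,"dz": 0,"rx": 0,"ry": 0,"rz": 0},{"gripper": 0.38,"dx": 0,"dy": 0,"dz": 0,"rx": 0,"ry": 0,"rz": 0},{"gripper": 0.38,"dx": 0,"dy": 0,"dz": 0,"rx": 0,"ry": 0,"rz": 0},{"gripper": 0.38,"dx": 0,"dy": 0,"dz": -20,"rx": 0,"ry": 0,"rz": 0},{"gripper": 0.38,"dx": 0,"dy": 0,"dz": -60,"rx": 0,"ry": 0,"rz": 0},{"gripper": 0.38,"dx": 0,"dy": 0,"dz": -70,"rx": 0,"ry": 0,"rz": 0}]'

```text
t: 14.58
ee_pos: [0.4981, 0.1965, 0.1704]
eef_rot: [2.358, 2.073, 0.009]
ft_force: [-1.3, 0.9, 0.2]
width: 0.381
```

```bash
python3 - <<'E'
from h import *
s=bot.observe();print(s["width"],s["ft_force"].round(1),s["ee_pos"].round(4))
im=bot.capture("side")[:,:,::-1]
cv2.imwrite(f"pics/side9.png",cv2.resize(im[170:290,200:350],None,fx=4,fy=4,interpolation=cv2.INTER_CUBIC))
im=bot.capture("top")[:,:,::-1];print(rackfit(im))
cmd(.53,.1,.17,-.127)
cmd(.55,0,.17,-.127)
cmd(.55,-.1,.17,-.127)
c=np.array([.5115+.026*.992,-.2082-.026*.127])
print(c);cmd(*c,.17,-.127);cmd(*c,.155,-.127)
E
```

```text
0.3812088776269515 [-1.3  0.9  0.2] [0.4981 0.1965 0.1704]
(0.5106321716308594, -0.20839096069335938, -0.1259693205356598, 86.01315307617188, 233.78965759277344)
d [-91.3  45.   -1. ] r [ 0.003 -0.002 -0.001] | alt r [-3.00e-03 -5.00e-03  3.14e+00]
d [-188.    77.7   -1.1] r [ 0.003 -0.002 -0.001] | alt r [-3.00e-03 -5.00e-03  3.14e+00]
d [-287.1   90.5   -1.2] r [ 0.003 -0.002 -0.001] | alt r [-3.00e-03 -5.00e-03  3.14e+00]
[ 0.537292 -0.211502]
d [-399.4   92.2   -1.4] r [ 0.003 -0.002 -0.001] | alt r [-3.00e-03 -5.00e-03  3.14e+00]
d [-399.4   92.1   13.6] r [ 0.003 -0.002 -0.001] | alt r [-3.00e-03 -5.00e-03  3.14e+00]
```

View pics/side9.png

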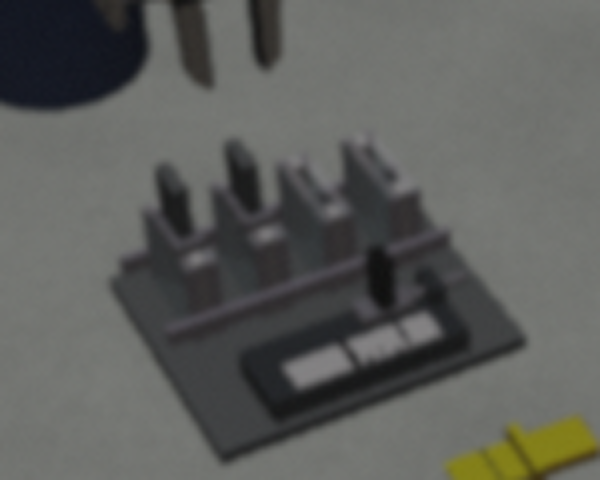

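Gauges 0 and 1 are both seated, and the rack hasn't moved. Gauge 2 next.

carry_out --targets '[{"gripper": 0.38,"dx": -40,"dy": 20,"dz": -1,"rx": 0,"ry": 0,"rz": 0},{"gripper": 0.38,"dx": -91,"dy": 45,"dz": -1,"rx": 0,"ry": 0,"rz": 0},{"gripper": 0.38,"dx": -140,"dy": 62,"dz": -1,"rx": 0.003,"ry": -0.002,"rz": 0},{"gripper": 0.38,"dx": -188,"dy": 78,"dz": -1,"rx": 0.003,"ry": -0.002,"rz": 0},{"gripper": 0.38,"dx": -238,"dy": 84,"dz": -1,"rx": 0.003,"ry": -0.002,"rz": 0},{"gripper": 0.38,"dx": -287,"dy": 91,"dz": -1,"rx": 0.003,"ry": -0.002,"rz": 0},{"gripper": 0.38,"dx": -340,"dy": 92,"dz": -1,"rx": 0.003,"ry": -0.002,"rz": 0},{"gripper": 0.38,"dx": -385,"dy": 92,"dz": 0,"rx": 0.003,"ry": -0.002,"rz": 0},{"gripper": 0.38,"dx": -399,"dy": 92,"dz": 8,"rx": 0.003,"ry": -0.002,"rz": 0},{"gripper": 0.38,"dx": -400,"dy": 92,"dz": 14,"rx": 0.003,"ry": -0.002,"rz": 0},{"gripper": 0.38,"dx": -400,"dy": 92,"dz": 14,"rx": 0.003,"ry": -0.002,"rz": 0}]'

```text
t: 16.05
ee_pos: [0.5371, -0.209, 0.1531]
eef_rot: [-2.353, -2.076, -0.0]
ft_force: [-0.4, 0.0, -1.1]
width: 0.381
```

```bash
python3 - <<'E'
from h import *
s=bot.observe();print(s["width"],s["ft_force"].round(1),s["ee_pos"].round(4))
cmd(.5373,-.2115,.087,-.127)
im=bot.capture("side")[:,:,::-1]
cv2.imwrite(f"pics/side10.png",cv2.resize(im[200:360,270:430],None,fx=3,fy=3,interpolation=cv2.INTER_CUBIC))
E
```

```text
0.38086381763077515 [-0.4  0.  -1.1] [ 0.5371 -0.209   0.1531]
d [-2.6  0.6 66.1] r [-0.002 -0.002  0.002] | alt r [ 0.004 -0.004 -3.14 ]
```

View pics/side10.png

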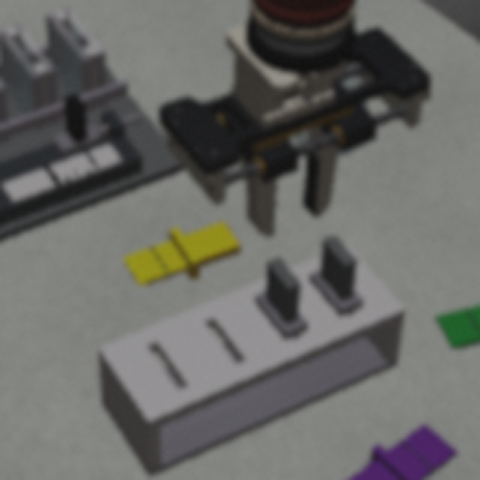

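carry_out --targets '[{"gripper": 0.38,"dx": -2,"dy": 0.5,"dz": 20,"rx": 0,"ry": 0,"rz": 0},{"gripper": 0.38,"dx": -2.5,"dy": 0.5,"dz": 42,"rx": -0.002,"ry": -0.002,"rz": 0.002},{"gripper": 0.38,"dx": -2.5,"dy": 0.5,"dz": 58,"rx": -0.002,"ry": -0.002,"rz": 0.002},{"gripper": 0.38,"dx": -2.5,"dy": 0.5,"dz": 66,"rx": -0.002,"ry": -0.002,"rz": 0.002},{"gripper": 0.38,"dx": -2.5,"dy": 0.5,"dz": 66,"rx": -0.002,"ry": -0.002,"rz": 0.002},{"gripper": 0.0,"dx": -2.5,"dy": 0.5,"dz": 66,"rx": -0.002,"ry": -0.002,"rz": 0.002},{"gripper": 0.0,"dx": -2.5,"dy": 0.5,"dz": 66,"rx": -0.002,"ry": -0.002,"rz": 0.002},{"gripper": 0.0,"dx": -2.5,"dy": 0.5,"dz": 66,"rx": -0.002,"ry": -0.002,"rz": 0.002}]'

```text
t: 17.1
ee_pos: [0.5377, -0.2117, 0.0881]
eef_rot: [2.357, 2.076, 0.001]
ft_force: [-0.5, -0.1, 1.1]
width: 0.128
```

```bash
python3 - <<'E'
from h import *
s=bot.observe();print(s["width"],s["ft_force"].round(1),s["ee_pos"].round(4))
g=np.array([.5223+.026*.992,.1927-.026*.127]);print(g)
cmd(.55,-.10,.235,-.127)
cmd(.565,0,.235,-.127)
cmd(.56,.1,.235,-.127)
cmd(*g,.235,-.127)
cmd(*g,.165,-.127)
E
```

```text
0.12845744504209952 [-0.5 -0.1  1.1] [ 0.5377 -0.2117  0.0881]
[0.548092 0.189398]
d [ 112.4   -1.7 -146.9] r [0.001 0.    0.   ] | alt r [-0.000e+00  2.000e-03 -3.141e+00]
d [ 213.5    0.5 -146.9] r [0.001 0.    0.   ] | alt r [-0.000e+00  2.000e-03 -3.141e+00]
d [ 312.   -17.1 -147. ] r [0.001 0.    0.   ] | alt r [-0.000e+00  2.000e-03 -3.141e+00]
d [ 399.2  -40.2 -147. ] r [0.001 0.    0.   ] | alt r [-0.000e+00  2.000e-03 -3.141e+00]
d [399.2 -40.3 -77. ] r [0.001 0.    0.   ] | alt r [-0.000e+00  2.000e-03 -3.141e+00]
```

carry_out --targets '[{"gripper": 0,"dx": 0,"dy": 0,"dz": -25,"rx": 0,"ry": 0,"rz": 0},{"gripper": 0,"dx": 0,"dy": 0,"dz": -65,"rx": 0,"ry": 0,"rz": 0},{"gripper": 0,"dx": 0,"dy": 0,"dz": -110,"rx": 0,"ry": 0,"rz": 0},{"gripper": 0,"dx": 15,"dy": 0,"dz": -143,"rx": 0,"ry": 0,"rz": 0},{"gripper": 0,"dx": 60,"dy": -1,"dz": -147,"rx": 0,"ry": 0,"rz": 0},{"gripper": 0,"dx": 112,"dy": -1,"dz": -147,"rx": 0,"ry": 0,"rz": 0},{"gripper": 0,"dx": 163,"dy": 0,"dz": -147,"rx": 0,"ry": 0,"rz": 0},{"gripper": 0,"dx": 213,"dy": 0,"dz": -147,"rx": 0,"ry": 0,"rz": 0},{"gripper": 0,"dx": 262,"dy": -8,"dz": -147,"rx": 0,"ry": 0,"rz": 0},{"gripper": 0,"dx": 312,"dy": -17,"dz": -147,"rx": 0,"ry": 0,"rz": 0},{"gripper": 0,"dx": 355,"dy": -28,"dz": -147,"rx": 0,"ry": 0,"rz": 0},{"gripper": 0,"dx": 385,"dy": -36,"dz": -138,"rx": 0,"ry": 0,"rz": 0},{"gripper": 0,"dx": 399,"dy": -40,"dz": -110,"rx": 0.001,"ry": 0,"rz": 0},{"gripper": 0,"dx": 399.5,"dy": -40,"dz": -84,"rx": 0.001,"ry": 0,"rz": 0},{"gripper": 0,"dx": 399.5,"dy": -40,"dz": -77,"rx": 0.001,"ry": 0,"rz": 0},{"gripper": 0,"dx": 399.5,"dy": -40,"dz": -77,"rx": 0.001,"ry": 0,"rz": 0}]'

```text
t: 19.1
ee_pos: [0.5485, 0.1892, 0.165]
eef_rot: [2.358, 2.075, -0.001]
ft_force: [-0.1, 0.8, -1.2]
width: 0.124
```

```bash
python3 - <<'E'
from h import *
s=bot.observe();print(s["width"],s["ft_force"].round(1),s["ee_pos"].round(4))
cmd(.5483,.1894,.098,-.127)
im=bot.capture("side")[:,:,::-1]
cv2.imwrite(f"pics/side11.png",cv2.resize(im[170:290,200:350],None,fx=5,fy=5,interpolation=cv2.INTER_CUBIC))
E
```

```text
0.12418596618262359 [-0.1  0.8 -1.2] [0.5485 0.1892 0.165 ]
d [ 0.3 -0.2 67. ] r [ 0.     0.001 -0.   ] | alt r [ 1.000e-03 -0.000e+00  3.141e+00]
```

View pics/side11.png

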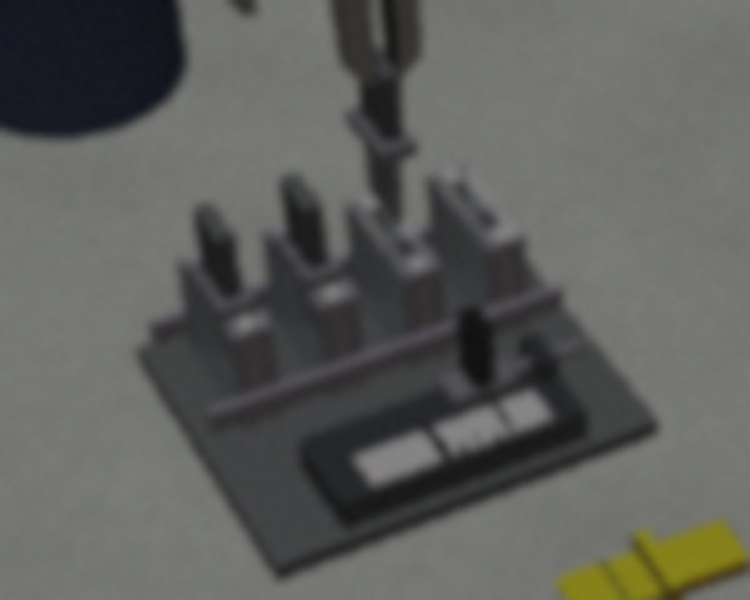

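The tip at (395,215) lines up with gap 2. Descending.

carry_out --targets '[{"gripper": 0,"dx": 0.3,"dy": -0.3,"dz": 10,"rx": 0,"ry": 0,"rz": 0},{"gripper": 0,"dx": 0.3,"dy": -0.3,"dz": 18,"rx": 0,"ry": 0,"rz": 0},{"gripper": 0,"dx": 0.3,"dy": -0.3,"dz": 24,"rx": 0,"ry": 0,"rz": 0},{"gripper": 0,"dx": 0.3,"dy": -0.3,"dz": 30,"rx": 0,"ry": 0,"rz": 0},{"gripper": 0,"dx": 0.3,"dy": -0.3,"dz": 36,"rx": 0,"ry": 0,"rz": 0}]'

```text
t: 19.77
ee_pos: [0.5491, 0.1896, 0.1294]
eef_rot: [2.358, 2.074, 0.002]
ft_force: [-0.2, 0.9, -1.4]
width: 0.126
```

carry_out --targets '[{"gripper": 0,"dx": 0,"dy": -0.7,"dz": 10,"rx": 0,"ry": 0,"rz": 0},{"gripper": 0,"dx": 0,"dy": -0.7,"dz": 20,"rx": 0,"ry": 0,"rz": 0},{"gripper": 0,"dx": 0,"dy": -0.7,"dz": 28,"rx": 0,"ry": 0,"rz": 0},{"gripper": 0,"dx": 0,"dy": -0.7,"dz": 31,"rx": 0,"ry": 0,"rz": 0},{"gripper": 0,"dx": 0,"dy": -0.7,"dz": 31.5,"rx": 0,"ry": 0,"rz": 0}]'

```text
t: 20.4
ee_pos: [0.5484, 0.1895, 0.0988]
eef_rot: [2.358, 2.074, 0.002]
ft_force: [-2.2, -1.2, 7.0]
width: 0.124
```

carry_out --targets '[{"gripper": 0.38,"dx": 0,"dy": 0,"dz": 0,"rx": 0,"ry": 0,"rz": 0},{"gripper": 0.38,"dx": 0,"dy": 0,"dz": 0,"rx": 0,"ry": 0,"rz": 0},{"gripper": 0.38,"dx": 0,"dy": 0,"dz": 0,"rx": 0,"ry": 0,"rz": 0},{"gripper": 0.38,"dx": 0,"dy": 0,"dz": -20,"rx": 0,"ry": 0,"rz": 0},{"gripper": 0.38,"dx": 0,"dy": 0,"dz": -60,"rx": 0,"ry": 0,"rz": 0},{"gripper": 0.38,"dx": 0,"dy": 0,"dz": -70,"rx": 0,"ry": 0,"rz": 0}]'

```text
t: 21.15
ee_pos: [0.5499, 0.1898, 0.1711]
eef_rot: [2.357, 2.073, 0.009]
ft_force: [-0.4, -0.4, 0.2]
width: 0.379
```

```bash
python3 - <<'E'
from h import *
s=bot.observe();print(s["width"],s["ft_force"].round(1),s["ee_pos"].round(4))
im=bot.capture("side")[:,:,::-1]
cv2.imwrite(f"pics/side12.png",cv2.resize(im[170:290,200:350],None,fx=4,fy=4,interpolation=cv2.INTER_CUBIC))
im=bot.capture("top")[:,:,::-1];print(rackfit(im))
cmd(.58,.1,.17,-.127)
cmd(.60,0,.17,-.127)
cmd(.60,-.1,.17,-.127)
c=np.array([.5117+.078*.992,-.2082-.078*.127])
print(c);cmd(*c,.17,-.127);cmd(*c,.155,-.127)
E
```

```text
0.37932824518251473 [-0.4 -0.4  0.2] [0.5499 0.1898 0.1711]
(0.5105252685546875, -0.20864030456542967, -0.12690357863903046, 86.6583023071289, 233.98976135253906)
d [-85.   42.3  -0.3] r [ 0.004 -0.002 -0.001] | alt r [-2.000e-03 -6.000e-03  3.141e+00]
d [-181.7   74.9   -0.4] r [ 0.004 -0.002 -0.001] | alt r [-2.000e-03 -6.000e-03  3.141e+00]
d [-280.8   87.6   -0.5] r [ 0.004 -0.002 -0.001] | alt r [-2.000e-03 -6.000e-03  3.141e+00]
[ 0.589076 -0.218106]
d [-399.4   91.9   -0.6] r [ 0.004 -0.002 -0.001] | alt r [-2.000e-03 -6.000e-03  3.141e+00]
d [-399.4   91.8   14.4] r [ 0.004 -0.002 -0.001] | alt r [-2.000e-03 -6.000e-03  3.141e+00]
```

View pics/side12.png

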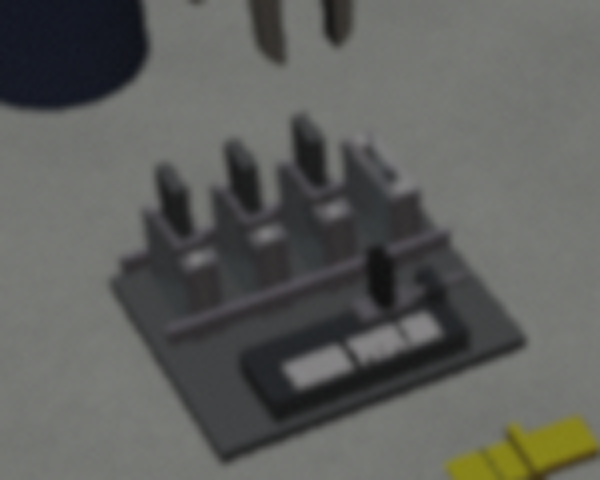

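Three gauges are seated. Gauge 3 next.

carry_out --targets '[{"gripper": 0.38,"dx": -40,"dy": 20,"dz": -1,"rx": 0,"ry": 0,"rz": 0},{"gripper": 0.38,"dx": -85,"dy": 42,"dz": -1,"rx": 0,"ry": 0,"rz": 0},{"gripper": 0.38,"dx": -133,"dy": 60,"dz": -1,"rx": 0.003,"ry": -0.002,"rz": 0},{"gripper": 0.38,"dx": -182,"dy": 75,"dz": -1,"rx": 0.003,"ry": -0.002,"rz": 0},{"gripper": 0.38,"dx": -231,"dy": 82,"dz": -1,"rx": 0.003,"ry": -0.002,"rz": 0},{"gripper": 0.38,"dx": -281,"dy": 88,"dz": -1,"rx": 0.003,"ry": -0.002,"rz": 0},{"gripper": 0.38,"dx": -335,"dy": 91,"dz": -1,"rx": 0.003,"ry": -0.002,"rz": 0},{"gripper": 0.38,"dx": -385,"dy": 92,"dz": 0,"rx": 0.003,"ry": -0.002,"rz": 0},{"gripper": 0.38,"dx": -400,"dy": 92,"dz": 8,"rx": 0.003,"ry": -0.002,"rz": 0},{"gripper": 0.38,"dx": -402,"dy": 92,"dz": 14,"rx": 0.003,"ry": -0.002,"rz": 0},{"gripper": 0.38,"dx": -402,"dy": 92,"dz": 14,"rx": 0.003,"ry": -0.002,"rz": 0}]'

```text
t: 22.62
ee_pos: [0.5889, -0.2176, 0.1538]
eef_rot: [-2.353, -2.077, -0.0]
ft_force: [0.0, -0.3, -0.0]
width: 0.378
```

```bash
python3 - <<'E'
from h import *
s=bot.observe();print(s["width"],s["ft_force"].round(1),s["ee_pos"].round(4))
cmd(.589,-.2181,.087,-.127)
im=bot.capture("side")[:,:,::-1]
cv2.imwrite(f"pics/side13.png",cv2.resize(im[200:360,270:430],None,fx=3,fy=3,interpolation=cv2.INTER_CUBIC))
E
```

```text
0.3782345351611573 [ 0.  -0.3 -0. ] [ 0.5889 -0.2176  0.1538]
d [-0.6  0.3 66.8] r [-0.002 -0.002  0.002] | alt r [ 3.000e-03 -3.000e-03 -3.139e+00]
```

View pics/side13.png

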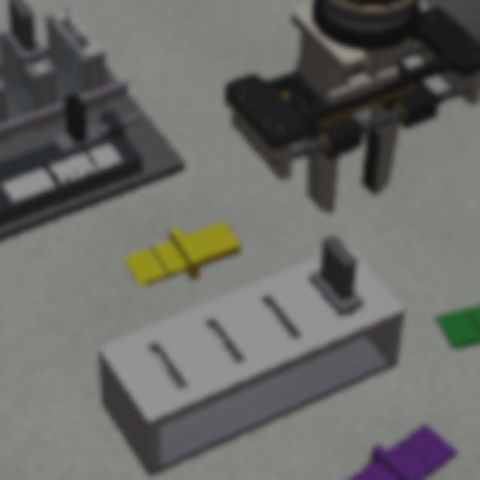

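carry_out --targets '[{"gripper": 0.38,"dx": -0.5,"dy": 0.3,"dz": 20,"rx": 0,"ry": 0,"rz": 0},{"gripper": 0.38,"dx": -1,"dy": 0.3,"dz": 42,"rx": -0.002,"ry": -0.002,"rz": 0.002},{"gripper": 0.38,"dx": -1,"dy": 0.3,"dz": 58,"rx": -0.002,"ry": -0.002,"rz": 0.002},{"gripper": 0.38,"dx": -1,"dy": 0.3,"dz": 66,"rx": -0.002,"ry": -0.002,"rz": 0.002},{"gripper": 0.38,"dx": -1,"dy": 0.3,"dz": 66.5,"rx": -0.002,"ry": -0.002,"rz": 0.002},{"gripper": 0.0,"dx": -1,"dy": 0.3,"dz": 66.5,"rx": -0.002,"ry": -0.002,"rz": 0.002},{"gripper": 0.0,"dx": -1,"dy": 0.3,"dz": 66.5,"rx": -0.002,"ry": -0.002,"rz": 0.002},{"gripper": 0.0,"dx": -1,"dy": 0.3,"dz": 66.5,"rx": -0.002,"ry": -0.002,"rz": 0.002}]'

```text
t: 23.68
ee_pos: [0.5895, -0.2187, 0.0884]
eef_rot: [2.356, 2.076, 0.001]
ft_force: [-0.8, -0.0, 0.6]
width: 0.124
```

```bash
python3 - <<'E'
from h import *
s=bot.observe();print(s["width"],s["ft_force"].round(1),s["ee_pos"].round(4))
g=np.array([.5224+.078*.992,.1927-.078*.127]);print(g)
cmd(.60,-.10,.235,-.127)
cmd(.61,0,.235,-.127)
cmd(.61,.1,.235,-.127)
cmd(*g,.235,-.127)
cmd(*g,.165,-.127)
E
```

```text
0.12376435869398043 [-0.8 -0.   0.6] [ 0.5895 -0.2187  0.0884]
[0.599776 0.182794]
d [ 119.    -4.3 -146.6] r [0.002 0.    0.001] | alt r [-1.000e-03  2.000e-03 -3.141e+00]
d [ 219.5   -7.  -146.7] r [0.002 0.    0.001] | alt r [-1.000e-03  2.000e-03 -3.141e+00]
d [ 318.7  -19.6 -146.7] r [0.002 0.    0.001] | alt r [-1.000e-03  2.000e-03 -3.141e+00]
d [ 399.5  -40.1 -146.8] r [0.002 0.    0.001] | alt r [-1.000e-03  2.000e-03 -3.141e+00]
d [399.5 -40.2 -76.8] r [0.002 0.    0.001] | alt r [-1.000e-03  2.000e-03 -3.141e+00]
```

carry_out --targets '[{"gripper": 0,"dx": 0,"dy": 0,"dz": -25,"rx": 0,"ry": 0,"rz": 0},{"gripper": 0,"dx": 0,"dy": 0,"dz": -65,"rx": 0,"ry": 0,"rz": 0},{"gripper": 0,"dx": 0,"dy": 0,"dz": -110,"rx": 0,"ry": 0,"rz": 0},{"gripper": 0,"dx": 15,"dy": -1,"dz": -143,"rx": 0,"ry": 0,"rz": 0},{"gripper": 0,"dx": 65,"dy": -2,"dz": -147,"rx": 0,"ry": 0,"rz": 0},{"gripper": 0,"dx": 119,"dy": -4,"dz": -147,"rx": 0,"ry": 0,"rz": 0},{"gripper": 0,"dx": 169,"dy": -5,"dz": -147,"rx": 0,"ry": 0,"rz": 0},{"gripper": 0,"dx": 219,"dy": -7,"dz": -147,"rx": 0,"ry": 0,"rz": 0},{"gripper": 0,"dx": 269,"dy": -13,"dz": -147,"rx": 0,"ry": 0,"rz": 0},{"gripper": 0,"dx": 319,"dy": -20,"dz": -147,"rx": 0,"ry": 0,"rz": 0},{"gripper": 0,"dx": 360,"dy": -30,"dz": -147,"rx": 0,"ry": 0,"rz": 0},{"gripper": 0,"dx": 387,"dy": -37,"dz": -138,"rx": 0,"ry": 0,"rz": 0},{"gripper": 0,"dx": 399,"dy": -40,"dz": -110,"rx": 0.001,"ry": 0,"rz": 0},{"gripper": 0,"dx": 399.5,"dy": -40,"dz": -84,"rx": 0.001,"ry": 0,"rz": 0.001},{"gripper": 0,"dx": 399.5,"dy": -40,"dz": -77,"rx": 0.001,"ry": 0,"rz": 0.001},{"gripper": 0,"dx": 399.5,"dy": -40,"dz": -77,"rx": 0.001,"ry": 0,"rz": 0.001}]'

```text
t: 25.68
ee_pos: [0.6001, 0.1822, 0.1652]
eef_rot: [2.358, 2.074, -0.001]
ft_force: [1.1, -0.4, -1.6]
width: 0.125
```

```bash
python3 - <<'E'
from h import *
s=bot.observe();print(s["width"],s["ft_force"].round(1),s["ee_pos"].round(4))
cmd(.5999,.1828,.098,-.127)
im=bot.capture("side")[:,:,::-1]
cv2.imwrite(f"pics/side14.png",cv2.resize(im[170:290,200:350],None,fx=5,fy=5,interpolation=cv2.INTER_CUBIC))
E
```

```text
0.12521810603316694 [ 1.1 -0.4 -1.6] [0.6001 0.1822 0.1652]
d [ 0.6 -0.3 67.2] r [ 0.     0.001 -0.001] | alt r [ 1.000e-03 -1.000e-03  3.141e+00]
```

View pics/side14.png

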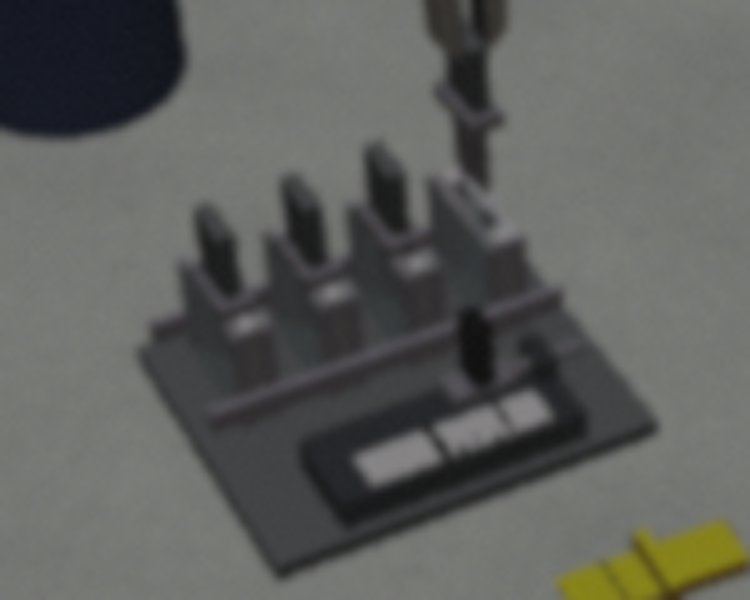

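The blade sits over gap 3, perhaps about 1 mm towards +x. I'll shift slightly to −x and descend with force checks.

carry_out --targets '[{"gripper": 0,"dx": 0.5,"dy": -0.8,"dz": 10,"rx": 0,"ry": 0,"rz": 0},{"gripper": 0,"dx": 0.5,"dy": -0.8,"dz": 18,"rx": 0,"ry": 0,"rz": 0},{"gripper": 0,"dx": 0.5,"dy": -0.8,"dz": 24,"rx": 0,"ry": 0,"rz": 0},{"gripper": 0,"dx": 0.5,"dy": -0.8,"dz": 30,"rx": 0,"ry": 0,"rz": 0},{"gripper": 0,"dx": 0.5,"dy": -0.8,"dz": 36,"rx": 0,"ry": 0,"rz": 0}]'

```text
t: 26.35
ee_pos: [0.6001, 0.1829, 0.1296]
eef_rot: [2.358, 2.074, 0.002]
ft_force: [0.4, 0.1, -1.2]
width: 0.126
```

carry_out --targets '[{"gripper": 0,"dx": 0,"dy": -0.5,"dz": 10,"rx": 0,"ry": 0,"rz": 0},{"gripper": 0,"dx": 0,"dy": -0.5,"dz": 20,"rx": 0,"ry": 0,"rz": 0},{"gripper": 0,"dx": 0,"dy": -0.5,"dz": 28,"rx": 0,"ry": 0,"rz": 0},{"gripper": 0,"dx": 0,"dy": -0.5,"dz": 31,"rx": 0,"ry": 0,"rz": 0},{"gripper": 0,"dx": 0,"dy": -0.5,"dz": 31.5,"rx": 0,"ry": 0,"rz": 0}]'

```text
t: 26.98
ee_pos: [0.5996, 0.1828, 0.0984]
eef_rot: [2.358, 2.074, 0.002]
ft_force: [-1.1, -1.5, 3.0]
width: 0.127
```

carry_out --targets '[{"gripper": 0.38,"dx": 0,"dy": 0,"dz": 0,"rx": 0,"ry": 0,"rz": 0},{"gripper": 0.38,"dx": 0,"dy": 0,"dz": 0,"rx": 0,"ry": 0,"rz": 0},{"gripper": 0.38,"dx": 0,"dy": 0,"dz": 0,"rx": 0,"ry": 0,"rz": 0},{"gripper": 0.38,"dx": 0,"dy": 0,"dz": -20,"rx": 0,"ry": 0,"rz": 0},{"gripper": 0.38,"dx": 0,"dy": 0,"dz": -60,"rx": 0,"ry": 0,"rz": 0},{"gripper": 0.38,"dx": 0,"dy": 0,"dz": -70,"rx": 0,"ry": 0,"rz": 0}]'

```text
t: 27.72
ee_pos: [0.6014, 0.1831, 0.1712]
eef_rot: [2.356, 2.072, 0.01]
ft_force: [0.1, 0.4, 0.8]
width: 0.38
```

```bash
python3 - <<'E'
from h import *
s=bot.observe();print(s["width"],s["ft_force"].round(1),s["ee_pos"].round(4))
im=bot.capture("side")[:,:,::-1];cv2.imwrite("pics/side15f.png",im)
cv2.imwrite(f"pics/side15.png",cv2.resize(im[170:290,200:350],None,fx=5,fy=5,interpolation=cv2.INTER_CUBIC))
im=bot.capture("top")[:,:,::-1];cv2.imwrite("pics/top15f.png",im);print(rackfit(im))
cv2.imwrite(f"pics/top15.png",cv2.resize(im[222:322,232:322],None,fx=6,fy=6,interpolation=cv2.INTER_CUBIC))
E
```

```text
0.37998242102622193 [0.1 0.4 0.8] [0.6014 0.1831 0.1712]
(0.5106875, -0.2083520965576172, -0.12665380537509918, 85.98768615722656, 233.60914611816406)
```

View pics/side15.png

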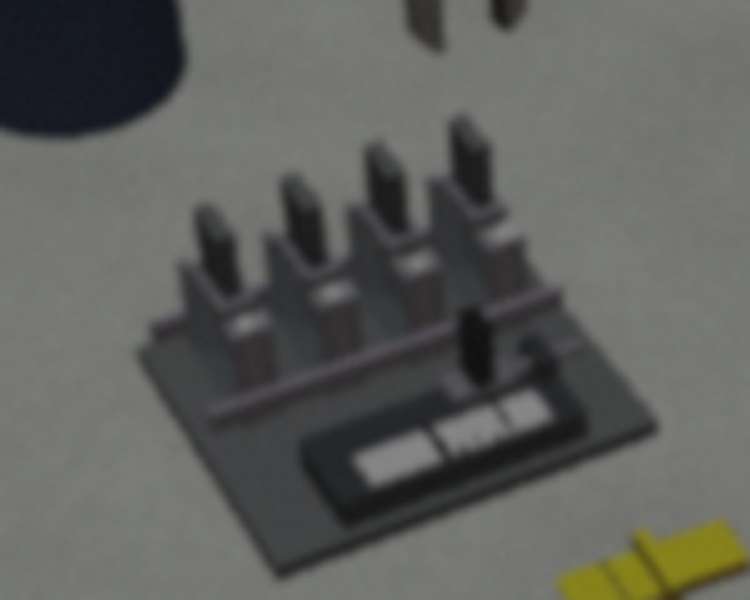

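View pics/top15.png

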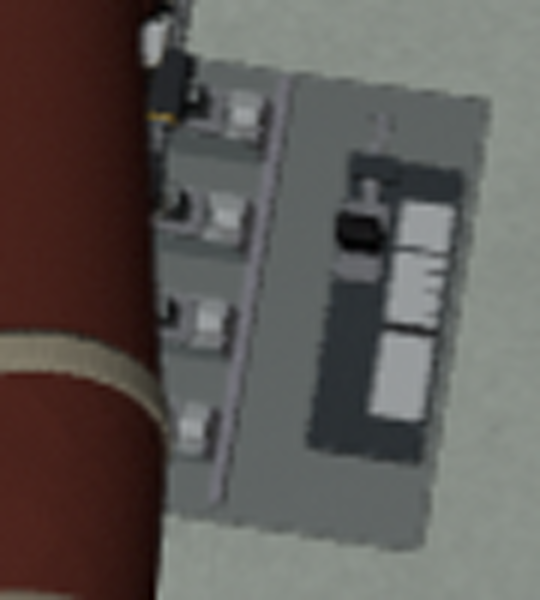

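```bash
python3 - <<'E'
from h import *
def side(p): return ((proj("side",p)-[200,170]+.5)*5-.5).round(0)
def top(p): return ((proj("top",p)-[232,222]+.5)*6-.5).round(0)
ps=-.127; X=np.array([np.cos(ps),np.sin(ps),0]);Y=np.array([-np.sin(ps),np.cos(ps),0])
o=np.array([.5223,.1927,0])
def rig(p): p=np.asarray(p)-o;return p@X,p@Y
hu=(np.array([[360,230]])+.5)/6-.5+[232,222]
h=onz("top",hu,.086)[0];print("top handle rig",rig(h),h)
hs=(np.array([[474,312]])+.5)/5-.5+[200,170]
h2=onz("side",hs,.086)[0];print("side handle rig",rig(h2),h2)
x0=rig(h)[0]
for d in(0,.02,.03,.04):
  for z in(.03,.045,.06,.086):
    p=o+X*(x0+d)-Y*.096+[0,0,z];print(d,z,"side",side(p)[0],"top",top(p)[0])
# bold & home lines
for nm,uv in(("home?",(425,247)),("bold",(408,330))):
    u=(np.array([uv])+.5)/6-.5+[232,222]
    for z in(.012,.03): print(nm,z,rig(onz("top",u,z)[0]))
E
```

```text
top handle rig (np.float64(0.027890731128154836), np.float64(-0.09802662038717685)) [0.53755017 0.09193024 0.086     ]
side handle rig (np.float64(0.03025138588968661), np.float64(-0.09129737691596854)) [0.54074413 0.0983063  0.086     ]
0 0.03 side [479. 394.] top [363. 247.]
0 0.045 side [477. 374.] top [361. 242.]
0 0.06 side [476. 354.] top [359. 238.]
0 0.086 side [474. 318.] top [356. 229.]
0.02 0.03 side [510. 382.] top [369. 209.]
0.02 0.045 side [509. 362.] top [368. 204.]
0.02 0.06 side [508. 342.] top [366. 199.]
0.02 0.086 side [507. 307.] top [362. 189.]
0.03 0.03 side [526. 376.] top [373. 189.]
0.03 0.045 side [525. 357.] top [371. 184.]
0.03 0.06 side [525. 336.] top [369. 179.]
0.03 0.086 side [523. 301.] top [366. 170.]
0.04 0.03 side [542. 371.] top [376. 170.]
0.04 0.045 side [541. 351.] top [374. 165.]
0.04 0.06 side [541. 331.] top [372. 160.]
0.04 0.086 side [539. 295.] top [369. 150.]
home? 0.012 (np.float64(0.035178082679429956), np.float64(-0.12589867779718292))
home? 0.03 (np.float64(0.03253852076280694), np.float64(-0.12707529607783646))
bold 0.012 (np.float64(-0.008560612228746113), np.float64(-0.12399823176226854))
bold 0.03 (np.float64(-0.010639684248211156), np.float64(-0.12519920332563658))
```

All four gauges are standing in the cells. Next is the draw bar handle, at about (0.539, 0.094).

```bash
python3 - <<'E'
from h import *
cmd(.539,.094,.171,-.127);cmd(.539,.094,.11,-.127)
E
```

```text
d [-96.1 -49.3  -1.8] r [ 0.004 -0.001 -0.001] | alt r [-2.00e-03 -7.00e-03  3.14e+00]
d [-96.1 -49.5  59.2] r [ 0.004 -0.001 -0.001] | alt r [-2.00e-03 -7.00e-03  3.14e+00]
```

carry_out --targets '[{"gripper": 0.34,"dx": -32,"dy": -16,"dz": -2,"rx": 0,"ry": 0,"rz": 0},{"gripper": 0.34,"dx": -70,"dy": -36,"dz": -2,"rx": 0.003,"ry": -0.001,"rz": 0},{"gripper": 0.34,"dx": -96,"dy": -49,"dz": 0,"rx": 0.003,"ry": -0.001,"rz": 0},{"gripper": 0.34,"dx": -96,"dy": -49.5,"dz": 30,"rx": 0.003,"ry": -0.001,"rz": 0},{"gripper": 0.34,"dx": -96,"dy": -49.5,"dz": 55,"rx": 0.003,"ry": -0.001,"rz": 0},{"gripper": 0.34,"dx": -96,"dy": -49.5,"dz": 59,"rx": 0.003,"ry": -0.001,"rz": 0},{"gripper": 0.34,"dx": -96,"dy": -49.5,"dz": 59,"rx": 0.003,"ry": -0.001,"rz": 0}]'

```text
t: 28.7
ee_pos: [0.5389, 0.0941, 0.1098]
eef_rot: [2.359, 2.075, -0.0]
ft_force: [-0.4, -1.2, 0.4]
width: 0.339
```

```bash
python3 - <<'E'
from h import *
s=bot.observe();print(s["width"],s["ft_force"].round(1),s["ee_pos"].round(4))
cmd(.539,.094,.056,-.127)
im=bot.capture("side")[:,:,::-1]
cv2.imwrite(f"pics/side16.png",cv2.resize(im[170:290,200:350],None,fx=5,fy=5,interpolation=cv2.INTER_CUBIC))
im=bot.capture("top")[:,:,::-1]
cv2.imwrite(f"pics/top16.png",cv2.resize(im[222:322,232:322],None,fx=6,fy=6,interpolation=cv2.INTER_CUBIC))
E
```

```text
0.3394980734586689 [-0.4 -1.2  0.4] [0.5389 0.0941 0.1098]
d [-0.1  0.1 53.8] r [ 0.     0.    -0.001] | alt r [ 1.000e-03 -0.000e+00  3.141e+00]
```

View pics/side16.png

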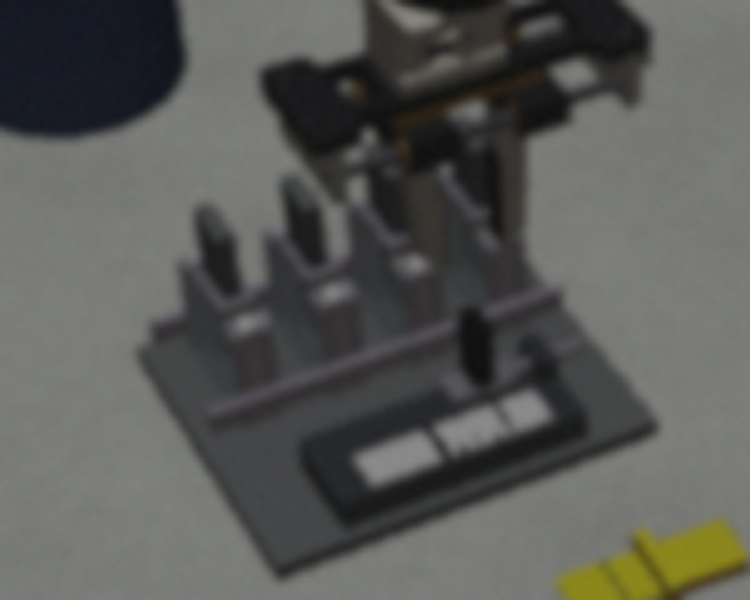

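View pics/top16.png

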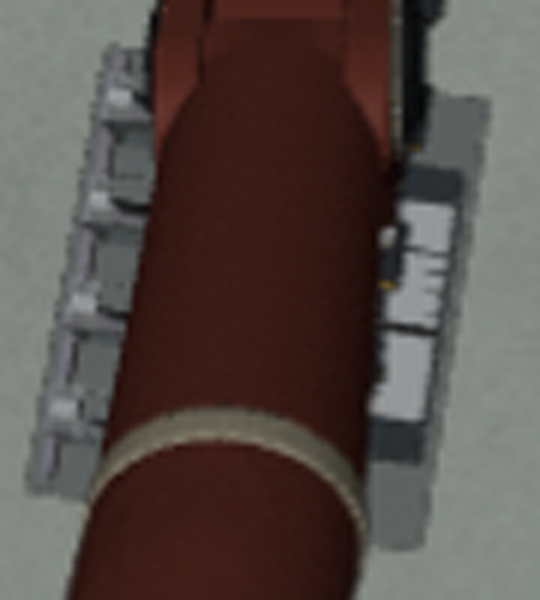

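```bash
python3 - <<'E'
from h import *
s=bot.observe();p=s["ee_pos"];print(p,R.from_rotvec(s["eef_rot"]).as_matrix().round(3))
print(((proj("side",[p,p+[.0158,-.002,0],p-[.0158,-.002,0],p+[0,0,.08]])-[200,170]+.5)*5-.5).round())
im=bot.capture("side")[:,:,::-1];cv2.imwrite("pics/side17f.png",im)
cv2.imwrite(f"pics/side17.png",cv2.resize(im[150:270,200:350],None,fx=5,fy=5,interpolation=cv2.INTER_CUBIC))
E
```

```text
[0.53971926 0.09421924 0.1108038 ] [[ 0.128  0.992  0.003]
 [ 0.992 -0.128  0.   ]
 [ 0.     0.002 -1.   ]]
[[475. 282.]
 [501. 273.]
 [448. 291.]
 [468. 164.]]
```

View pics/side17.png

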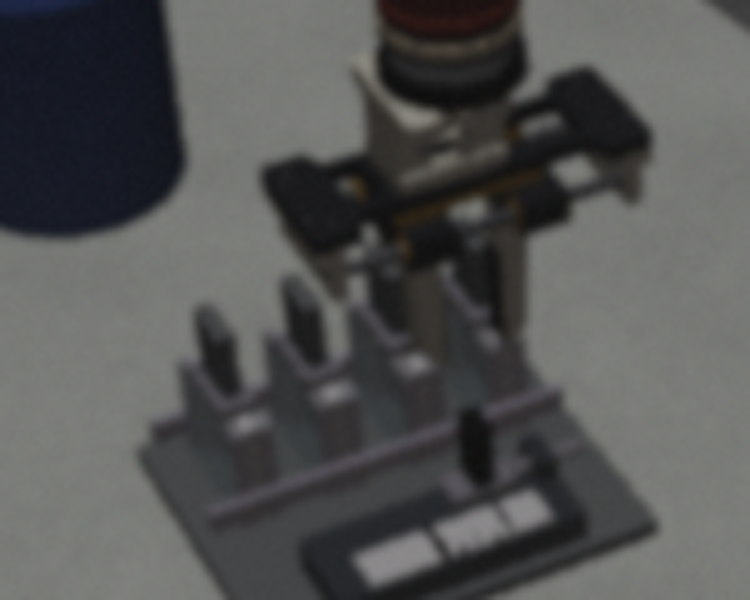

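```bash
python3 - <<'E'
from h import *
for p,w,o in(([.4437,.2023,.1564],.0178,[200,170]),([.5389,.0941,.1098],.0158,[200,170])):
    p=np.array(p);X=np.array([.992,-.127,0])
    print(((proj("side",[p+X*w,p-X*w])-o+.5)*5-.5).round())
a=cv2.imread("pics/side17f.png");b=cv2.imread("pics/side15f.png")
d=cv2.absdiff(a,b).max(2)
out=np.hstack([a[170:260,260:330],b[170:260,260:330],cv2.cvtColor(np.clip(d*3,0,255).astype(np.uint8),cv2.COLOR_GRAY2BGR)[170:260,260:330]])
cv2.imwrite("pics/cmp.png",cv2.resize(out,None,fx=3.8,fy=3.8,interpolation=cv2.INTER_NEAREST))
E
```

```text
[[240. 171.]
 [178. 191.]]
[[500. 275.]
 [447. 293.]]
```

View pics/cmp.png

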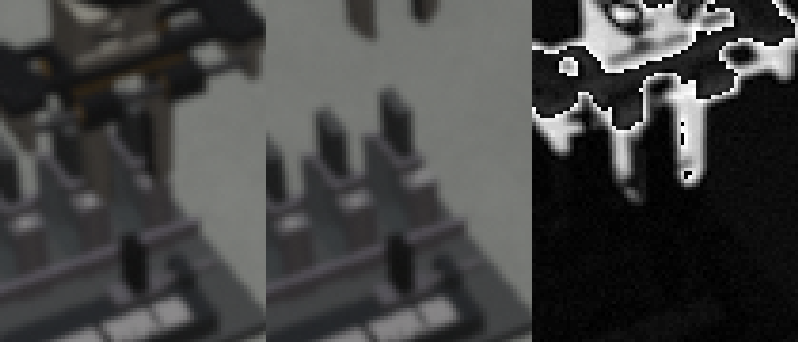

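Fingertips show up about 6 px higher than predicted in both the earlier and current frames, which is a consistent offset. Laterally the gripper straddles the handle, so I'll descend and close gently.

carry_out --targets '[{"gripper": 0.34,"dx": 0,"dy": 0,"dz": 20,"rx": 0,"ry": 0,"rz": 0},{"gripper": 0.34,"dx": 0,"dy": 0,"dz": 38,"rx": 0,"ry": 0,"rz": 0},{"gripper": 0.34,"dx": 0,"dy": 0,"dz": 50,"rx": 0,"ry": 0,"rz": 0},{"gripper": 0.34,"dx": 0,"dy": 0,"dz": 56,"rx": 0,"ry": 0,"rz": 0},{"gripper": 0.34,"dx": 0,"dy": 0,"dz": 57,"rx": 0,"ry": 0,"rz": 0}]'

```text
t: 29.48
ee_pos: [0.5401, 0.0942, 0.054]
eef_rot: [2.358, 2.073, 0.004]
ft_force: [-0.1, -0.2, -0.5]
width: 0.342
```

```bash
python3 - <<'E'
from h import *
s=bot.observe();print(s["width"],s["ft_force"].round(1),s["ee_pos"].round(4))
im=bot.capture("side")[:,:,::-1]
cv2.imwrite(f"pics/side18.png",cv2.resize(im[170:290,230:350],None,fx=5,fy=5,interpolation=cv2.INTER_CUBIC))
E
```

```text
0.34165730039129943 [-0.1 -0.2 -0.5] [0.5401 0.0942 0.054 ]
```

View pics/side18.png

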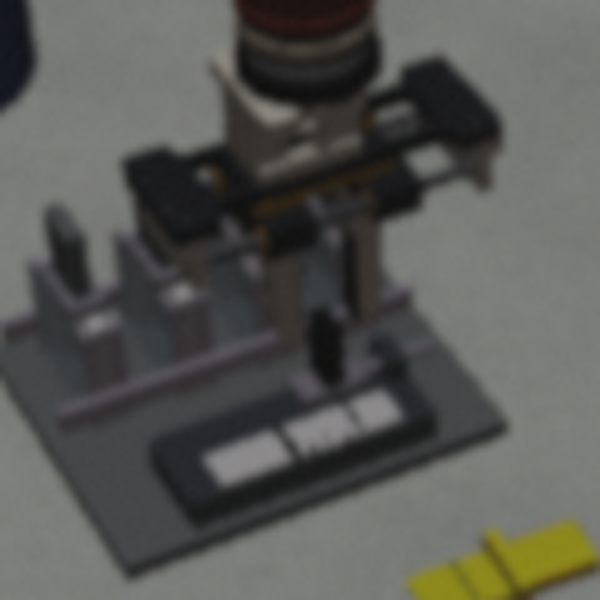

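carry_out --targets '[{"gripper": 0.0,"dx": 0,"dy": 0,"dz": 0,"rx": 0,"ry": 0,"rz": 0},{"gripper": 0.0,"dx": 0,"dy": 0,"dz": 0,"rx": 0,"ry": 0,"rz": 0},{"gripper": 0.0,"dx": 0,"dy": 0,"dz": 0,"rx": 0,"ry": 0,"rz": 0}]' --force 30

```text
t: 29.9
ee_pos: [0.5404, 0.0944, 0.0546]
eef_rot: [2.357, 2.073, 0.005]
ft_force: [-1.1, -0.5, 1.5]
width: 0.143
```

```bash
python3 - <<'E'
from h import *
s=bot.observe();print(s["width"],s["ft_force"].round(1),s["ft_torque"].round(2),s["ee_pos"].round(4))
im=bot.capture("side")[:,:,::-1]
cv2.imwrite(f"pics/side19.png",cv2.resize(im[200:290,260:350],None,fx=6,fy=6,interpolation=cv2.INTER_CUBIC))
E
```

```text
0.14257973638013663 [-1.1 -0.5  1.5] [-0.07  0.19  0.08] [0.5404 0.0944 0.0546]
```

View pics/side19.png

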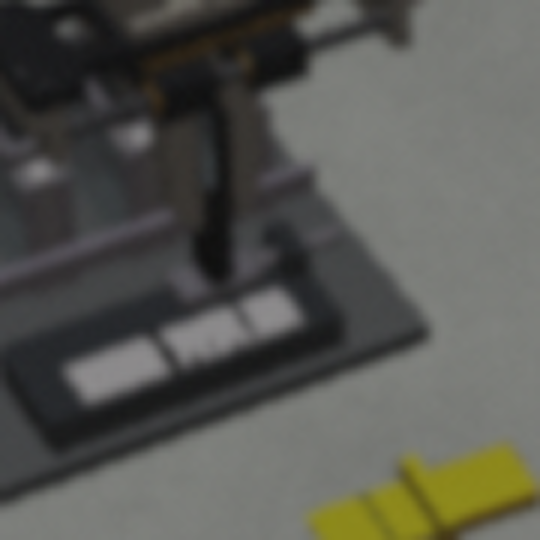

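```bash
cat >> h.py <<'E'
def shift(a,b,box,s=8,m=6):
    # shift of patch box (x0,y0,x1,y1) of image a found in b, pixels
    x0,y0,x1,y1=box
    A=cv2.resize(cv2.cvtColor(a,6)[y0:y1,x0:x1],None,fx=s,fy=s,interpolation=cv2.INTER_CUBIC)
    B=cv2.resize(cv2.cvtColor(b,6)[y0-m:y1+m,x0-m:x1+m],None,fx=s,fy=s,interpolation=cv2.INTER_CUBIC)
    r=cv2.matchTemplate(B,A,cv2.TM_CCOEFF_NORMED);_,v,_,l=cv2.minMaxLoc(r)
    return l[0]/s-m,l[1]/s-m,v
E
python3 - <<'E'
from h import *
im=np.ascontiguousarray(bot.capture("side")[:,:,::-1]);cv2.imwrite("pics/side20f.png",im)
a=cv2.imread("pics/side17f.png")
for f in("side15f","side17f"):
    a=cv2.imread(f"pics/{f}.png")
    print(shift(a,im,(285,243,302,252),m=4),shift(a,im,(270,248,320,270),m=4))
p=np.array([.5404,.0944,.043]);X=np.array([.992,-.127,0]);print(proj("side",[p,p-X*.001,p-X*.04]))
s=bot.observe();print(s["ft_force"],s["ee_pos"])
E
```

```text
(0.0, 0.0, 0.9967036843299866) (0.0, 0.0, 0.9994810223579407)
(0.0, 0.0, 0.9969172477722168) (0.0, 0.0, 0.9995102286338806)
[[295.7814681  244.51167382]
 [295.45920775 244.62975676]
 [282.77282073 249.27812587]]
[-0.17635698  0.04218652  2.66947693] [0.54034959 0.09435524 0.05457711]
```

The bar is still home after gripping, with a shift under 0.1 px. I'll pull 40 mm along tool −y and check.

carry_out --targets '[{"gripper": 0,"dx": 0,"dy": -3,"dz": 0,"rx": 0,"ry": 0,"rz": 0},{"gripper": 0,"dx": 0,"dy": -9,"dz": 0,"rx": 0,"ry": 0,"rz": 0},{"gripper": 0,"dx": 0,"dy": -16,"dz": 0,"rx": 0,"ry": 0,"rz": 0},{"gripper": 0,"dx": 0,"dy": -23,"dz": 0,"rx": 0,"ry": 0,"rz": 0},{"gripper": 0,"dx": 0,"dy": -30,"dz": 0,"rx": 0,"ry": 0,"rz": 0},{"gripper": 0,"dx": 0,"dy": -35,"dz": 0,"rx": 0,"ry": 0,"rz": 0},{"gripper": 0,"dx": 0,"dy": -38,"dz": 0,"rx": 0,"ry": 0,"rz": 0},{"gripper": 0,"dx": 0,"dy": -39.5,"dz": 0,"rx": 0,"ry": 0,"rz": 0},{"gripper": 0,"dx": 0,"dy": -40,"dz": 0,"rx": 0,"ry": 0,"rz": 0}]'

```text
t: 31.12
ee_pos: [0.5053, 0.0988, 0.0547]
eef_rot: [2.353, 2.068, 0.016]
ft_force: [9.7, -1.9, -9.4]
width: 0.147
```

```bash
python3 - <<'E'
from h import *
s=bot.observe();print(s["width"],s["ft_force"].round(1),s["ee_pos"].round(4))
d=s["ee_pos"]-np.array([.54035,.09436,.0546]);X=np.array([.992,-.127,0]);Y=np.array([.127,.992,0]);print(d@X*1000,d@Y*1000,d[2]*1000)
im=np.ascontiguousarray(bot.capture("side")[:,:,::-1]);cv2.imwrite("pics/side21f.png",im)
a=cv2.imread("pics/side20f.png");print(shift(a,im,(285,243,302,252),m=18))
cv2.imwrite(f"pics/side21.png",cv2.resize(im[200:290,250:340],None,fx=6,fy=6,interpolation=cv2.INTER_CUBIC))
E
```

```text
0.14705989872273156 [ 9.7 -1.9 -9.4] [0.5053 0.0988 0.0547]
-35.371187010881386 -0.008963186293625344 0.07828963547092116
(-11.5, 4.5, 0.9468258023262024)
```

View pics/side21.png

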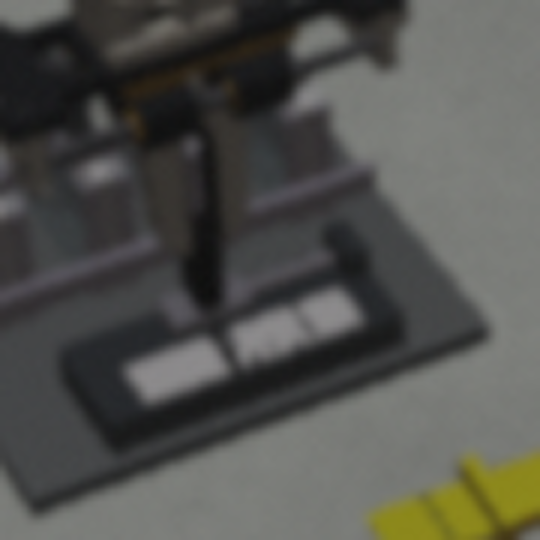

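The bar is out only 35.4 mm because the arm gives under the spring. The picture shift agrees. I'll creep on.

carry_out --targets '[{"gripper": 0,"dx": 0,"dy": -6,"dz": 0,"rx": 0,"ry": 0,"rz": 0},{"gripper": 0,"dx": 0,"dy": -7,"dz": 0,"rx": 0,"ry": 0,"rz": 0},{"gripper": 0,"dx": 0,"dy": -7,"dz": 0,"rx": 0,"ry": 0,"rz": 0}]'

```text
t: 31.55
ee_pos: [0.5026, 0.0991, 0.0547]
eef_rot: [2.349, 2.063, 0.026]
ft_force: [10.0, -2.4, -10.4]
width: 0.145
```

```bash
cat > d.py <<'E'
from h import *
s=bot.observe();print(s["width"],s["ft_force"].round(1),s["ee_pos"].round(4),R.from_rotvec(s["eef_rot"]).as_matrix()[:,2].round(3))
d=s["ee_pos"]-np.array([.54035,.09436,.0546]);X=np.array([.992,-.127,0]);Y=np.array([.127,.992,0]);print(d@X*1000,d@Y*1000,d[2]*1000)
im=np.ascontiguousarray(bot.capture("side")[:,:,::-1])
a=cv2.imread("pics/side20f.png");print(shift(a,im,(285,243,302,252),m=18))
E
python3 d.py
```

```text
0.1448183827176451 [ 10.   -2.4 -10.4] [0.5026 0.0991 0.0547] [ 0.023 -0.001 -1.   ]
-38.020515005595286 -0.04138534238261934 0.0923053490974532
(-12.5, 4.875, 0.9718009233474731)
```

carry_out --targets '[{"gripper": 0,"dx": 0,"dy": -6,"dz": 0,"rx": 0,"ry": 0,"rz": 0},{"gripper": 0,"dx": 0,"dy": -6,"dz": 0,"rx": 0,"ry": 0,"rz": 0},{"gripper": 0,"dx": 0,"dy": -6,"dz": 0,"rx": 0,"ry": 0,"rz": 0}]'

```text
t: 31.98
ee_pos: [0.501, 0.0994, 0.0547]
eef_rot: [2.344, 2.058, 0.035]
ft_force: [10.0, -2.4, -10.4]
width: 0.143
```

```bash
python3 d.py
```

```text
0.14270607735863874 [ 10.   -2.4 -10.4] [0.501  0.0994 0.0547] [ 0.032 -0.002 -0.999]
-39.711190469746526 -0.0026723266655778385 0.10238540460659473
(-13.125, 5.0, 0.9896008372306824)
```

carry_out --targets '[{"gripper": 0,"dx": 0,"dy": -4.2,"dz": 0,"rx": 0.01,"ry": 0,"rz": 0},{"gripper": 0,"dx": 0,"dy": -4.2,"dz": 0,"rx": 0.01,"ry": 0,"rz": 0}]'

```text
t: 32.28
ee_pos: [0.501, 0.0994, 0.0547]
eef_rot: [2.346, 2.057, 0.034]
ft_force: [9.8, -1.8, -10.3]
width: 0.147
```

```bash
python3 d.py
```

```text
0.14659596511809597 [  9.8  -1.8 -10.3] [0.501  0.0994 0.0547] [ 0.03  -0.001 -1.   ]
-39.63734385056972 0.010175989575817411 0.09425197938142671
(-13.125, 5.0, 0.9897703528404236)
```

The pull-out is steady at 39.7 mm by TCP, and about 40 mm by the image shift and the tilt-corrected figure. Holding.

carry_out --targets '[{"gripper": 0,"dx": 0,"dy": -4.3,"dz": 0,"rx": 0.01,"ry": 0,"rz": 0},{"gripper": 0,"dx": 0,"dy": -4.3,"dz": 0,"rx": 0.01,"ry": 0,"rz": 0},{"gripper": 0,"dx": 0,"dy": -4.3,"dz": 0,"rx": 0.01,"ry": 0,"rz": 0},{"gripper": 0,"dx": 0,"dy": -4.3,"dz": 0,"rx": 0.01,"ry": 0,"rz": 0},{"gripper": 0,"dx": 0,"dy": -4.3,"dz": 0,"rx": 0.01,"ry": 0,"rz": 0},{"gripper": 0,"dx": 0,"dy": -4.3,"dz": 0,"rx": 0.01,"ry": 0,"rz": 0},{"gripper": 0,"dx": 0,"dy": -4.3,"dz": 0,"rx": 0.01,"ry": 0,"rz": 0},{"gripper": 0,"dx": 0,"dy": -4.3,"dz": 0,"rx": 0.01,"ry": 0,"rz": 0},{"gripper": 0,"dx": 0,"dy": -4.3,"dz": 0,"rx": 0.01,"ry": 0,"rz": 0},{"gripper": 0,"dx": 0,"dy": -4.3,"dz": 0,"rx": 0.01,"ry": 0,"rz": 0},{"gripper": 0,"dx": 0,"dy": -4.3,"dz": 0,"rx": 0.01,"ry": 0,"rz": 0},{"gripper": 0,"dx": 0,"dy": -4.3,"dz": 0,"rx": 0.01,"ry": 0,"rz": 0},{"gripper": 0,"dx": 0,"dy": -4.3,"dz": 0,"rx": 0.01,"ry": 0,"rz": 0},{"gripper": 0,"dx": 0,"dy": -4.3,"dz": 0,"rx": 0.01,"ry": 0,"rz": 0},{"gripper": 0,"dx": 0,"dy": -4.3,"dz": 0,"rx": 0.01,"ry": 0,"rz": 0},{"gripper": 0,"dx": 0,"dy": -4.3,"dz": 0,"rx": 0.01,"ry": 0,"rz": 0},{"gripper": 0,"dx": 0,"dy": -4.3,"dz": 0,"rx": 0.01,"ry": 0,"rz": 0},{"gripper": 0,"dx": 0,"dy": -4.3,"dz": 0,"rx": 0.01,"ry": 0,"rz": 0},{"gripper": 0,"dx": 0,"dy": -4.3,"dz": 0,"rx": 0.01,"ry": 0,"rz": 0}]'

```text
t: 34.7
ee_pos: [0.501, 0.0994, 0.0547]
eef_rot: [2.347, 2.058, 0.034]
ft_force: [9.6, -0.9, -9.8]
width: 0.147
```

```bash
python3 d.py; python3 - <<'E'
from h import *
im=bot.capture("top")[:,:,::-1];cv2.imwrite("pics/top22f.png",im)
cv2.imwrite(f"pics/top22.png",cv2.resize(im[222:322,232:322],None,fx=6,fy=6,interpolation=cv2.INTER_CUBIC))
im=bot.capture("side")[:,:,::-1]
cv2.imwrite(f"pics/side22.png",cv2.resize(im[200:290,250:340],None,fx=6,fy=6,interpolation=cv2.INTER_CUBIC))
E
```

```text
0.146688311350116 [ 9.6 -0.9 -9.8] [0.501  0.0994 0.0547] [ 0.029 -0.001 -1.   ]
-39.645012839691745 0.02008736559472226 0.08937504398372209
(-13.125, 5.0, 0.9894427061080933)
```

View pics/side22.png

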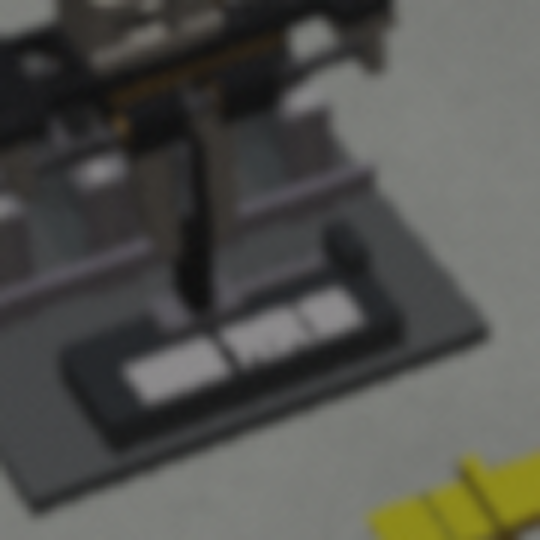

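View pics/top22.png

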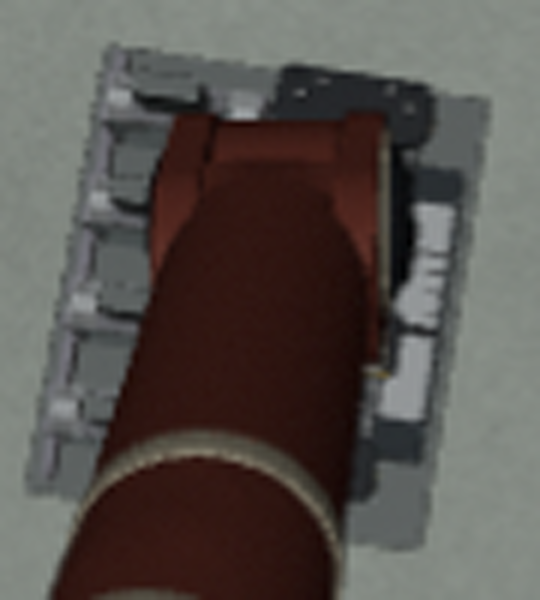

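The hold lasted over 2.5 s with the pointer at the bold line. I'll guide the bar back near home and let go there, so the spring finishes the return without hitting a finger.

carry_out --targets '[{"gripper": 0,"dx": 0,"dy": 0,"dz": 0,"rx": 0.01,"ry": 0,"rz": 0},{"gripper": 0,"dx": 0,"dy": 7,"dz": 0,"rx": 0.02,"ry": 0,"rz": 0},{"gripper": 0,"dx": 0,"dy": 14,"dz": 0,"rx": 0.03,"ry": 0,"rz": 0},{"gripper": 0,"dx": 0,"dy": 22,"dz": 0,"rx": 0.03,"ry": 0,"rz": 0},{"gripper": 0,"dx": 0,"dy": 30,"dz": 0,"rx": 0.03,"ry": 0,"rz": 0},{"gripper": 0,"dx": 0,"dy": 36,"dz": 0,"rx": 0.03,"ry": 0,"rz": 0},{"gripper": 0,"dx": 0,"dy": 37.5,"dz": 0,"rx": 0.03,"ry": 0,"rz": 0},{"gripper": 0,"dx": 0,"dy": 38,"dz": 0,"rx": 0.03,"ry": 0,"rz": 0},{"gripper": 0.34,"dx": 0,"dy": 39,"dz": 0,"rx": 0.03,"ry": 0,"rz": 0},{"gripper": 0.34,"dx": 0,"dy": 40,"dz": 0,"rx": 0.03,"ry": 0,"rz": 0},{"gripper": 0.34,"dx": 0,"dy": 40,"dz": 0,"rx": 0.03,"ry": 0,"rz": 0},{"gripper": 0.34,"dx": 0,"dy": 40,"dz": 0,"rx": 0.03,"ry": 0,"rz": 0}]'

```text
t: 36.35
ee_pos: [0.5408, 0.0941, 0.0564]
eef_rot: [-2.361, -2.069, -0.004]
ft_force: [0.6, 0.4, 0.6]
width: 0.341
```

```bash
python3 d.py; python3 - <<'E'
from h import *
cmd(.5404,.0942,.11,-.127);cmd(.5404,.0942,.17,-.127)
c=np.array([.4448,.2027]);cmd(*c,.17,-.127)
E
```

```text
0.3414405177795539 [0.6 0.4 0.6] [0.5408 0.0941 0.0564] [ 0.     0.003 -1.   ]
0.4938699264065197 -0.2040403530822008 1.847855678609997
(0.0, 0.0, 0.9968746900558472)
d [  0.2  -0.4 -53.7] r [-0.    -0.003 -0.004] | alt r [-5.000e-03  1.000e-03  3.137e+00]
d [   0.4   -0.4 -113.7] r [-0.    -0.003 -0.004] | alt r [-5.000e-03  1.000e-03  3.137e+00]
d [  95.4 -109.4 -113.4] r [-0.    -0.003 -0.004] | alt r [-5.000e-03  1.000e-03  3.137e+00]
```

The bar is home, with zero image shift from its start. Now the returns, starting with the gauge in gap 3.

```bash
python3 - <<'E'
from h import *
cmd(.5998,.1828,.17,-.127);cmd(.5998,.1828,.0985,-.127)
E
```

```text
d [  96.    46.9 -113.4] r [-0.    -0.003 -0.004] | alt r [-5.000e-03  1.000e-03  3.137e+00]
d [ 95.7  46.9 -41.9] r [-0.    -0.003 -0.004] | alt r [-5.000e-03  1.000e-03  3.137e+00]
```

carry_out --targets '[{"gripper": 0.38,"dx": 0,"dy": 0,"dz": -30,"rx": 0,"ry": 0,"rz": 0},{"gripper": 0.38,"dx": 0,"dy": 0,"dz": -75,"rx": 0,"ry": -0.003,"rz": -0.004},{"gripper": 0.38,"dx": 0,"dy": 0,"dz": -113,"rx": 0,"ry": -0.003,"rz": -0.004},{"gripper": 0.38,"dx": 40,"dy": 20,"dz": -114,"rx": 0,"ry": -0.003,"rz": -0.004},{"gripper": 0.38,"dx": 80,"dy": 40,"dz": -114,"rx": 0,"ry": -0.003,"rz": -0.004},{"gripper": 0.38,"dx": 96,"dy": 47,"dz": -113,"rx": 0,"ry": -0.003,"rz": -0.004},{"gripper": 0.38,"dx": 96,"dy": 47,"dz": -95,"rx": 0,"ry": -0.003,"rz": -0.004},{"gripper": 0.38,"dx": 96,"dy": 47,"dz": -95,"rx": 0,"ry": -0.003,"rz": -0.004}]'

```text
t: 37.4
ee_pos: [0.5985, 0.1827, 0.1501]
eef_rot: [-2.356, -2.074, 0.006]
ft_force: [-0.6, -0.3, -0.3]
width: 0.378
```

```bash
python3 - <<'E'
from h import *
s=bot.observe();print(s["width"],s["ft_force"].round(1),s["ee_pos"].round(4))
cmd(.5997,.1828,.0985,-.127)
im=bot.capture("side")[:,:,::-1]
cv2.imwrite(f"pics/side23.png",cv2.resize(im[150:290,200:350],None,fx=4,fy=4,interpolation=cv2.INTER_CUBIC))
im=bot.capture("top")[:,:,::-1];print(rackfit(im))
E
```

```text
0.37757685861971124 [-0.6 -0.3 -0.3] [0.5985 0.1827 0.1501]
d [ 0.4  1.4 51.6] r [-0.004  0.001 -0.   ] | alt r [2.000e-03 6.000e-03 3.141e+00]
(0.5106415405273438, -0.2083462371826172, -0.126653790473938, 85.98768615722656, 233.8145294189453)
```

View pics/side23.png

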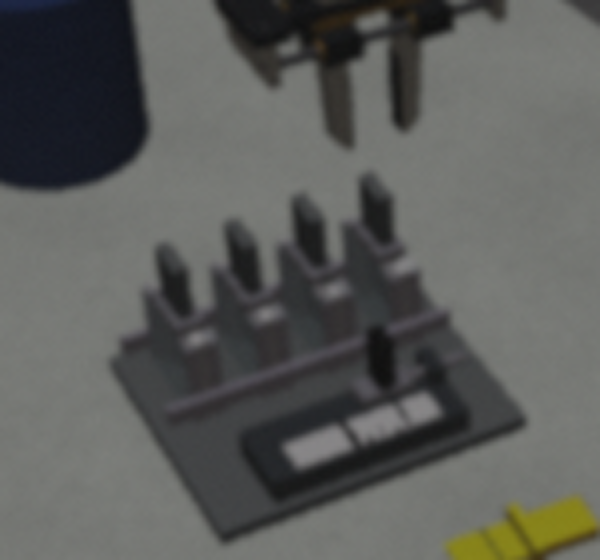

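carry_out --targets '[{"gripper": 0.38,"dx": 0.4,"dy": 1,"dz": 18,"rx": 0,"ry": 0,"rz": 0},{"gripper": 0.38,"dx": 0.4,"dy": 1.2,"dz": 36,"rx": -0.004,"ry": 0,"rz": 0},{"gripper": 0.38,"dx": 0.4,"dy": 1.2,"dz": 48,"rx": -0.004,"ry": 0,"rz": 0},{"gripper": 0.38,"dx": 0.4,"dy": 1.2,"dz": 51,"rx": -0.004,"ry": 0,"rz": 0},{"gripper": 0.38,"dx": 0.4,"dy": 1.2,"dz": 51,"rx": -0.004,"ry": 0,"rz": 0},{"gripper": 0,"dx": 0.4,"dy": 1.2,"dz": 51,"rx": -0.004,"ry": 0,"rz": 0},{"gripper": 0,"dx": 0.4,"dy": 1.2,"dz": 51,"rx": -0.004,"ry": 0,"rz": 0},{"gripper": 0,"dx": 0.4,"dy": 1.2,"dz": 51,"rx": -0.004,"ry": 0,"rz": 0}]' --force 25

```text
t: 38.5
ee_pos: [0.6009, 0.1828, 0.1012]
eef_rot: [2.357, 2.073, 0.004]
ft_force: [-1.1, -0.1, 1.0]
width: 0.123
```

```bash
python3 - <<'E'
from h import *
s=bot.observe();print(s["width"],s["ft_force"].round(1),s["ee_pos"].round(4))
g=np.array([.5895,-.2187])
cmd(.61,.10,.235,-.127)
cmd(.61,0,.235,-.127)
cmd(.60,-.1,.235,-.127)
cmd(*g,.235,-.127)
cmd(*g,.155,-.127)
E
```

```text
0.12330317423192429 [-1.1 -0.1  1. ] [0.6009 0.1828 0.1012]
d [ -80.9   20.  -133.8] r [ 0.003 -0.    -0.001] | alt r [-1.000e-03 -5.000e-03  3.141e+00]
d [-180.1   32.8 -133.8] r [ 0.003 -0.    -0.001] | alt r [-1.000e-03 -5.000e-03  3.141e+00]
d [-280.6   35.6 -133.8] r [ 0.003 -0.    -0.001] | alt r [-1.000e-03 -5.000e-03  3.141e+00]
d [-399.6   40.4 -133.8] r [ 0.003 -0.    -0.001] | alt r [-1.000e-03 -5.000e-03  3.141e+00]
d [-399.7   40.1  -53.8] r [ 0.003 -0.    -0.001] | alt r [-1.000e-03 -5.000e-03  3.141e+00]
```

carry_out --targets '[{"gripper": 0,"dx": 0,"dy": 0,"dz": -25,"rx": 0,"ry": 0,"rz": 0},{"gripper": 0,"dx": 0,"dy": 0,"dz": -65,"rx": 0,"ry": 0,"rz": 0},{"gripper": 0,"dx": 0,"dy": 0,"dz": -108,"rx": 0,"ry": 0,"rz": 0},{"gripper": 0,"dx": -20,"dy": 5,"dz": -132,"rx": 0,"ry": 0,"rz": 0},{"gripper": 0,"dx": -70,"dy": 17,"dz": -134,"rx": 0,"ry": 0,"rz": 0},{"gripper": 0,"dx": -125,"dy": 26,"dz": -134,"rx": 0,"ry": 0,"rz": 0},{"gripper": 0,"dx": -180,"dy": 33,"dz": -134,"rx": 0,"ry": 0,"rz": 0},{"gripper": 0,"dx": -230,"dy": 34,"dz": -134,"rx": 0,"ry": 0,"rz": 0},{"gripper": 0,"dx": -281,"dy": 36,"dz": -134,"rx": 0,"ry": 0,"rz": 0},{"gripper": 0,"dx": -330,"dy": 38,"dz": -134,"rx": 0,"ry": 0,"rz": 0},{"gripper": 0,"dx": -375,"dy": 39,"dz": -128,"rx": 0,"ry": 0,"rz": 0},{"gripper": 0,"dx": -397,"dy": 40,"dz": -100,"rx": 0,"ry": 0,"rz": 0},{"gripper": 0,"dx": -400,"dy": 40,"dz": -65,"rx": 0.001,"ry": 0,"rz": 0},{"gripper": 0,"dx": -400,"dy": 40,"dz": -54,"rx": 0.001,"ry": 0,"rz": 0},{"gripper": 0,"dx": -400,"dy": 40,"dz": -54,"rx": 0.001,"ry": 0,"rz": 0}]'

```text
t: 40.38
ee_pos: [0.5893, -0.2181, 0.1547]
eef_rot: [-2.358, -2.076, -0.002]
ft_force: [-0.7, -0.1, -0.3]
width: 0.124
```

```bash
python3 - <<'E'
from h import *
s=bot.observe();print(s["width"],s["ft_force"].round(1),s["ee_pos"].round(4))
cmd(.5895,-.2187,.0915,-.127)
im=bot.capture("side")[:,:,::-1]
cv2.imwrite(f"pics/side24.png",cv2.resize(im[200:360,270:430],None,fx=3.7,fy=3.7,interpolation=cv2.INTER_CUBIC))
E
```

```text
0.12375560910126518 [-0.7 -0.1 -0.3] [ 0.5893 -0.2181  0.1547]
d [-0.6  0.3 63.2] r [ 0.001 -0.001  0.   ] | alt r [ 2.000e-03  1.000e-03 -3.142e+00]
```

View pics/side24.png

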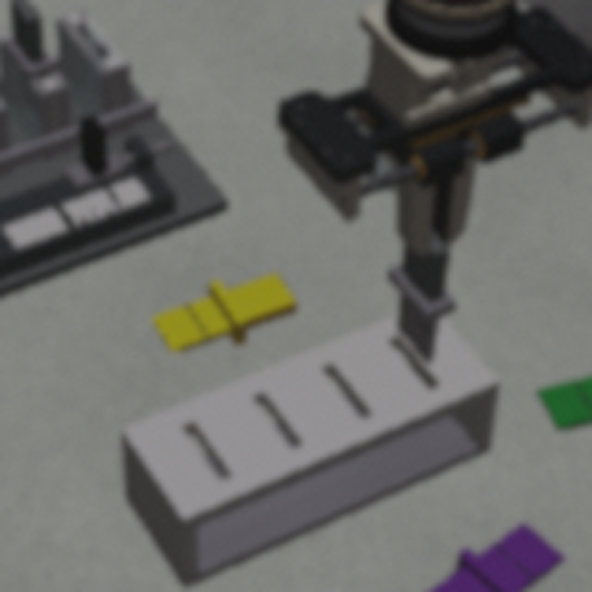

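```bash
python3 - <<'E'
from h import *
def cr(p): return ((proj("side",p)-[270,200]+.5)*3.7-.5).round(1)
Y=np.array([.1267,.992,0]);t=np.array([.5893,-.2181,0])
print("tip",cr([t+Y*.018+[0,0,.0857],t-Y*.018+[0,0,.0857]]))
print("tip@70",cr([t+Y*.018+[0,0,.07],t-Y*.018+[0,0,.07]]))
for x in(-.078,-.026,.026,.078):
    c=np.array([.5112+x*.992,-.2083-x*.1267,.07]);print(c,cr([c+Y*.025,c-Y*.025]))
E
```

```text
tip [[406.7 327.1]
 [437.  362.3]]
tip@70 [[405.3 343.3]
 [435.3 378.6]]
[ 0.433824  -0.1984174  0.07     ] [[194.  424.2]
 [232.3 477.5]]
[ 0.485408  -0.2050058  0.07     ] [[264.2 394.4]
 [303.7 446.1]]
[ 0.536992  -0.2115942  0.07     ] [[332.4 365.4]
 [373.1 415.7]]
[ 0.588576  -0.2181826  0.07     ] [[398.9 337.2]
 [440.5 386.1]]
```

Once a common 1 px camera bias is allowed for, the blade lines up with slot 3. Descending.

carry_out --targets '[{"gripper": 0,"dx": -0.5,"dy": 0.3,"dz": 8,"rx": 0.001,"ry": 0,"rz": 0},{"gripper": 0,"dx": -0.5,"dy": 0.3,"dz": 15,"rx": 0.001,"ry": 0,"rz": 0},{"gripper": 0,"dx": -0.5,"dy": 0.3,"dz": 21,"rx": 0.001,"ry": 0,"rz": 0},{"gripper": 0,"dx": -0.5,"dy": 0.3,"dz": 27,"rx": 0.001,"ry": 0,"rz": 0},{"gripper": 0,"dx": -0.5,"dy": 0.3,"dz": 32,"rx": 0.001,"ry": 0,"rz": 0}]'

```text
t: 41.05
ee_pos: [0.5903, -0.219, 0.1234]
eef_rot: [2.357, 2.075, 0.003]
ft_force: [0.0, -0.9, -1.3]
width: 0.126
```

carry_out --targets '[{"gripper": 0,"dx": 0,"dy": -0.7,"dz": 10,"rx": 0,"ry": 0,"rz": 0},{"gripper": 0,"dx": 0,"dy": -0.7,"dz": 20,"rx": 0,"ry": 0,"rz": 0},{"gripper": 0,"dx": 0,"dy": -0.7,"dz": 27,"rx": 0,"ry": 0,"rz": 0},{"gripper": 0,"dx": 0,"dy": -0.7,"dz": 31,"rx": 0,"ry": 0,"rz": 0},{"gripper": 0,"dx": 0,"dy": -0.7,"dz": 32,"rx": 0,"ry": 0,"rz": 0}]'

```text
t: 41.68
ee_pos: [0.5897, -0.219, 0.0913]
eef_rot: [2.357, 2.075, 0.002]
ft_force: [-0.3, 0.1, -0.3]
width: 0.123
```

carry_out --targets '[{"gripper": 0,"dx": 0,"dy": 0,"dz": 1,"rx": 0,"ry": 0,"rz": 0},{"gripper": 0.38,"dx": 0,"dy": 0,"dz": 1,"rx": 0,"ry": 0,"rz": 0},{"gripper": 0.38,"dx": 0,"dy": 0,"dz": 1,"rx": 0,"ry": 0,"rz": 0},{"gripper": 0.38,"dx": 0,"dy": 0,"dz": 1,"rx": 0,"ry": 0,"rz": 0},{"gripper": 0.38,"dx": 0,"dy": 0,"dz": -20,"rx": 0,"ry": 0,"rz": 0},{"gripper": 0.38,"dx": 0,"dy": 0,"dz": -60,"rx": 0,"ry": 0,"rz": 0},{"gripper": 0.38,"dx": 0,"dy": 0,"dz": -75,"rx": 0,"ry": 0,"rz": 0}]'

```text
t: 42.55
ee_pos: [0.5909, -0.2197, 0.1686]
eef_rot: [2.354, 2.073, 0.005]
ft_force: [-0.3, -0.9, 0.2]
width: 0.381
```

```bash
python3 - <<'E'
from h import *
s=bot.observe();print(s["width"],s["ft_force"].round(1),s["ee_pos"].round(4))
im=bot.capture("side")[:,:,::-1]
cv2.imwrite(f"pics/side25.png",cv2.resize(im[200:360,270:430],None,fx=3,fy=3,interpolation=cv2.INTER_CUBIC))
cmd(.60,-.1,.17,-.127)
cmd(.60,0,.17,-.127)
cmd(.58,.1,.17,-.127)
c=(.5484,.1895)
cmd(*c,.17,-.127);cmd(*c,.15,-.127)
E
```

```text
0.38134614390895255 [-0.3 -0.9  0.2] [ 0.5909 -0.2197  0.1686]
d [120.   -6.6  -0.5] r [0.008 0.001 0.   ] | alt r [-1.000e-03  1.200e-02 -3.141e+00]
d [219.2 -19.2  -0.7] r [0.008 0.001 0.   ] | alt r [-1.000e-03  1.200e-02 -3.141e+00]
d [315.8 -51.7  -1.1] r [0.008 0.001 0.   ] | alt r [-1.000e-03  1.200e-02 -3.141e+00]
d [400.6 -94.4  -1.5] r [0.008 0.001 0.   ] | alt r [-1.000e-03  1.200e-02 -3.141e+00]
d [400.6 -94.5  18.5] r [0.008 0.001 0.   ] | alt r [-1.000e-03  1.200e-02 -3.141e+00]
```

View pics/side25.png

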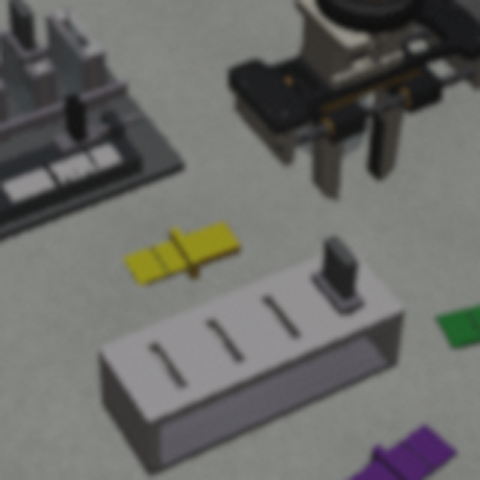

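Gauge 3 is back, fully down in slot 3. Now gap 2.

carry_out --targets '[{"gripper": 0.38,"dx": 30,"dy": -2,"dz": -1,"rx": 0.002,"ry": 0,"rz": 0},{"gripper": 0.38,"dx": 75,"dy": -4,"dz": -1,"rx": 0.004,"ry": 0,"rz": 0},{"gripper": 0.38,"dx": 120,"dy": -7,"dz": -1,"rx": 0.008,"ry": 0,"rz": 0},{"gripper": 0.38,"dx": 170,"dy": -13,"dz": -1,"rx": 0.008,"ry": 0,"rz": 0},{"gripper": 0.38,"dx": 219,"dy": -19,"dz": -1,"rx": 0.008,"ry": 0,"rz": 0},{"gripper": 0.38,"dx": 268,"dy": -35,"dz": -1,"rx": 0.008,"ry": 0,"rz": 0},{"gripper": 0.38,"dx": 316,"dy": -52,"dz": -1,"rx": 0.008,"ry": 0,"rz": 0},{"gripper": 0.38,"dx": 360,"dy": -75,"dz": -1,"rx": 0.008,"ry": 0,"rz": 0},{"gripper": 0.38,"dx": 393,"dy": -92,"dz": 2,"rx": 0.008,"ry": 0,"rz": 0},{"gripper": 0.38,"dx": 400.5,"dy": -94.5,"dz": 15,"rx": 0.008,"ry": 0,"rz": 0},{"gripper": 0.38,"dx": 400.5,"dy": -94.5,"dz": 18,"rx": 0.008,"ry": 0.001,"rz": 0},{"gripper": 0.38,"dx": 400.5,"dy": -94.5,"dz": 18,"rx": 0.008,"ry": 0.001,"rz": 0}]'

```text
t: 44.1
ee_pos: [0.5489, 0.1865, 0.1498]
eef_rot: [2.361, 2.071, -0.003]
ft_force: [0.8, -0.3, 0.6]
width: 0.379
```

```bash
python3 - <<'E'
from h import *
s=bot.observe();print(s["width"],s["ft_force"].round(1),s["ee_pos"].round(4))
cmd(.5484,.1895,.100,-.127)
im=bot.capture("top")[:,:,::-1];print(rackfit(im))
im=bot.capture("side")[:,:,::-1]
cv2.imwrite(f"pics/side26.png",cv2.resize(im[150:290,200:350],None,fx=4,fy=4,interpolation=cv2.INTER_CUBIC))
E
```

```text
0.37910033010617167 [ 0.8 -0.3  0.6] [0.5489 0.1865 0.1498]
d [ 3.  -0.8 49.8] r [-0.001  0.002 -0.004] | alt r [3.000e-03 1.000e-03 3.138e+00]
(0.5106236572265626, -0.20871295166015624, -0.12423273921012878, 86.998046875, 234.0075225830078)
```

View pics/side26.png

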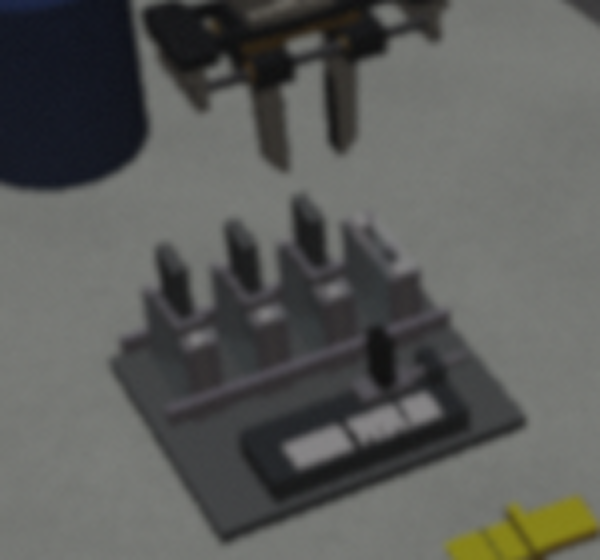

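carry_out --targets '[{"gripper": 0.38,"dx": 2.5,"dy": -0.8,"dz": 16,"rx": 0,"ry": 0,"rz": -0.004},{"gripper": 0.38,"dx": 3,"dy": -0.8,"dz": 34,"rx": -0.001,"ry": 0.002,"rz": -0.004},{"gripper": 0.38,"dx": 3,"dy": -0.8,"dz": 46,"rx": -0.001,"ry": 0.002,"rz": -0.004},{"gripper": 0.38,"dx": 3,"dy": -0.8,"dz": 50,"rx": -0.001,"ry": 0.002,"rz": -0.004},{"gripper": 0.38,"dx": 3,"dy": -0.8,"dz": 50,"rx": -0.001,"ry": 0.002,"rz": -0.004},{"gripper": 0,"dx": 3,"dy": -0.8,"dz": 50,"rx": -0.001,"ry": 0.002,"rz": -0.004},{"gripper": 0,"dx": 3,"dy": -0.8,"dz": 50,"rx": -0.001,"ry": 0.002,"rz": -0.004},{"gripper": 0,"dx": 3,"dy": -0.8,"dz": 50,"rx": -0.001,"ry": 0.002,"rz": -0.004}]'

```text
t: 45.2
ee_pos: [0.5488, 0.1903, 0.101]
eef_rot: [2.357, 2.077, 0.003]
ft_force: [-0.5, -0.6, 1.3]
width: 0.125
```

```bash
python3 - <<'E'
from h import *
s=bot.observe();print(s["width"],s["ft_force"].round(1),s["ee_pos"].round(4))
im=bot.capture("top")[:,:,::-1];print(rackfit(im))
g=np.array([.5377,-.2120])
cmd(.56,.10,.235,-.127)
cmd(.565,0,.235,-.127)
cmd(.55,-.1,.235,-.127)
cmd(*g,.235,-.127)
cmd(*g,.155,-.127)
E
```

```text
0.12460099742989435 [-0.5 -0.6  1.3] [0.5488 0.1903 0.101 ]
(0.51055712890625, -0.20834063720703125, -0.12618541717529297, 85.88957214355469, 233.9476776123047)
d [ -88.    22.6 -134.1] r [ 0.001 -0.001  0.001] | alt r [ 2.000e-03  2.000e-03 -3.141e+00]
d [-186.6   40.2 -134.2] r [ 0.001 -0.001  0.001] | alt r [ 2.000e-03  2.000e-03 -3.141e+00]
d [-287.7   37.9 -134.4] r [ 0.001 -0.001  0.001] | alt r [ 2.000e-03  2.000e-03 -3.141e+00]
d [-400.3   39.8 -134.5] r [ 0.001 -0.001  0.001] | alt r [ 2.000e-03  2.000e-03 -3.141e+00]
d [-400.5   39.7  -54.5] r [ 0.001 -0.001  0.001] | alt r [ 2.000e-03  2.000e-03 -3.141e+00]
```

carry_out --targets '[{"gripper": 0,"dx": 0,"dy": 0,"dz": -25,"rx": 0,"ry": 0,"rz": 0},{"gripper": 0,"dx": 0,"dy": 0,"dz": -65,"rx": 0,"ry": 0,"rz": 0},{"gripper": 0,"dx": 0,"dy": 0,"dz": -108,"rx": 0,"ry": 0,"rz": 0},{"gripper": 0,"dx": -20,"dy": 5,"dz": -132,"rx": 0,"ry": 0,"rz": 0},{"gripper": 0,"dx": -75,"dy": 19,"dz": -134,"rx": 0,"ry": 0,"rz": 0},{"gripper": 0,"dx": -130,"dy": 30,"dz": -134,"rx": 0,"ry": 0,"rz": 0},{"gripper": 0,"dx": -186,"dy": 39,"dz": -134,"rx": 0,"ry": 0,"rz": 0},{"gripper": 0,"dx": -237,"dy": 39,"dz": -134,"rx": 0,"ry": 0,"rz": 0},{"gripper": 0,"dx": -288,"dy": 38,"dz": -134,"rx": 0,"ry": 0,"rz": 0},{"gripper": 0,"dx": -335,"dy": 39,"dz": -134,"rx": 0,"ry": 0,"rz": 0},{"gripper": 0,"dx": -378,"dy": 40,"dz": -128,"rx": 0,"ry": 0,"rz": 0},{"gripper": 0,"dx": -398,"dy": 40,"dz": -100,"rx": 0,"ry": 0,"rz": 0},{"gripper": 0,"dx": -400.5,"dy": 40,"dz": -65,"rx": 0.001,"ry": 0,"rz": 0.001},{"gripper": 0,"dx": -400.5,"dy": 40,"dz": -54,"rx": 0.001,"ry": 0,"rz": 0.001},{"gripper": 0,"dx": -400.5,"dy": 40,"dz": -54,"rx": 0.001,"ry": 0,"rz": 0.001}]'

```text
t: 47.12
ee_pos: [0.538, -0.2114, 0.1541]
eef_rot: [-2.356, -2.076, -0.002]
ft_force: [-0.2, -1.2, -0.8]
width: 0.122
```

```bash
python3 - <<'E'
from h import *
s=bot.observe();print(s["width"],s["ft_force"].round(1),s["ee_pos"].round(4))
cmd(.5378,-.2120,.0915,-.127)
im=bot.capture("side")[:,:,::-1]
cv2.imwrite(f"pics/side27.png",cv2.resize(im[200:360,270:430],None,fx=3.7,fy=3.7,interpolation=cv2.INTER_CUBIC))
E
```

```text
0.12218746578160916 [-0.2 -1.2 -0.8] [ 0.538  -0.2114  0.1541]
d [-0.8 -0.1 62.6] r [-0.001 -0.002  0.001] | alt r [ 3.000e-03 -1.000e-03 -3.141e+00]
```

View pics/side27.png

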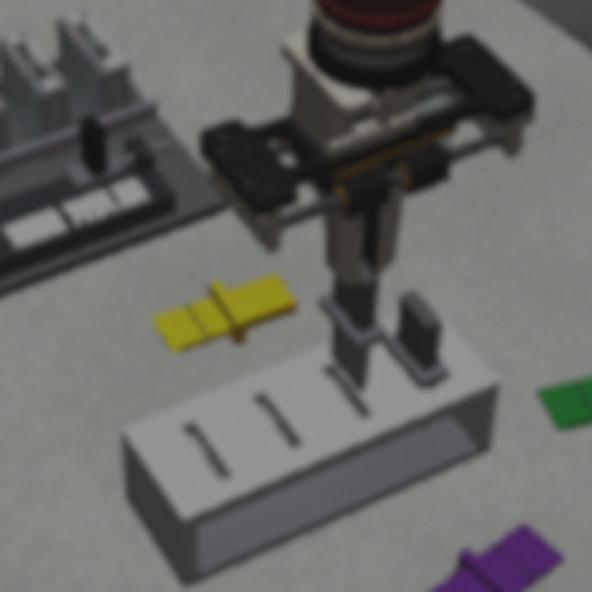

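carry_out --targets '[{"gripper": 0,"dx": -0.8,"dy": -0.2,"dz": 8,"rx": 0,"ry": 0,"rz": 0},{"gripper": 0,"dx": -0.8,"dy": -0.2,"dz": 15,"rx": 0,"ry": 0,"rz": 0},{"gripper": 0,"dx": -0.8,"dy": -0.2,"dz": 21,"rx": 0,"ry": 0,"rz": 0},{"gripper": 0,"dx": -0.8,"dy": -0.2,"dz": 27,"rx": 0,"ry": 0,"rz": 0},{"gripper": 0,"dx": -0.8,"dy": -0.2,"dz": 32,"rx": 0,"ry": 0,"rz": 0}]'

```text
t: 47.8
ee_pos: [0.5384, -0.2124, 0.1226]
eef_rot: [-2.357, -2.077, -0.003]
ft_force: [0.0, 0.1, -1.2]
width: 0.122
```

carry_out --targets '[{"gripper": 0,"dx": 0,"dy": -0.6,"dz": 10,"rx": 0,"ry": 0,"rz": 0},{"gripper": 0,"dx": 0,"dy": -0.6,"dz": 20,"rx": 0,"ry": 0,"rz": 0},{"gripper": 0,"dx": 0,"dy": -0.6,"dz": 27,"rx": 0,"ry": 0,"rz": 0},{"gripper": 0,"dx": 0,"dy": -0.6,"dz": 31,"rx": 0,"ry": 0,"rz": 0},{"gripper": 0,"dx": 0,"dy": -0.6,"dz": 32.5,"rx": 0,"ry": 0,"rz": 0}]'

```text
t: 48.42
ee_pos: [0.538, -0.2124, 0.091]
eef_rot: [2.357, 2.077, 0.004]
ft_force: [-3.7, 0.6, 8.4]
width: 0.124
```

carry_out --targets '[{"gripper": 0.38,"dx": 0,"dy": 0,"dz": 0,"rx": 0,"ry": 0,"rz": 0},{"gripper": 0.38,"dx": 0,"dy": 0,"dz": 0,"rx": 0,"ry": 0,"rz": 0},{"gripper": 0.38,"dx": 0,"dy": 0,"dz": 0,"rx": 0,"ry": 0,"rz": 0},{"gripper": 0.38,"dx": 0,"dy": 0,"dz": -20,"rx": 0,"ry": 0,"rz": 0},{"gripper": 0.38,"dx": 0,"dy": 0,"dz": -60,"rx": 0,"ry": 0,"rz": 0},{"gripper": 0.38,"dx": 0,"dy": 0,"dz": -75,"rx": 0,"ry": 0,"rz": 0}]'

```text
t: 49.18
ee_pos: [0.5391, -0.2133, 0.168]
eef_rot: [2.354, 2.074, 0.006]
ft_force: [0.6, -0.2, 0.4]
width: 0.38
```

```bash
python3 - <<'E'
from h import *
s=bot.observe();print(s["width"],s["ft_force"].round(1),s["ee_pos"].round(4))
im=bot.capture("side")[:,:,::-1]
cv2.imwrite(f"pics/side28.png",cv2.resize(im[200:360,270:430],None,fx=3,fy=3,interpolation=cv2.INTER_CUBIC))
cmd(.55,-.1,.17,-.127)
cmd(.55,0,.17,-.127)
cmd(.53,.1,.17,-.127)
c=(.4967,.1962)
cmd(*c,.17,-.127);cmd(*c,.15,-.127)
E
```

```text
0.38028813683549695 [ 0.6 -0.2  0.4] [ 0.5391 -0.2133  0.168 ]
d [113.8  -3.9  -0.9] r [ 0.007 -0.     0.001] | alt r [ 1.000e-03  1.100e-02 -3.141e+00]
d [213.  -16.5  -1. ] r [ 0.007 -0.     0.001] | alt r [ 1.000e-03  1.100e-02 -3.141e+00]
d [309.7 -49.   -1.2] r [ 0.007 -0.     0.001] | alt r [ 1.000e-03  1.100e-02 -3.141e+00]
d [400.9 -94.1  -1.4] r [ 0.007 -0.     0.001] | alt r [ 1.000e-03  1.100e-02 -3.141e+00]
d [400.9 -94.2  18.5] r [ 0.007 -0.     0.001] | alt r [ 1.000e-03  1.100e-02 -3.141e+00]
```

View pics/side28.png

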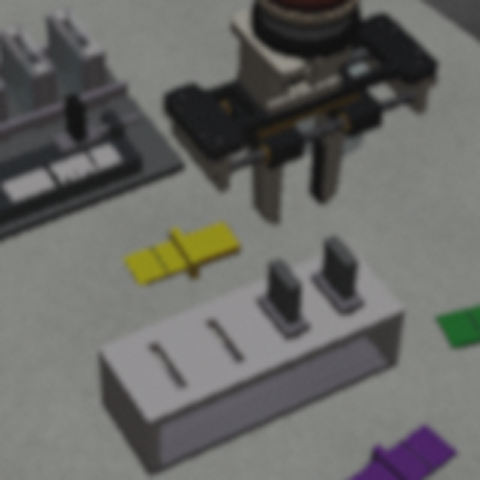

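Two gauges are back in slots 2 and 3. Next, gap 1.

carry_out --targets '[{"gripper": 0.38,"dx": 30,"dy": -1,"dz": -1,"rx": 0.002,"ry": 0,"rz": 0},{"gripper": 0.38,"dx": 75,"dy": -2,"dz": -1,"rx": 0.004,"ry": 0,"rz": 0},{"gripper": 0.38,"dx": 114,"dy": -4,"dz": -1,"rx": 0.007,"ry": 0,"rz": 0},{"gripper": 0.38,"dx": 164,"dy": -10,"dz": -1,"rx": 0.007,"ry": 0,"rz": 0},{"gripper": 0.38,"dx": 213,"dy": -17,"dz": -1,"rx": 0.007,"ry": 0,"rz": 0},{"gripper": 0.38,"dx": 262,"dy": -33,"dz": -1,"rx": 0.007,"ry": 0,"rz": 0},{"gripper": 0.38,"dx": 310,"dy": -49,"dz": -1,"rx": 0.007,"ry": 0,"rz": 0},{"gripper": 0.38,"dx": 357,"dy": -73,"dz": -1,"rx": 0.007,"ry": 0,"rz": 0},{"gripper": 0.38,"dx": 393,"dy": -92,"dz": 2,"rx": 0.007,"ry": 0,"rz": 0},{"gripper": 0.38,"dx": 402,"dy": -94.5,"dz": 15,"rx": 0.007,"ry": 0,"rz": 0.001},{"gripper": 0.38,"dx": 402,"dy": -94.5,"dz": 18,"rx": 0.007,"ry": 0,"rz": 0.001},{"gripper": 0.38,"dx": 402,"dy": -94.5,"dz": 18,"rx": 0.007,"ry": 0,"rz": 0.001}]'

```text
t: 50.72
ee_pos: [0.4971, 0.1947, 0.1499]
eef_rot: [2.361, 2.071, -0.002]
ft_force: [0.4, -0.1, 0.4]
width: 0.377
```

```bash
python3 - <<'E'
from h import *
s=bot.observe();print(s["width"],s["ft_force"].round(1),s["ee_pos"].round(4))
cmd(.4967,.1962,.100,-.127)
im=bot.capture("top")[:,:,::-1];print(rackfit(im))
im=bot.capture("side")[:,:,::-1]
cv2.imwrite(f"pics/side29.png",cv2.resize(im[150:290,200:350],None,fx=4,fy=4,interpolation=cv2.INTER_CUBIC))
E
```

```text
0.3770875696423041 [ 0.4 -0.1  0.4] [0.4971 0.1947 0.1499]
d [ 1.5 -0.6 49.9] r [-0.     0.002 -0.004] | alt r [2.000e-03 0.000e+00 3.138e+00]
(0.5105739135742188, -0.20836392211914062, -0.126185342669487, 85.93148040771484, 233.45884704589844)
```

View pics/side29.png

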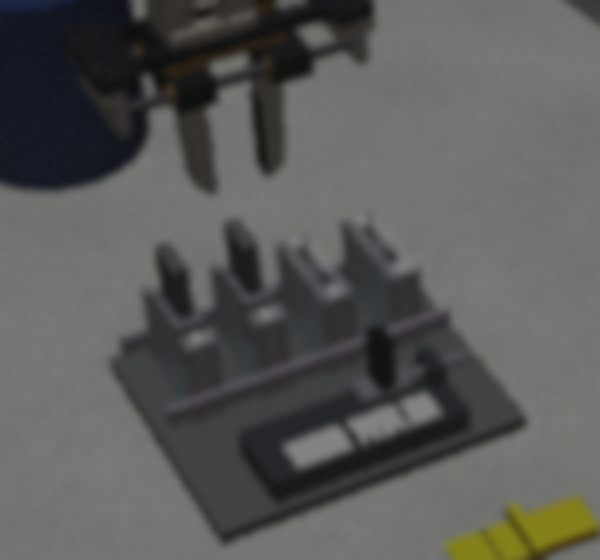

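carry_out --targets '[{"gripper": 0.38,"dx": 1.5,"dy": -0.6,"dz": 16,"rx": 0,"ry": 0,"rz": -0.004},{"gripper": 0.38,"dx": 1.5,"dy": -0.6,"dz": 34,"rx": 0,"ry": 0.002,"rz": -0.004},{"gripper": 0.38,"dx": 1.5,"dy": -0.6,"dz": 46,"rx": 0,"ry": 0.002,"rz": -0.004},{"gripper": 0.38,"dx": 1.5,"dy": -0.6,"dz": 50,"rx": 0,"ry": 0.002,"rz": -0.004},{"gripper": 0.38,"dx": 1.5,"dy": -0.6,"dz": 50,"rx": 0,"ry": 0.002,"rz": -0.004},{"gripper": 0,"dx": 1.5,"dy": -0.6,"dz": 50,"rx": 0,"ry": 0.002,"rz": -0.004},{"gripper": 0,"dx": 1.5,"dy": -0.6,"dz": 50,"rx": 0,"ry": 0.002,"rz": -0.004},{"gripper": 0,"dx": 1.5,"dy": -0.6,"dz": 50,"rx": 0,"ry": 0.002,"rz": -0.004}]'

```text
t: 51.82
ee_pos: [0.4971, 0.1969, 0.1009]
eef_rot: [-2.357, -2.076, -0.003]
ft_force: [-0.3, 0.1, 0.9]
width: 0.126
```

```bash
python3 - <<'E'
from h import *
s=bot.observe();print(s["width"],s["ft_force"].round(1),s["ee_pos"].round(4))
im=bot.capture("top")[:,:,::-1];print(rackfit(im))
g=np.array([.4858,-.2052])
cmd(.51,.10,.235,-.127)
cmd(.52,0,.235,-.127)
cmd(.505,-.1,.235,-.127)
cmd(*g,.235,-.127)
cmd(*g,.155,-.127)
E
```

```text
0.12590624703506795 [-0.3  0.1  0.9] [0.4971 0.1969 0.1009]
(0.5105830078125, -0.20849716186523437, -0.12718290090560913, 86.33062744140625, 233.96441650390625)
d [ -94.2   25.2 -134.2] r [ 0.001 -0.002  0.   ] | alt r [ 3.000e-03  1.000e-03 -3.141e+00]
d [-192.2   47.7 -134.4] r [ 0.001 -0.002  0.   ] | alt r [ 3.000e-03  1.000e-03 -3.141e+00]
d [-293.3   45.5 -134.6] r [ 0.001 -0.002  0.   ] | alt r [ 3.000e-03  1.000e-03 -3.141e+00]
d [-400.1   39.7 -134.8] r [ 0.001 -0.002  0.   ] | alt r [ 3.000e-03  1.000e-03 -3.141e+00]
d [-400.2   39.7  -54.8] r [ 0.001 -0.002  0.   ] | alt r [ 3.000e-03  1.000e-03 -3.141e+00]
```

carry_out --targets '[{"gripper": 0,"dx": 0,"dy": 0,"dz": -25,"rx": 0,"ry": 0,"rz": 0},{"gripper": 0,"dx": 0,"dy": 0,"dz": -65,"rx": 0,"ry": 0,"rz": 0},{"gripper": 0,"dx": 0,"dy": 0,"dz": -108,"rx": 0,"ry": 0,"rz": 0},{"gripper": 0,"dx": -20,"dy": 5,"dz": -132,"rx": 0,"ry": 0,"rz": 0},{"gripper": 0,"dx": -75,"dy": 20,"dz": -134,"rx": 0,"ry": 0,"rz": 0},{"gripper": 0,"dx": -133,"dy": 35,"dz": -134,"rx": 0,"ry": 0,"rz": 0},{"gripper": 0,"dx": -190,"dy": 47,"dz": -134,"rx": 0,"ry": 0,"rz": 0},{"gripper": 0,"dx": -240,"dy": 47,"dz": -134,"rx": 0,"ry": 0,"rz": 0},{"gripper": 0,"dx": -291,"dy": 45,"dz": -134,"rx": 0,"ry": 0,"rz": 0},{"gripper": 0,"dx": -338,"dy": 42,"dz": -134,"rx": 0,"ry": 0,"rz": 0},{"gripper": 0,"dx": -378,"dy": 40,"dz": -128,"rx": 0,"ry": 0,"rz": 0},{"gripper": 0,"dx": -398,"dy": 39.7,"dz": -100,"rx": 0,"ry": 0,"rz": 0},{"gripper": 0,"dx": -400.5,"dy": 39.7,"dz": -65,"rx": 0.001,"ry": -0.001,"rz": 0},{"gripper": 0,"dx": -400.5,"dy": 39.7,"dz": -54,"rx": 0.001,"ry": -0.001,"rz": 0},{"gripper": 0,"dx": -400.5,"dy": 39.7,"dz": -54,"rx": 0.001,"ry": -0.001,"rz": 0}]'

```text
t: 53.75
ee_pos: [0.4857, -0.2049, 0.1539]
eef_rot: [-2.355, -2.076, -0.0]
ft_force: [0.7, 0.1, -0.4]
width: 0.121
```

```bash
python3 - <<'E'
from h import *
s=bot.observe();print(s["width"],s["ft_force"].round(1),s["ee_pos"].round(4))
cmd(.4858,-.2052,.0913,-.127)
im=bot.capture("side")[:,:,::-1]
cv2.imwrite(f"pics/side30.png",cv2.resize(im[200:360,270:430],None,fx=3.7,fy=3.7,interpolation=cv2.INTER_CUBIC))
E
```

```text
0.12131715111026616 [ 0.7  0.1 -0.4] [ 0.4857 -0.2049  0.1539]
d [-0.4  0.2 62.6] r [-0.001 -0.002  0.001] | alt r [ 2.00e-03 -2.00e-03 -3.14e+00]
```

View pics/side30.png

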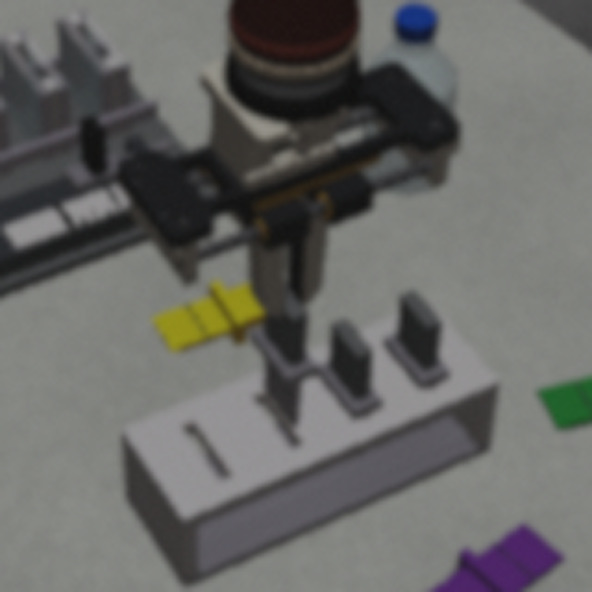

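carry_out --targets '[{"gripper": 0,"dx": -0.4,"dy": 0,"dz": 8,"rx": 0,"ry": 0,"rz": 0},{"gripper": 0,"dx": -0.4,"dy": 0,"dz": 15,"rx": 0,"ry": 0,"rz": 0},{"gripper": 0,"dx": -0.4,"dy": 0,"dz": 21,"rx": 0,"ry": 0,"rz": 0},{"gripper": 0,"dx": -0.4,"dy": 0,"dz": 27,"rx": 0,"ry": 0,"rz": 0},{"gripper": 0,"dx": -0.4,"dy": 0,"dz": 32,"rx": 0,"ry": 0,"rz": 0}]'

```text
t: 54.42
ee_pos: [0.4864, -0.2056, 0.1223]
eef_rot: [-2.357, -2.077, -0.002]
ft_force: [0.7, -0.4, -0.7]
width: 0.122
```

carry_out --targets '[{"gripper": 0,"dx": 0,"dy": -0.8,"dz": 10,"rx": 0,"ry": 0,"rz": 0},{"gripper": 0,"dx": 0,"dy": -0.8,"dz": 20,"rx": 0,"ry": 0,"rz": 0},{"gripper": 0,"dx": 0,"dy": -0.8,"dz": 27,"rx": 0,"ry": 0,"rz": 0},{"gripper": 0,"dx": 0,"dy": -0.8,"dz": 31,"rx": 0,"ry": 0,"rz": 0},{"gripper": 0,"dx": 0,"dy": -0.8,"dz": 32,"rx": 0,"ry": 0,"rz": 0}]'

```text
t: 55.05
ee_pos: [0.4856, -0.2055, 0.0909]
eef_rot: [-2.356, -2.077, -0.002]
ft_force: [-2.9, 1.2, 7.9]
width: 0.12
```

carry_out --targets '[{"gripper": 0.38,"dx": 0,"dy": 0,"dz": 0,"rx": 0,"ry": 0,"rz": 0},{"gripper": 0.38,"dx": 0,"dy": 0,"dz": 0,"rx": 0,"ry": 0,"rz": 0},{"gripper": 0.38,"dx": 0,"dy": 0,"dz": 0,"rx": 0,"ry": 0,"rz": 0},{"gripper": 0.38,"dx": 0,"dy": 0,"dz": -20,"rx": 0,"ry": 0,"rz": 0},{"gripper": 0.38,"dx": 0,"dy": 0,"dz": -60,"rx": 0,"ry": 0,"rz": 0},{"gripper": 0.38,"dx": 0,"dy": 0,"dz": -75,"rx": 0,"ry": 0,"rz": 0}]'

```text
t: 55.8
ee_pos: [0.4866, -0.2063, 0.1678]
eef_rot: [2.355, 2.075, 0.005]
ft_force: [0.5, -0.2, 0.1]
width: 0.381
```

```bash
python3 - <<'E'
from h import *
s=bot.observe();print(s["width"],s["ft_force"].round(1),s["ee_pos"].round(4))
im=bot.capture("side")[:,:,::-1]
cv2.imwrite(f"pics/side31.png",cv2.resize(im[200:360,270:430],None,fx=3,fy=3,interpolation=cv2.INTER_CUBIC))
cmd(.50,-.1,.17,-.127)
cmd(.505,0,.17,-.127)
cmd(.48,.1,.17,-.127)
c=(.4450,.2028)
cmd(*c,.17,-.127);cmd(*c,.15,-.127)
E
```

```text
0.3808946197466809 [ 0.5 -0.2  0.1] [ 0.4866 -0.2063  0.1678]
d [107.2  -0.6  -1.2] r [ 0.006 -0.     0.001] | alt r [ 1.000e-03  9.000e-03 -3.141e+00]
d [207.   -8.2  -1.2] r [ 0.006 -0.     0.001] | alt r [ 1.000e-03  9.000e-03 -3.141e+00]
d [303.1 -45.6  -1.4] r [ 0.006 -0.     0.001] | alt r [ 1.000e-03  9.000e-03 -3.141e+00]
d [400.7 -93.2  -1.7] r [ 0.006 -0.     0.001] | alt r [ 1.000e-03  9.000e-03 -3.141e+00]
d [400.7 -93.3  18.3] r [ 0.006 -0.     0.001] | alt r [ 1.000e-03  9.000e-03 -3.141e+00]
```

View pics/side31.png

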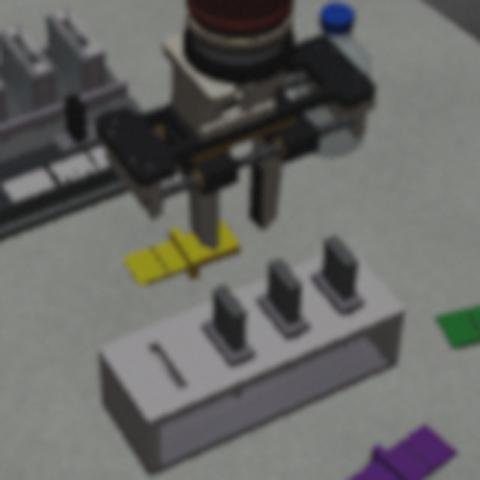

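Three gauges are back. Last one: gap 0.

carry_out --targets '[{"gripper": 0.38,"dx": 30,"dy": 0,"dz": -1,"rx": 0.002,"ry": 0,"rz": 0},{"gripper": 0.38,"dx": 70,"dy": 0,"dz": -1,"rx": 0.004,"ry": 0,"rz": 0},{"gripper": 0.38,"dx": 107,"dy": -1,"dz": -1,"rx": 0.006,"ry": 0,"rz": 0},{"gripper": 0.38,"dx": 157,"dy": -4,"dz": -1,"rx": 0.006,"ry": 0,"rz": 0},{"gripper": 0.38,"dx": 207,"dy": -9,"dz": -1,"rx": 0.006,"ry": 0,"rz": 0},{"gripper": 0.38,"dx": 255,"dy": -26,"dz": -1,"rx": 0.006,"ry": 0,"rz": 0},{"gripper": 0.38,"dx": 303,"dy": -46,"dz": -1,"rx": 0.006,"ry": 0,"rz": 0},{"gripper": 0.38,"dx": 352,"dy": -70,"dz": -1,"rx": 0.006,"ry": 0,"rz": 0},{"gripper": 0.38,"dx": 392,"dy": -90,"dz": 2,"rx": 0.006,"ry": 0,"rz": 0},{"gripper": 0.38,"dx": 402,"dy": -93.5,"dz": 15,"rx": 0.006,"ry": 0,"rz": 0.001},{"gripper": 0.38,"dx": 402,"dy": -93.5,"dz": 18,"rx": 0.006,"ry": 0,"rz": 0.001},{"gripper": 0.38,"dx": 402,"dy": -93.5,"dz": 18,"rx": 0.006,"ry": 0,"rz": 0.001}]'

```text
t: 57.35
ee_pos: [0.4455, 0.2017, 0.1498]
eef_rot: [2.361, 2.071, -0.002]
ft_force: [0.3, -0.9, 0.4]
width: 0.378
```

```bash
python3 - <<'E'
from h import *
s=bot.observe();print(s["width"],s["ft_force"].round(1),s["ee_pos"].round(4))
cmd(.4450,.2028,.100,-.127)
im=bot.capture("top")[:,:,::-1];print(rackfit(im))
im=bot.capture("side")[:,:,::-1]
cv2.imwrite(f"pics/side32.png",cv2.resize(im[150:290,200:350],None,fx=4,fy=4,interpolation=cv2.INTER_CUBIC))
E
```

```text
0.3782927582074869 [ 0.3 -0.9  0.4] [0.4455 0.2017 0.1498]
d [ 1.1 -0.6 49.8] r [-0.     0.002 -0.003] | alt r [2.000e-03 1.000e-03 3.138e+00]
(0.5106220092773438, -0.20829719543457031, -0.12690362334251404, 85.95311737060547, 233.88461303710938)
```

View pics/side32.png

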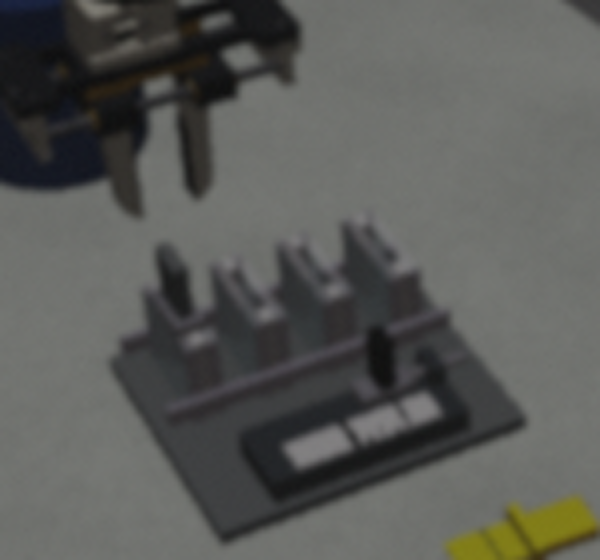

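carry_out --targets '[{"gripper": 0.38,"dx": 1,"dy": -0.6,"dz": 16,"rx": 0,"ry": 0,"rz": -0.003},{"gripper": 0.38,"dx": 1,"dy": -0.6,"dz": 34,"rx": 0,"ry": 0.002,"rz": -0.003},{"gripper": 0.38,"dx": 1,"dy": -0.6,"dz": 46,"rx": 0,"ry": 0.002,"rz": -0.003},{"gripper": 0.38,"dx": 1,"dy": -0.6,"dz": 50,"rx": 0,"ry": 0.002,"rz": -0.003},{"gripper": 0.38,"dx": 1,"dy": -0.6,"dz": 50,"rx": 0,"ry": 0.002,"rz": -0.003},{"gripper": 0,"dx": 1,"dy": -0.6,"dz": 50,"rx": 0,"ry": 0.002,"rz": -0.003},{"gripper": 0,"dx": 1,"dy": -0.6,"dz": 50,"rx": 0,"ry": 0.002,"rz": -0.003},{"gripper": 0,"dx": 1,"dy": -0.6,"dz": 50,"rx": 0,"ry": 0.002,"rz": -0.003}]'

```text
t: 58.45
ee_pos: [0.4454, 0.2034, 0.1007]
eef_rot: [-2.358, -2.075, -0.003]
ft_force: [-0.3, 1.2, 1.6]
width: 0.125
```

```bash
python3 - <<'E'
from h import *
s=bot.observe();print(s["width"],s["ft_force"].round(1),s["ee_pos"].round(4))
im=bot.capture("top")[:,:,::-1];print(rackfit(im))
g=np.array([.4341,-.1985])
cmd(.475,.10,.235,-.127)
cmd(.48,0,.235,-.127)
cmd(.46,-.1,.235,-.127)
cmd(*g,.235,-.127)
cmd(*g,.155,-.127)
E
```

```text
0.12538596721673775 [-0.3  1.2  1.6] [0.4454 0.2034 0.1007]
(0.5106628112792969, -0.20858375549316407, -0.12640362977981567, 86.39570617675781, 234.12094116210938)
d [ -98.5   42.6 -134.5] r [ 0.001 -0.002 -0.   ] | alt r [-3.000e-03 -1.000e-03  3.141e+00]
d [-197.1   60.3 -134.7] r [ 0.001 -0.002 -0.   ] | alt r [-3.000e-03 -1.000e-03  3.141e+00]
d [-298.8   53.1 -134.9] r [ 0.001 -0.002 -0.   ] | alt r [-3.000e-03 -1.000e-03  3.141e+00]
d [-399.8   39.9 -135.1] r [ 0.001 -0.002 -0.   ] | alt r [-3.000e-03 -1.000e-03  3.141e+00]
d [-400.    39.9  -55.1] r [ 0.001 -0.002 -0.   ] | alt r [-3.000e-03 -1.000e-03  3.141e+00]
```

carry_out --targets '[{"gripper": 0,"dx": 0,"dy": 0,"dz": -25,"rx": 0,"ry": 0,"rz": 0},{"gripper": 0,"dx": 0,"dy": 0,"dz": -65,"rx": 0,"ry": 0,"rz": 0},{"gripper": 0,"dx": 0,"dy": 0,"dz": -108,"rx": 0,"ry": 0,"rz": 0},{"gripper": 0,"dx": -20,"dy": 9,"dz": -132,"rx": 0,"ry": 0,"rz": 0},{"gripper": 0,"dx": -75,"dy": 33,"dz": -135,"rx": 0,"ry": 0,"rz": 0},{"gripper": 0,"dx": -133,"dy": 50,"dz": -135,"rx": 0,"ry": 0,"rz": 0},{"gripper": 0,"dx": -190,"dy": 60,"dz": -135,"rx": 0,"ry": 0,"rz": 0},{"gripper": 0,"dx": -240,"dy": 58,"dz": -135,"rx": 0,"ry": 0,"rz": 0},{"gripper": 0,"dx": -293,"dy": 53,"dz": -135,"rx": 0,"ry": 0,"rz": 0},{"gripper": 0,"dx": -338,"dy": 47,"dz": -135,"rx": 0,"ry": 0,"rz": 0},{"gripper": 0,"dx": -378,"dy": 42,"dz": -128,"rx": 0,"ry": 0,"rz": 0},{"gripper": 0,"dx": -397,"dy": 40,"dz": -100,"rx": 0,"ry": 0,"rz": 0},{"gripper": 0,"dx": -400.5,"dy": 39.9,"dz": -65,"rx": 0.001,"ry": -0.001,"rz": 0},{"gripper": 0,"dx": -400.5,"dy": 39.9,"dz": -54,"rx": 0.001,"ry": -0.001,"rz": 0},{"gripper": 0,"dx": -400.5,"dy": 39.9,"dz": -54,"rx": 0.001,"ry": -0.001,"rz": 0}]'

```text
t: 60.38
ee_pos: [0.434, -0.1985, 0.1536]
eef_rot: [-2.356, -2.075, -0.0]
ft_force: [0.4, 0.2, -1.2]
width: 0.121
```

```bash
python3 - <<'E'
from h import *
s=bot.observe();print(s["width"],s["ft_force"].round(1),s["ee_pos"].round(4))
cmd(.4339,-.1985,.0913,-.127)
im=bot.capture("side")[:,:,::-1]
cv2.imwrite(f"pics/side33.png",cv2.resize(im[200:360,270:430],None,fx=3.7,fy=3.7,interpolation=cv2.INTER_CUBIC))
E
```

```text
0.12149660380252232 [ 0.4  0.2 -1.2] [ 0.434  -0.1985  0.1536]
d [-0.1  0.  62.3] r [-0.002 -0.001  0.   ] | alt r [ 2.000e-03 -3.000e-03 -3.141e+00]
```

View pics/side33.png

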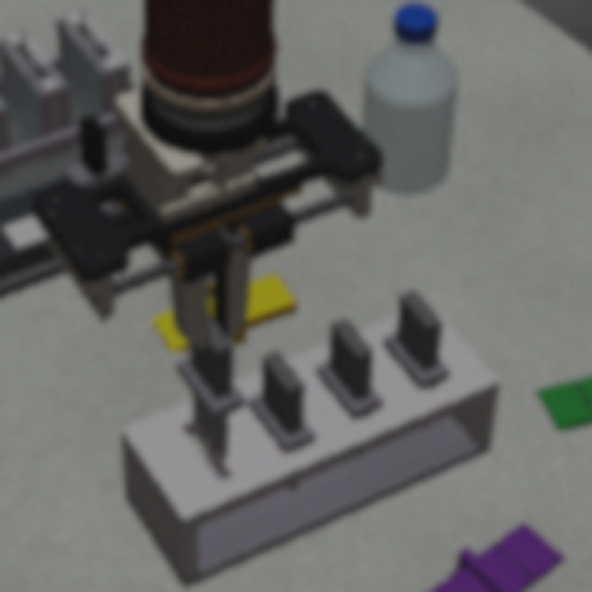

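carry_out --targets '[{"gripper": 0,"dx": 0,"dy": -0.2,"dz": 8,"rx": 0,"ry": 0,"rz": 0},{"gripper": 0,"dx": 0,"dy": -0.2,"dz": 15,"rx": 0,"ry": 0,"rz": 0},{"gripper": 0,"dx": 0,"dy": -0.2,"dz": 21,"rx": 0,"ry": 0,"rz": 0},{"gripper": 0,"dx": 0,"dy": -0.2,"dz": 27,"rx": 0,"ry": 0,"rz": 0},{"gripper": 0,"dx": 0,"dy": -0.2,"dz": 32,"rx": 0,"ry": 0,"rz": 0}]'

```text
t: 61.05
ee_pos: [0.4344, -0.1988, 0.122]
eef_rot: [-2.357, -2.076, -0.001]
ft_force: [0.3, -0.5, -1.2]
width: 0.124
```

carry_out --targets '[{"gripper": 0,"dx": 0,"dy": -0.6,"dz": 10,"rx": 0,"ry": 0,"rz": 0},{"gripper": 0,"dx": 0,"dy": -0.6,"dz": 20,"rx": 0,"ry": 0,"rz": 0},{"gripper": 0,"dx": 0,"dy": -0.6,"dz": 27,"rx": 0,"ry": 0,"rz": 0},{"gripper": 0,"dx": 0,"dy": -0.6,"dz": 31,"rx": 0,"ry": 0,"rz": 0},{"gripper": 0,"dx": 0,"dy": -0.6,"dz": 32,"rx": 0,"ry": 0,"rz": 0}]'

```text
t: 61.68
ee_pos: [0.4338, -0.1987, 0.0906]
eef_rot: [-2.357, -2.076, -0.002]
ft_force: [-1.9, 1.5, 9.8]
width: 0.123
```

Seated. Release, rise, and move clear so both cameras can see the rack and rig.

carry_out --targets '[{"gripper": 0.38,"dx": 0,"dy": 0,"dz": 0,"rx": 0,"ry": 0,"rz": 0},{"gripper": 0.38,"dx": 0,"dy": 0,"dz": 0,"rx": 0,"ry": 0,"rz": 0},{"gripper": 0.38,"dx": 0,"dy": 0,"dz": 0,"rx": 0,"ry": 0,"rz": 0},{"gripper": 0.38,"dx": 0,"dy": 0,"dz": -20,"rx": 0,"ry": 0,"rz": 0},{"gripper": 0.38,"dx": 0,"dy": 0,"dz": -60,"rx": 0,"ry": 0,"rz": 0},{"gripper": 0.38,"dx": 0,"dy": 0,"dz": -110,"rx": 0,"ry": 0,"rz": 0},{"gripper": 0.38,"dx": 0,"dy": 0,"dz": -150,"rx": 0,"ry": 0,"rz": 0},{"gripper": 0.38,"dx": 50,"dy": 10,"dz": -160,"rx": 0,"ry": 0,"rz": 0},{"gripper": 0.38,"dx": 100,"dy": 20,"dz": -160,"rx": 0,"ry": 0,"rz": 0},{"gripper": 0.38,"dx": 150,"dy": 25,"dz": -160,"rx": 0,"ry": 0,"rz": 0},{"gripper": 0.38,"dx": 190,"dy": 25,"dz": -160,"rx": 0,"ry": 0,"rz": 0},{"gripper": 0.38,"dx": 190,"dy": 25,"dz": -160,"rx": 0,"ry": 0,"rz": 0}]'

```text
t: 63.18
ee_pos: [0.4828, -0.0095, 0.2504]
eef_rot: [-2.347, -2.084, -0.003]
ft_force: [-0.5, -0.4, -0.8]
width: 0.379
```

```bash
python3 - <<'E'
from h import *
s=bot.observe();print(s["t"],s["width"],s["ft_force"].round(1),s["ee_pos"].round(4))
im=bot.capture("side")[:,:,::-1];cv2.imwrite("pics/side34.png",im)
cv2.imwrite(f"pics/side34c.png",cv2.resize(im[190:360,210:430],None,fx=3.5,fy=3.5,interpolation=cv2.INTER_CUBIC))
im=bot.capture("top")[:,:,::-1];print(rackfit(im))
cv2.imwrite(f"pics/top34.png",cv2.resize(im[165:325,222:442],None,fx=3.6,fy=3.6,interpolation=cv2.INTER_CUBIC))
E
```

```text
63.175 0.3792488132252657 [-0.5 -0.4 -0.8] [ 0.4828 -0.0095  0.2504]
(0.5106777038574218, -0.20868527221679686, -0.12249676883220673, 87.3641586303711, 233.88882446289062)
```

View pics/side34c.png

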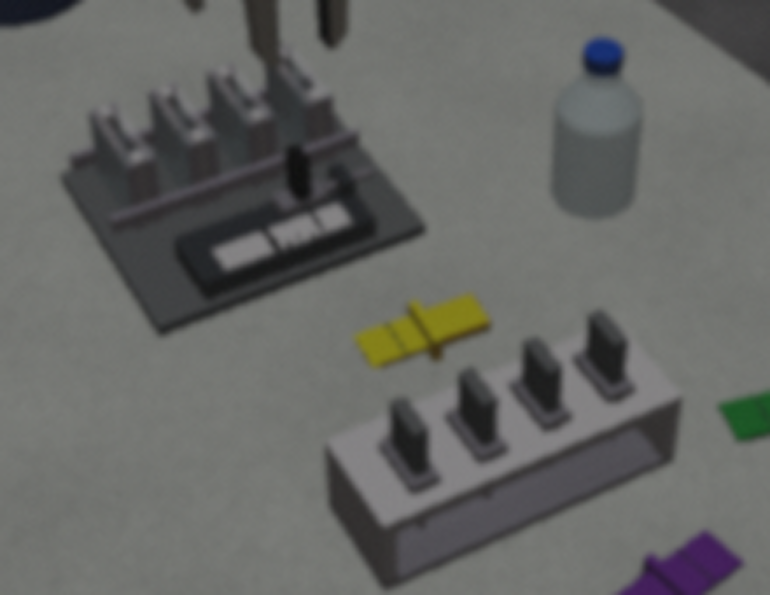

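View pics/top34.png

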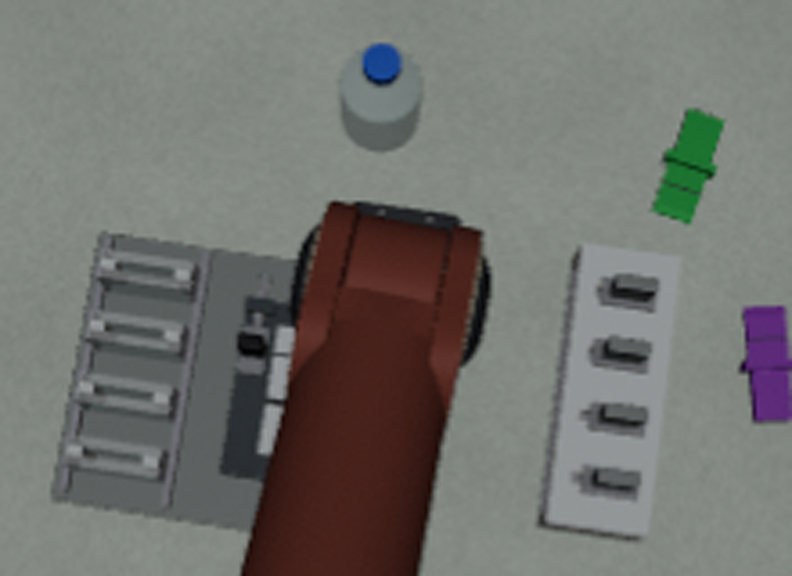

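All four gauges are in the rack with their collars down. The cells are empty, the bar is home and the bystanders haven't moved. Handing in.

```bash
python3 -c "
from plant import bot
print(bot.finish_job())"
```

```text
the job is handed in; nothing more can be done
None
```

I carried out the whole job in the order asked and handed it in at about 63 s of the 210 s allowed. No verdict was reported.

- **Gauges into the cells:** all four gauges were present. I put one in each gap and let go of it. Three met the plates at 7–10 N and the fourth at about 3 N, and the pictures showed all four collars resting on the plates.
- **Draw bar:** I pulled it to the bold line and held it there for over 2.5 s. The first pull fell short at 35.4 mm because the arm gave under the spring, so I crept on. The tool position read 39.6–39.7 mm. The picture shift and the reading corrected for tool tilt gave about 40.3 mm. I guided the bar most of the way back in the grip and let go near the rest position. The picture showed no difference from the start.
- **Gauges back in the rack:** all four went back, each into the slot it came from. Three met the rack top at about 8–10 N. The one in slot 3 showed no contact force at first, so I lowered it 1 mm more and released it. It looks fully down in the pictures.
- **Last checks:** the final pictures show empty cells and the bar home, with the reagent bottle, green, purple and yellow pieces undisturbed. The wipe roll and tube rack were outside the final close-ups, but the arm never went near them. The gripper was clear of everything, at 0.25 m height. The rack did not measurably move during the run.
- **Disagreement:** fingertips appeared about 6 px (roughly 13 mm) higher in the side camera than predicted. The offset was the same in the frames I checked and did not affect any grip.

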